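# Square a sample plate on a hinged angle plate with an engineer's square

### The job

Set the sample plate that is bolted to the leaning leaf of the hinged angle plate square to the plate's base: take the steel engineer's square out of its wooden rest, stand it on the base with the outer edge of its blade towards the sample, and with its foot kept pressed flat on the base push the blade against the sample until face and blade meet flush from top to bottom, held there for a moment under light pressure on both faces. Then put the square back into the pocket of its rest and let go, leaving the leaf upright and the other things on the table where they are.

Things in the scene. Friction and masses are not known exactly. Their poses are not given: they have to be found in the camera images.
- square: Steel engineer's square, 0.3 kg. Stock: dark bar 80 x 16 x 28 mm (x, y, z), ribbed grips on its sides (18 mm over them, x = -37..+7); blade 22 mm wide, 4 mm thick, to z = 92 mm. Origin: centre of the stock's underside (foot); z up along the blade. Blade's outer edge and stock's end: plane x = +40 mm. Grip across the ribs, fingertips 10 mm above the foot; it can tip about the line between the pads.
- square_rest: Fixed wooden block 125 x 56 x 13 mm with a rectangular pocket, open at the top, in which the square stands at the start. Origin: centre of its underside; x along its length, z up. Pocket 85 x 21 mm (along x and y), centred, its felt floor 6 mm and its rim 13 mm above the table.
- pocket (a point): Centre of the floor of the rest's pocket, 6 mm above the table; axes as those of the rest.
- angle_plate: Hinged angle plate, fixed to the table: steel base 150 x 100 x 20 mm (x, y, z) on three levelling screws (underside 3 to 10 mm above the table), a leaf hinged at the base's rear (+x) top edge, a clamp knob on a curved bracket at the leaf's +y side (to y = +76 mm). Origin: centre of the base's underside; x points towards the hinge, z up; top face level, at z = 20 mm.
- plate_base: The base of the angle plate, the 150 x 100 x 20 mm slab; origin and axes as angle_plate.
- plate_corner (a point): Middle of the hinge line, where the base's top meets the foot of the leaf's face: 75 mm along +x and 20 mm up from the base's origin; axes as angle_plate. The leaf turns about the y axis through this point. With the leaf upright the sample's face lies 3 to 22 mm (its thickness) before this point, on -x.
- plate_leaf: The leaf, 100 x 84 mm, 20 thick; the sample plate (44 wide, z = 5..77 mm, thickness 3 to 22 mm, not reported) is bolted to the middle of its face. Origin at plate_corner; z up along the face, x its normal, away from the base. Leans 4 to 12 degrees over the base (to -x), turns stiffly (3 to 4 N at the top), stays where left, no stop at upright. 5 to 10 N on sample and base is right; 16 N too hard.
- leaf_top (a point): Middle of the top edge of the leaf's own face (behind the sample), 84 mm up the leaf from the hinge line; axes as plate_leaf, so with the leaf upright its z is vertical.
- caliper: Digital caliper 66 x 233 x 13 mm lying near the front edge; a bystander. Origin: centre of its underside.
- micrometer: Micrometer 48 x 125 x 14 mm; a bystander at the back. Origin: centre of its underside.
- loupe: Black loupe, 41 mm across, 44 mm high; a bystander at the back. Origin: centre of its underside.
- weight: Brass knobbed weight, 30 mm across, 40 mm high; a bystander at the back. Origin: centre of its underside.
- screwdriver: Small screwdriver 160 mm long; a bystander at the front left. Origin: centre of its underside.
- plug_gauge: Plug gauge 82 mm long, 15 mm thick; a bystander at the front right. Origin: centre of its underside.
Things that resemble listed ones, but are neither listed nor needed, are in the scene too. There is more than one size of the square_rest; the one meant has the size given above.

How it is judged:
By the outcome, as a careful person would: the job done as asked, in the order asked, and still so for the second after the job is handed in, with the robot touching nothing.
It also fails if it takes over 72 s, if anything falls off the work surface, if the arm or the gripper's body presses on something with over 40 N, if the wrist force passes 120 N, or if a joint passes its speed limit or range.

### The arm

A 7-joint arm with a two-finger parallel gripper is mounted at the origin on a cart in front of the work surface, level with it; the furniture and walls round the work are solid. World frame = base frame: x ahead of the robot, y to its left, z up, the work surface at z = 0. Lengths are in mm, angles in rad, forces in N, time in s.
With the tool pointing down it reaches from about 400 to 875 mm from the base axis. Payload 4.4 kg.
Tool frame: the origin (TCP) lies between the finger pads; the fingertips stand 11 mm ahead of it and the grasp point (between the pads) lies 8 mm behind it; y points along the fingers, x is the direction in which the jaws open and shut, and the axes are right-handed (so a half turn about y gives the same grasp; the last joint's range is limited). The gripper opens to 85 mm and grips with 20 to 120 N. Pads are 22 mm wide; open, the fingers measure 114 mm over their backs; the gripper's body (76 mm by 85 mm) begins 54 mm behind the grasp point. The pads swing forward as they close: fully open they stand 13 mm farther back than shut.
Start: joints at [-1.311, 0.628, 0.038, 1.517, -0.027, 0.996, -0.02], TCP at [208.019, 615.829, 217.813] pointing down, gripper open.
Joint ranges: [-3.06, 3.06], [-0.37, 2.12], [-1.25, 1.32], [0.18, 2.47], [-1.1, 4.24], [0.23, 1.98], [-2.94, 2.94]. Speed limits (rad/s): [2.57, 2.57, 3.14, 3.14, 3.14, 3.14, 3.14].

### API

Orientations are given as [roll, pitch, yaw] about the fixed x, y, z axes, in that order (R = Rz(yaw) Ry(pitch) Rx(roll)).
In Python, from cell import * gives the robot as it stands.
- The arm moves only by the shell command python3 -m jog 'ROWS'. ROWS is JSON, a list of rows, each an object of numbers: "x", "y", "z": the shift along the tool's x, y, z in mm; "ax", "ay", "az": the turn, a rotation vector about the tool's x, y, z in rad; "grip": the finger opening in mm, from 0 to 85.4. In form: [{"x": .., "y": .., "z": .., "ax": .., "ay": .., "az": .., "grip": ..}, ...]. A call has 1 to 5 rows; each row is the pose to reach, as a shift and turn from the pose commanded when the call began, along the tool's axes at that moment; what a row does not reach only later rows make up. A row lasts 1/10 s, in which the tool goes at most 50 mm and 8.59 degrees, less where a joint would pass 70% of its speed; a pose out of reach is approached as far as the arm can. A call with a gripper value outside its range is refused whole. The fingers move at their own pace and stop on an object; the grip force is fixed at half the most. Time passes only in rows, so rows that repeat a pose let the fingers close. It gives the time, the measured TCP pose, the force and the opening at its end, in the units of the state.
- read_state(): the state, without advancing time (a new reading comes with each control period).
- get_image(name): name is "scene" or "top" or "wrist"; returns a dict with "color" (384x512x3 uint8, red, green, blue), "vfov" (degrees; the focal length in pixels is half the picture's height over the tangent of half this angle, whatever the lens; pixels are square), "cx", "cy" (the principal point, pixels), "camera_from_world" (4x4, takes a point from world to camera coordinates). Camera axes: x right, y down, z forward; pixel columns grow to the right and rows downward; lengths in mm; the calibration is good to about 2 mm. The wrist camera is an equidistant fisheye: a pixel r from the principal point sees the ray r / f radians off the axis. A picture is of the moment at which its call begins. There is no depth.
- finish_job(): hands the job in, once; it reports no verdict.
The state is a dict: "clock": time; "qpos": joint angles; "qd": joint speeds; "tau": joint torques, N m; "eef_pos": TCP position; "tool_rot": TCP orientation; "force": force on the tool from outside, world axes, zero at the start; "torque": the same for the moment, N m; "width": finger opening in mm.
Only numpy, scipy, OpenCV 4.12 (cv2) and the standard library are available. Lean on these libraries where they do the work, as an engineer would, in place of code of your own. Each camera call takes 0.05 s, during which the arm holds its last target.

## Working session

There is one attempt and no reset: what is moved stays moved. The work goes in short steps, Python scripts to look and compute and a shell command to move; the robot and the scene stay as the last step left them, time stands still between calls to the robot, and variables do not carry over. Pictures are saved under pics/ and viewed, and the job is handed in when it is done.

```bash
ls -la; mkdir -p pics; python3 - <<'E'
from cell import *
import cv2,json
s=read_state();print({k:(v if not hasattr(v,'tolist') else v.tolist()) for k,v in s.items()})
for n in ["scene","top","wrist"]:
    d=get_image(n);cv2.imwrite(f"pics/{n}0.png",d["color"][:,:,::-1]);print(n,d["vfov"],d["cx"],d["cy"],d["camera_from_world"])
    import numpy as np
    np.savez(f"{n}0.npz",**d)
E
```

```text
total 12
drwxr-xr-x  3 agent agent 4096 Dec  6 08:22 .
drwxr-xr-x 23 root  root  4096 Dec  6 08:22 ..
drwxr-xr-x  2 agent agent 4096 Dec  6 08:22 pics
{'clock': 0.0, 'qpos': [-1.3107782474468872, 0.6293811192974468, 0.03843511513585935, 1.5183934982709448, -0.026992386277363466, 0.9962696934645449, -0.019989181587655256], 'qd': [0.001040102632819994, 0.0008885962859751141, -0.0008510860641564833, 0.00049023549562296, 0.00011984697385677729, 0.00040477681190428027, 0.0021042473087243634], 'tau': [-0.00024580416720709763, -56.33986830711365, 1.2261194363236427, -19.34467613697052, 0.011052853369619697, 0.010323815513402224, -1.4009057167641004e-05], 'eef_pos': [207.81548037667127, 615.1877087039375, 216.85815122717688], 'tool_rot': [-1.5708264356758326, 0.0019335337098977945, 1.2449981328213677], 'force': [0.7745602781664125, 0.05941244359682909, -0.5104351927923082], 'torque': [0.01863784947209674, -0.017905737212382932, -0.00162023861270819], 'width': 85.65625834855582}
scene 42.39412306313526 247.94772207043545 182.64789989206696 [[ 6.60325322e-01 -7.50978767e-01  1.16652568e-03 -3.
[... 175 characters left out ...]
00e+00  0.00000000e+00  1.00000000e+00]]
top 51.388553067084906 264.8951157257978 193.24085732093306 [[-6.31386542e-03 -9.99966715e-01 -5.16756573e-03  3.48751816e+01]
 [-9.83572527e-01  7.14246662e-03 -1.80372029e-01  5.81615914e+02]
 [ 1.80402934e-01  3.94383097e-03 -9.83584886e-01  9.96966547e+02]
 [ 0.00000000e+00  0.00000000e+00  0.00000000e+00  1.00000000e+00]]
wrist 65.70646984690485 253.61591978865823 190.93076492024647 [[ 3.19813661e-01  9.47478903e-01 -1.71777225e-03 -6.48917850e+02]
 [ 9.09689139e-01 -3.06550101e-01  2.80165499e-01 -3.70806828e+01]
 [ 2.64924316e-01 -9.11633926e-02 -9.59950177e-01  3.79072253e+02]
 [ 0.00000000e+00  0.00000000e+00  0.00000000e+00  1.00000000e+00]]
```

View pics/scene0.png

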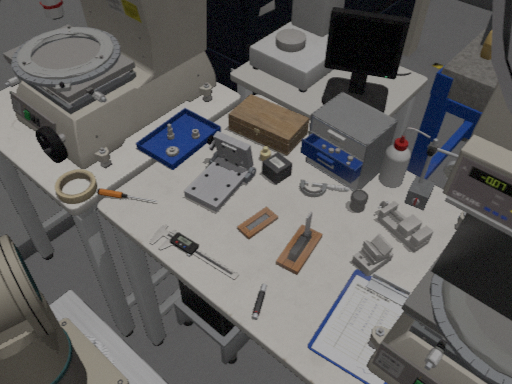

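View pics/top0.png

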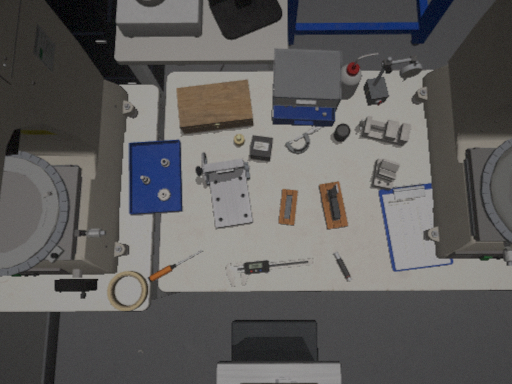

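View pics/wrist0.png

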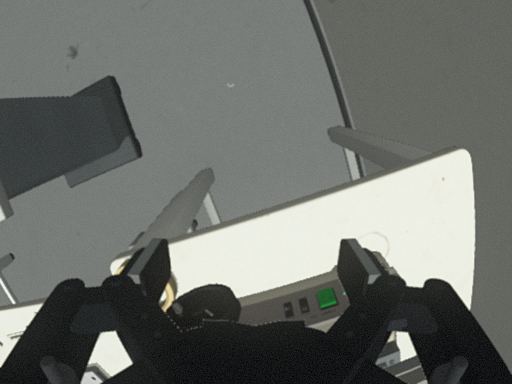

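```bash
python3 - <<'E'
import cv2,numpy as np
def crop(n,x0,y0,w,h,k,out):
    im=np.load(n+"0.npz")["color"][:,:,::-1]
    c=cv2.resize(im[y0:y0+h,x0:x0+w],None,fx=k,fy=k,interpolation=cv2.INTER_CUBIC)
    for i in range(0,w,10): cv2.putText(c,str(x0+i),(i*k,8),0,.3,(0,0,255),1)
    for i in range(0,h,10): cv2.putText(c,str(y0+i),(0,i*k+4),0,.3,(0,0,255),1)
    cv2.imwrite("pics/"+out,c)
crop("top",190,145,70,85,7,"t_ap.png")
crop("top",270,170,90,65,8,"t_sq.png")
crop("scene",175,130,90,80,7,"s_ap.png")
crop("scene",230,195,100,80,7,"s_sq.png")
E
```

```text
(no output)
```

View pics/t_ap.png

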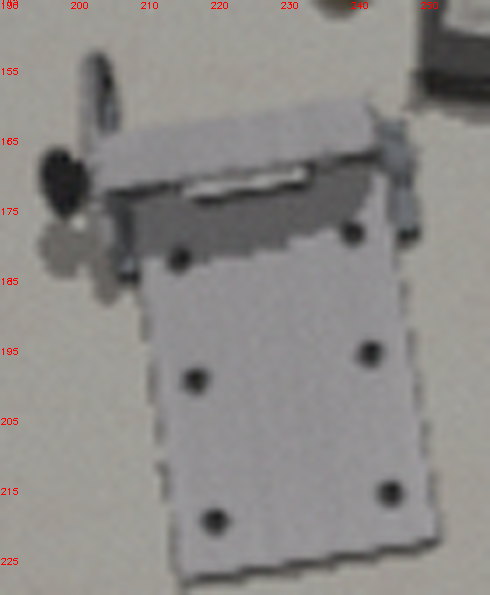

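View pics/t_sq.png

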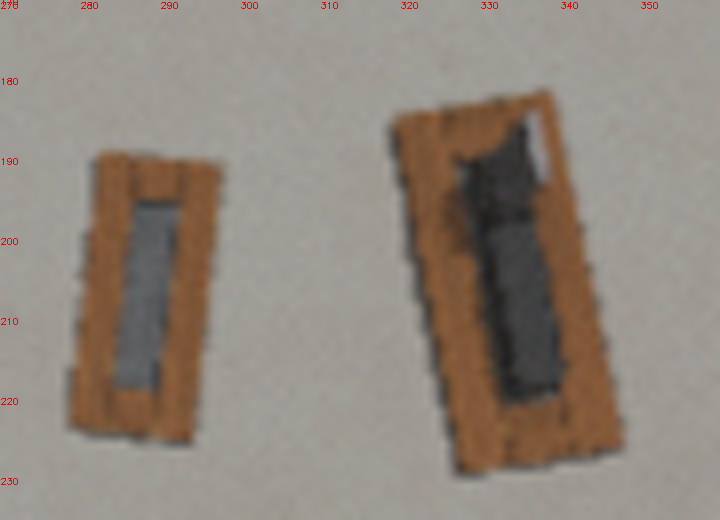

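View pics/s_ap.png

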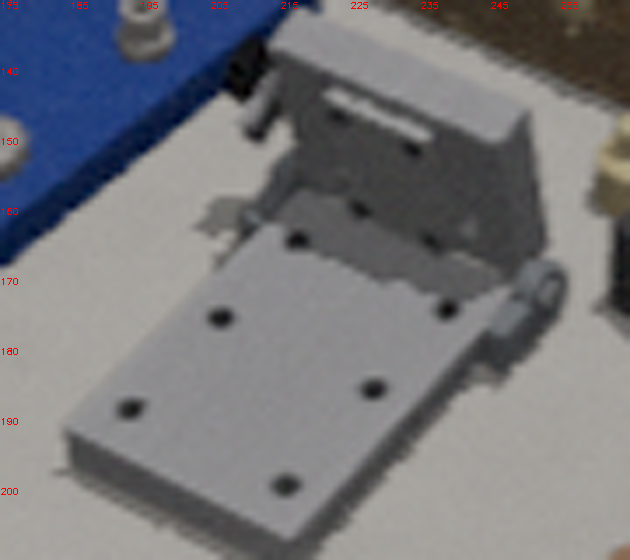

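View pics/s_sq.png

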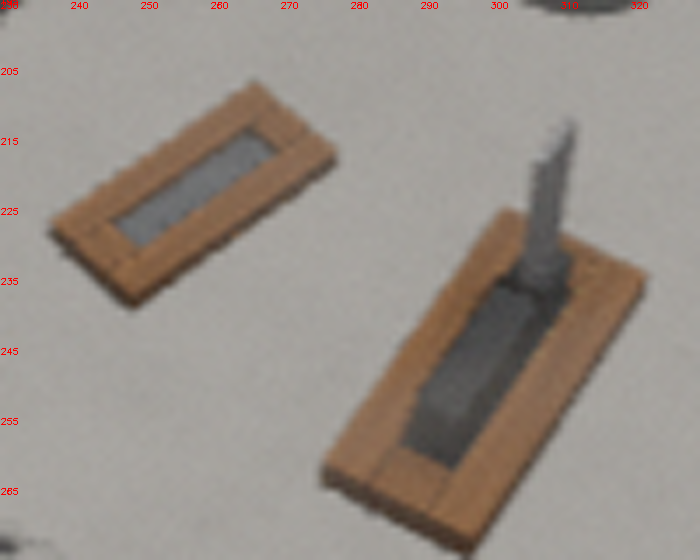

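```bash
cat > h.py <<'E'
import numpy as np,cv2
from scipy.optimize import least_squares
from scipy.spatial.transform import Rotation as R
def proj(d,P,fish=False):
    P=np.atleast_2d(P); T=np.array(d["camera_from_world"]); c=P@T[:3,:3].T+T[:3,3]
    f=192/np.tan(np.radians(float(d["vfov"]))/2)
    if fish:
        r=np.hypot(c[:,0],c[:,1]); th=np.arctan2(r,c[:,2]); k=f*th/np.maximum(r,1e-9)
        return np.c_[d["cx"]+k*c[:,0],d["cy"]+k*c[:,1]]
    return np.c_[d["cx"]+f*c[:,0]/c[:,2],d["cy"]+f*c[:,1]/c[:,2]]
def cr(pts,x0,y0,k): return (np.array(pts,float)+.5)/k-.5+[x0,y0]
def ray(d,uv,z,fish=False):
    T=np.array(d["camera_from_world"]);f=192/np.tan(np.radians(float(d["vfov"]))/2)
    p=(np.array(uv,float)-[d["cx"],d["cy"]])/f
    if fish:
        r=np.hypot(*p); v=np.r_[p/r*np.sin(r),np.cos(r)] if r>0 else np.r_[0,0,1.]
    else: v=np.r_[p,1]
    o=-T[:3,:3].T@T[:3,3]; w=T[:3,:3].T@v
    return o+w*(z-o[2])/w[2]
def pose(x,y,yaw,P): 
    c,s=np.cos(yaw),np.sin(yaw);P=np.array(P,float)
    return np.c_[x+c*P[:,0]-s*P[:,1],y+s*P[:,0]+c*P[:,1],P[:,2]]
def crop(d,x0,y0,w,h,k,out):
    im=d["color"][:,:,::-1]
    c=cv2.resize(im[y0:y0+h,x0:x0+w],None,fx=k,fy=k,interpolation=cv2.INTER_CUBIC)
    for i in range(0,w,10): cv2.putText(c,str(x0+i),(i*k,8),0,.3,(0,0,255),1)
    for i in range(0,h,10): cv2.putText(c,str(y0+i),(0,i*k+4),0,.3,(0,0,255),1)
    cv2.imwrite("pics/"+out,c)
E
python3 - <<'E'
from h import *
t=np.load("top0.npz");s=np.load("scene0.npz")
for d in (t,s):
    T=d["camera_from_world"];print(-T[:3,:3].T@T[:3,3])
tr=cr([(390,118),(551,93),(625,448),(458,470)],270,170,8)
sr=cr([(505,208),(647,270),(470,543),(322,467)],230,195,7)
P=[(62.5,28,13),(62.5,-28,13),(-62.5,-28,13),(-62.5,28,13)]
f=lambda p,wt=1,ws=1:np.r_[wt*(proj(t,pose(*p,P))-tr).ravel(),ws*(proj(s,pose(*p,P))-sr).ravel()]
for w in [(1,1),(1,0),(0,1)]:
    r=least_squares(f,[550,-150,0.],args=w);print("rest",r.x,np.round(r.fun,1))
# angle plate
ta=cr([(180,578),(440,540),(145,285),(397,250)],190,145,7)
sa=cr([(67,432),(293,540)],175,130,7)
def fa(p,wt=1,ws=1):
    x,y,yaw,h=p;z=20+h
    C=proj(t,pose(x,y,yaw,[(-75,50,z),(-75,-50,z),(75,50,z),(75,-50,z)]))
    e=list((C[:2]-ta[:2]).ravel())
    for i in(0,1):
        dd=C[i+2]-C[i];n=np.array([-dd[1],dd[0]])/np.hypot(*dd);e.append(n@(ta[i+2]-C[i]))
    S=proj(s,pose(x,y,yaw,[(-75,50,z),(-75,-50,z)]))
    return np.r_[wt*np.array(e),ws*(S-sa).ravel(),(h-6.5)*.05]
for w in [(1,1),(1,0.01)]:
    r=least_squares(fa,[550,80,0.,6.5],args=w);print("ap",r.x,np.round(r.fun,1))
E
```

```text
[ 392.42594136   26.78798104 1085.68868892]
[ -30.67771175 -511.34145716  936.46860041]
rest [ 5.56458590e+02 -1.53286002e+02  1.60262509e-01] [ 0.  -0.2 -0.  -0.5 -0.1 -0.   0.4  0.7 -0.5 -0.4  0.4  0.7  0.4 -0.1
 -0.5 -0.5]
rest [ 5.56451721e+02 -1.53093102e+02  1.55360472e-01] [ 0.1 -0.3  0.  -0.4 -0.2  0.   0.2  0.7 -0.  -0.   0.   0.   0.  -0.
 -0.  -0. ]
rest [ 5.56427330e+02 -1.53430779e+02  1.63897578e-01] [ 0.  -0.  -0.  -0.   0.  -0.   0.   0.  -0.5 -0.3  0.3  0.7  0.6  0.
 -0.4 -0.4]
ap [5.77381717e+02 1.24785795e+02 1.44132084e-01 5.56236867e+00] [ 0.1  0.   0.1 -0.2  0.4 -0.2 -0.1 -0.5  0.1  0.6 -0. ]
ap [5.77503425e+02 1.24856938e+02 1.39814903e-01 3.38416038e+00] [ 0.   0.  -0.  -0.   0.2 -0.2 -0.  -0.  -0.   0.  -0.2]
```

```bash
cat >> h.py <<'E'
def Rt(rot): return R.from_euler("xyz",rot).as_matrix()
def togo(st,pos,Rg):
    """shift in tool axes and rotvec in tool axes from current measured pose"""
    R0=Rt(st["tool_rot"]); return R0.T@(np.array(pos)-st["eef_pos"]), R.from_matrix(R0.T@Rg).as_rotvec()
def Rgoal(yaw,tilt=0):
    """tool x = plate +y, tool y down; tilt>0: body leans to -x (plate) """
    # plate frame: tool x=(0,1,0), y=(0,0,-1), z=(-1,0,0)
    B=np.array([[0,1,0],[0,0,-1],[-1,0,0.]]).T
    return R.from_euler("z",yaw).as_matrix()@R.from_euler("y",-tilt).as_matrix()@B
E
python3 - <<'E'
from h import *
from cell import *
st=read_state()
w=np.load("wrist0.npz");T=w["camera_from_world"];R0=Rt(st["tool_rot"])
o=-T[:3,:3].T@T[:3,3];print("cam in tool",R0.T@(o-st["eef_pos"]),"axis",R0.T@T[2,:3])
print(R0)
t=np.load("top0.npz")
for z in(0,150,250): print(z,ray(t,(20,275),z),ray(t,(120,270),z),ray(t,(120,160),z))
print(togo(st,[250,400,217],R0)[0],togo(st,[420,120,217],R0)[0],togo(st,[500,-160,217],Rgoal(.16)))
print(Rgoal(.16,.3)[:,1])
E
```

```text
cam in tool [  -0.18627315 -156.04057167   70.72417196] axis [-2.04391964e-04  9.59940994e-01 -2.80202151e-01]
[[ 3.20026932e-01 -4.95989580e-04 -9.47408316e-01]
 [ 9.47407352e-01 -1.35155014e-03  3.20027314e-01]
 [-1.43920006e-03 -9.99998964e-01  3.73717286e-05]]
0 [374.02638211 687.4458111    0.        ] [385.48287916 420.30809093   0.        ] [689.6307201  438.33723474   0.        ]
150 [376.56848642 596.1685642  150.        ] [386.44214063 365.9388992  150.        ] [648.56856548 381.47711573 150.        ]
250 [378.26322262 535.31706627 250.        ] [387.08164828 329.69277139 250.        ] [621.19379574 343.57036973 250.        ]
[-190.53509486    0.39133961 -108.87643404] [-401.40457511    0.68545542 -359.54349568] (array([-641.07647924,    1.02421029, -524.94380891]), array([-3.86185779e-04, -4.85758206e-01, -1.40171220e-03]))
[ 0.29174561  0.04708175 -0.95533649]
```

```bash
python3 -m jog '[{"x":-43,"z":-25},{"x":-86,"z":-50},{"x":-129,"z":-74},{"x":-172,"z":-98},{"x":-190,"z":-109}]'; python3 -m jog '[{"x":-35,"z":-35},{"x":-74,"z":-66,"ay":-0.1},{"x":-114,"z":-106,"ay":-0.2},{"x":-148,"z":-142,"ay":-0.3},{"x":-180,"z":-180,"ay":-0.4}]'; python3 - <<'E'
from h import *
from cell import *
st=read_state();print(st["eef_pos"],st["tool_rot"])
print(togo(st,[470,-165,200],Rgoal(.16)))
E
```

```text
[207.82611695 615.35831145 217.12118998] [-1.57075896e+00  1.43920056e-03  1.24503806e+00]
(array([-655.38985756,   18.04583011, -498.12233133]), array([-3.86185779e-04, -4.85758206e-01, -1.40171220e-03]))$[0]: bad value
$[0]: bad value
```

```bash
python3 -m jog '[{"x":-43,"y":0,"z":-25,"ax":0,"ay":0,"az":0,"grip":85},{"x":-86,"y":0,"z":-50,"ax":0,"ay":0,"az":0,"grip":85},{"x":-129,"y":0,"z":-74,"ax":0,"ay":0,"az":0,"grip":85},{"x":-172,"y":0,"z":-98,"ax":0,"ay":0,"az":0,"grip":85},{"x":-190,"y":0,"z":-109,"ax":0,"ay":0,"az":0,"grip":85}]'
```

```text
clock: 0.65
eef_pos: [251.0, 395.4, 217.6]
tool_rot: [-1.571, 0.004, 1.241]
force: [1.7, 0.8, 1.4]
width: 84.8
```

```bash
python3 -m jog '[{"x":-30,"y":0,"z":-37,"ax":0,"ay":-0.08,"az":0,"grip":70},{"x":-60,"y":0,"z":-74,"ax":0,"ay":-0.18,"az":0,"grip":60},{"x":-90,"y":0,"z":-111,"ax":0,"ay":-0.28,"az":0,"grip":60},{"x":-120,"y":0,"z":-146,"ax":0,"ay":-0.38,"az":0,"grip":60},{"x":-152,"y":0,"z":-180,"ax":0,"ay":-0.48,"az":0,"grip":60}]'; python3 - <<'E'
from h import *
from cell import *
st=read_state();print(st["eef_pos"],st["tool_rot"])
print(togo(st,[500,-165,200],Rgoal(.16)))
E
```

```text
clock: 1.15
eef_pos: [373.2, 197.8, 217.9]
tool_rot: [-1.571, -0.0, 1.729]
force: [1.9, -0.5, 0.3]
width: 60.0
[373.224908   197.76816856 217.88637277] [-1.57137414e+00 -2.53926606e-04  1.72934642e+00]
(array([-378.23867999,   17.82956425,  -67.89843883]), array([ 0.000578  , -0.00144998,  0.00025351]))
```

```bash
python3 -m jog '[{"x":-46,"y":3,"z":-8,"ax":0,"ay":0,"az":0,"grip":60},{"x":-92,"y":6,"z":-16,"ax":0,"ay":0,"az":0,"grip":60},{"x":-138,"y":9,"z":-24,"ax":0,"ay":0,"az":0,"grip":60},{"x":-184,"y":12,"z":-32,"ax":0,"ay":0,"az":0,"grip":60},{"x":-230,"y":15,"z":-40,"ax":0,"ay":0,"az":0,"grip":60}]';python3 -m jog '[{"x":-46,"y":3,"z":-8,"ax":0,"ay":0,"az":0,"grip":60},{"x":-92,"y":6,"z":-16,"ax":0,"ay":0,"az":0,"grip":60},{"x":-130,"y":9,"z":-20,"ax":0,"ay":0,"az":0,"grip":60},{"x":-147,"y":12,"z":-24,"ax":0,"ay":0,"az":0,"grip":60},{"x":-147,"y":15,"z":-24,"ax":0,"ay":0,"az":0,"grip":60}]'; python3 - <<'E'
from h import *
from cell import *
d=get_image("wrist");np.savez("w1.npz",**d)
st=read_state();print(st["eef_pos"],st["tool_rot"],st["force"])
P=pose(556.4,-153.3,.16,[(62.5,28,13),(62.5,-28,13),(-62.5,-28,13),(-62.5,28,13)])
print(proj(d,P,True))
im=d["color"][:,:,::-1];cv2.imwrite("pics/w1.png",cv2.resize(im,None,fx=1.5,fy=1.5))
E
```

```text
clock: 1.65
eef_pos: [447.5, -23.7, 202.7]
tool_rot: [-1.571, -0.0, 1.725]
force: [0.6, 1.1, 0.1]
width: 59.7
clock: 2.15
eef_pos: [493.8, -166.0, 187.4]
tool_rot: [-1.571, 0.001, 1.721]
force: [0.6, 0.0, 0.5]
width: 59.9
[ 492.95950221 -163.33988789  186.82306102] [-1.56936704e+00 -1.15078606e-03  1.72348016e+00] [ 0.53683947  1.18673799 -0.49923754]
[[278.81944462 265.97776781]
 [235.17556687 266.41416458]
 [231.7671086  170.61146042]
 [280.90097267 170.16341999]]
```

View pics/w1.png

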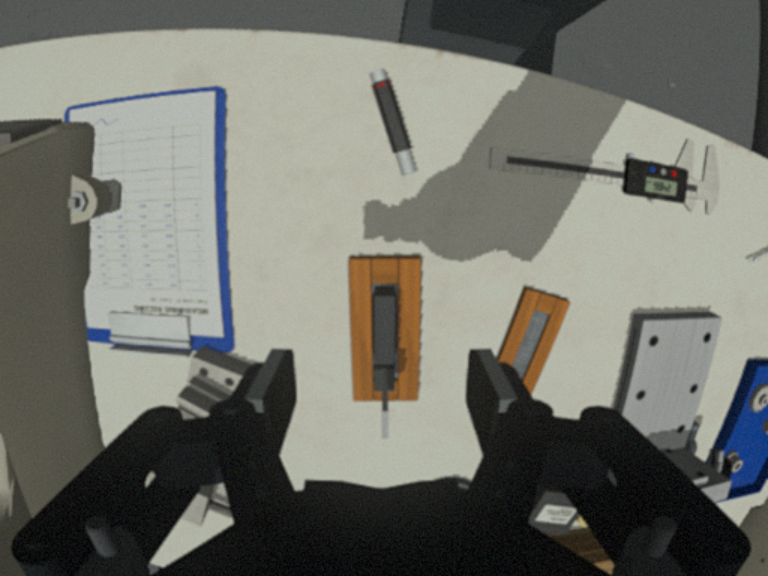

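```bash
python3 - <<'E'
from h import *
d=np.load("w1.npz"); crop(d,220,162,75,140,4,"w1a.png"); crop(d,225,165,60,60,10,"w1b.png")
crop(d,225,210,60,60,10,"w1c.png")
E
```

```text
(no output)
```

View pics/w1b.png

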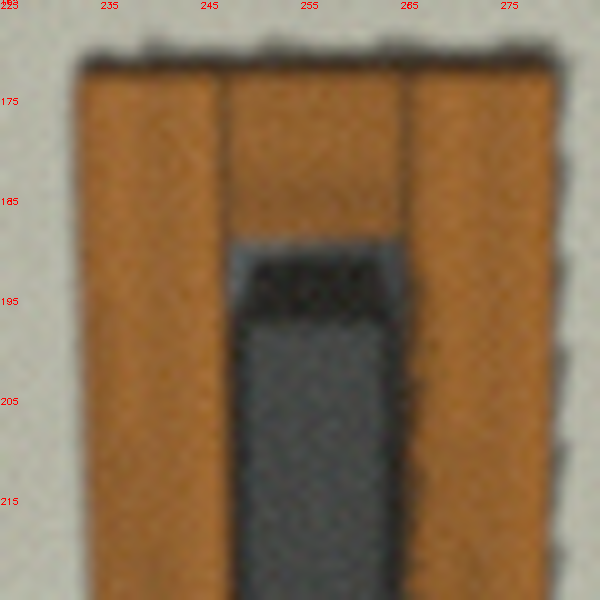

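View pics/w1c.png

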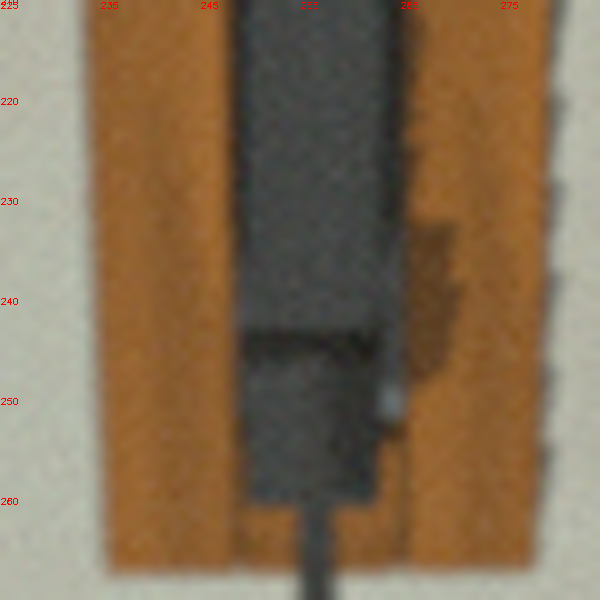

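```bash
python3 - <<'E'
from h import *
d=np.load("w1.npz")
def fit(P,uv,p0):
    r=least_squares(lambda p:(proj(d,pose(*p,P),True)-uv).ravel(),p0);print(np.round(r.x,3),np.round(r.fun,1))
uvr=np.r_[cr([(533,570),(108,570)],225,210,10),cr([(78,70),(553,70)],225,165,10)]
fit([(62.5,28,13),(62.5,-28,13),(-62.5,-28,13),(-62.5,28,13)],uvr,[556,-153,.16])
uvs=np.r_[cr([(377,500),(245,500)],225,210,10),cr([(243,320),(385,320)],225,165,10)]
fit([(40,8,34),(40,-8,34),(-40,-8,34),(-40,8,34)],uvs,[556,-153,.16])
# blade top
print(ray(d,(255,282),98,True))
E
```

```text
[ 5.57520e+02 -1.53527e+02  1.57000e-01] [ 0.5  0.2 -0.6  0.5 -0.7 -0.1  0.9 -0.4]
[ 5.58061e+02 -1.54292e+02  1.48000e-01] [ 0.1  0.7 -0.1  0.7 -0.2 -0.6  0.2 -0.6]
[ 586.33401169 -151.11510423   98.        ]
```

View pics/w1a.png

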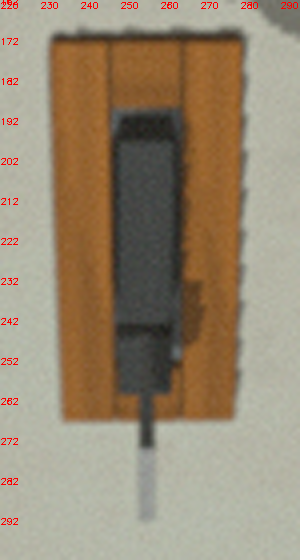

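```bash
python3 - <<'E'
from h import *
from cell import *
st=read_state()
for z in(140,60,29.5): 
    a,b=togo(st,[547.1,-155.8,z],Rgoal(.15,.3));print(a.round(1),b.round(3))
E
```

```text
[ -0.8  46.7 -54.7] [-0.301  0.002  0.002]
[ -0.9 126.7 -54.8] [-0.301  0.002  0.002]
[ -1.  157.2 -54.9] [-0.301  0.002  0.002]
```

```bash
python3 -m jog '[{"x":-1,"y":10,"z":-14,"ax":-0.12,"ay":0,"az":0,"grip":45},{"x":-1,"y":30,"z":-40,"ax":-0.24,"ay":0,"az":0,"grip":45},{"x":-1,"y":55,"z":-54.8,"ax":-0.3,"ay":0,"az":0,"grip":45},{"x":-1,"y":95,"z":-54.8,"ax":-0.3,"ay":0,"az":0,"grip":45},{"x":-1,"y":117,"z":-54.8,"ax":-0.3,"ay":0,"az":0,"grip":45}]'; python3 - <<'E'
from h import *
from cell import *
st=read_state();print(st["force"])
d=get_image("wrist");np.savez("w2.npz",**d)
st=read_state();
a,b=togo(st,[547.1,-155.8,29.5],Rgoal(.15,.3));print(a.round(1),b.round(3))
P=pose(558,-154.2,.15,[(40,8,34),(40,-8,34),(-40,-8,34),(-40,8,34),(18,0,98),(40,0,98)])
im=d["color"][:,:,::-1].copy()
im=cv2.resize(im,None,fx=1.5,fy=1.5)
for p in proj(d,P,True): cv2.circle(im,tuple(int(v*1.5+.25) for v in p),2,(0,0,255),-1)
cv2.imwrite("pics/w2.png",im)
E
```

```text
clock: 2.7
eef_pos: [546.4, -148.3, 101.1]
tool_rot: [-1.856, -0.026, 1.731]
force: [0.3, -0.6, -0.5]
width: 45.3
[ 0.31492144 -0.6488921  -0.54237285]
[-9.7 66.1 20.1] [-0.017  0.002  0.028]
```

View pics/w2.png

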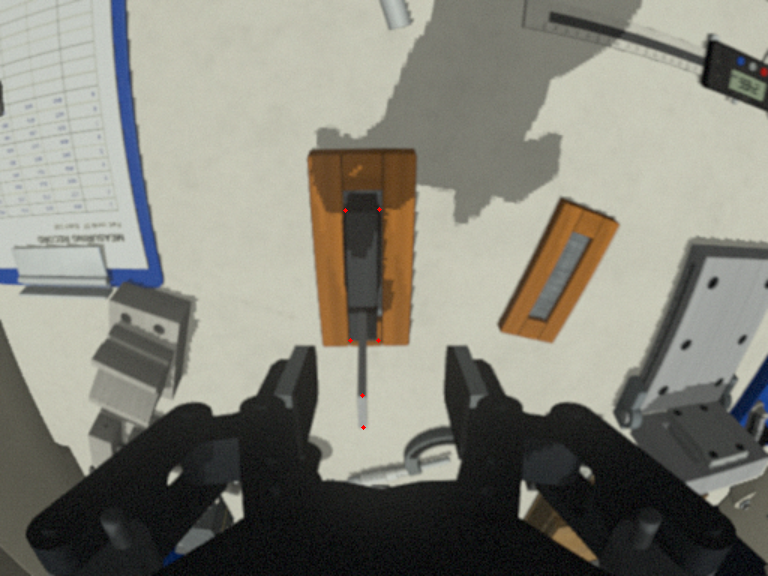

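```bash
python3 -m jog '[{"x":0,"y":0,"z":0,"ax":0,"ay":0,"az":0,"grip":45},{"x":0,"y":0,"z":0,"ax":0,"ay":0,"az":0,"grip":45}]'; python3 - <<'E'
from h import *
from cell import *
st=read_state()
a,b=togo(st,[547.1,-155.8,29.5],Rgoal(.15,.3));print(a.round(1),b.round(3),st["eef_pos"],np.abs(st["qd"]).max())
E
```

```text
clock: 2.95
eef_pos: [547.7, -149.7, 102.3]
tool_rot: [-1.857, -0.022, 1.731]
force: [1.0, 0.1, 0.1]
width: 44.9
[-7.5 69.2 22. ] [-0.014  0.003  0.024] [ 547.74188807 -149.68832219  102.25878684] 0.022517601488237608
```

```bash
python3 -m jog '[{"x":-7.5,"y":15,"z":5,"ax":-0.014,"ay":0.003,"az":0.024,"grip":45},{"x":-7.5,"y":35,"z":11,"ax":-0.014,"ay":0.003,"az":0.024,"grip":45},{"x":-7.5,"y":57,"z":18,"ax":-0.014,"ay":0.003,"az":0.024,"grip":45},{"x":-7.5,"y":57,"z":18,"ax":-0.014,"ay":0.003,"az":0.024,"grip":40},{"x":-7.5,"y":57,"z":18,"ax":-0.014,"ay":0.003,"az":0.024,"grip":40}]'; python3 - <<'E'
from h import *
from cell import *
st=read_state()
a,b=togo(st,[547.1,-155.8,29.5],Rgoal(.15,.3));print(a.round(1),b.round(3),st["eef_pos"],np.abs(st["qd"]).max())
d=get_image("wrist")
P=pose(558,-154.2,.15,[(40,8,34),(40,-8,34),(-40,-8,34),(-40,8,34),(18,0,98),(40,0,98)])
im=d["color"][:,:,::-1].copy()
im=cv2.resize(im,None,fx=1.5,fy=1.5)
for p in proj(d,P,True): cv2.circle(im,tuple(int(v*1.5+.25) for v in p),2,(0,0,255),-1)
cv2.imwrite("pics/w3.png",im)
E
```

```text
clock: 3.45
eef_pos: [560.0, -162.1, 59.1]
tool_rot: [-1.838, -0.014, 1.719]
force: [-1.0, -0.2, 0.7]
width: 39.8
[ 7.7 25.5 19.2] [-0.033 -0.006  0.013] [ 559.98386411 -162.10504837   59.0942132 ] 0.10847196348781563
```

View pics/w3.png

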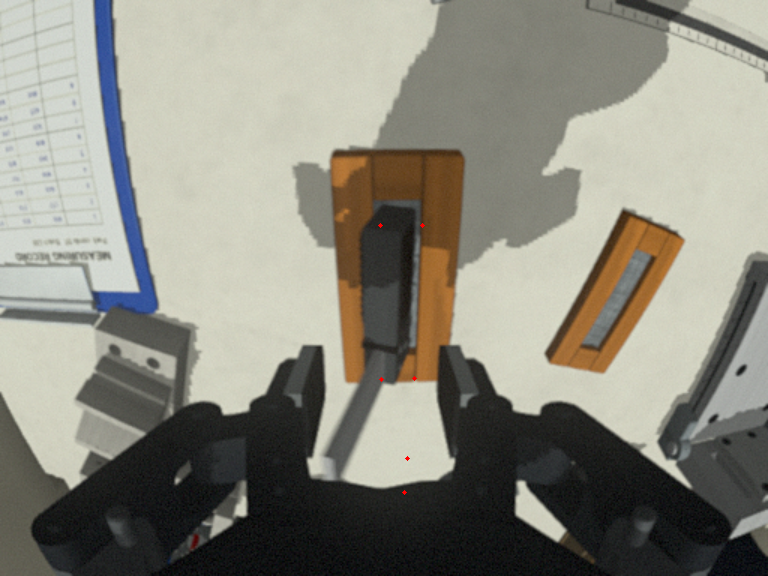

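```bash
python3 -m jog '[{"x":0,"y":0,"z":0,"ax":0,"ay":0,"az":0,"grip":45},{"x":0,"y":0,"z":0,"ax":0,"ay":0,"az":0,"grip":45}]'; python3 - <<'E'
from h import *
from cell import *
st=read_state()
a,b=togo(st,[547.1,-155.8,29.5],Rgoal(.15,.3));print(a.round(1),b.round(3),st["eef_pos"],np.abs(st["qd"]).max(),st["force"],st["qpos"])
d=get_image("wrist");np.savez("w4.npz",**d)
crop(d,200,120,130,210,3,"w4.png")
E
```

```text
clock: 3.7
eef_pos: [558.6, -165.7, 59.2]
tool_rot: [-1.838, -0.016, 1.712]
force: [0.6, -0.5, 0.0]
width: 45.1
[10.9 26.2 17.5] [-0.033 -0.013  0.013] [ 558.58623595 -165.67521416   59.20460192] 0.01120567743318722 [ 0.56936988 -0.45742478  0.00770711] [ 0.26488976  0.6993762   0.0862132   2.07035189 -0.94157539  0.23354168
  2.94030698]
```

View pics/w4.png

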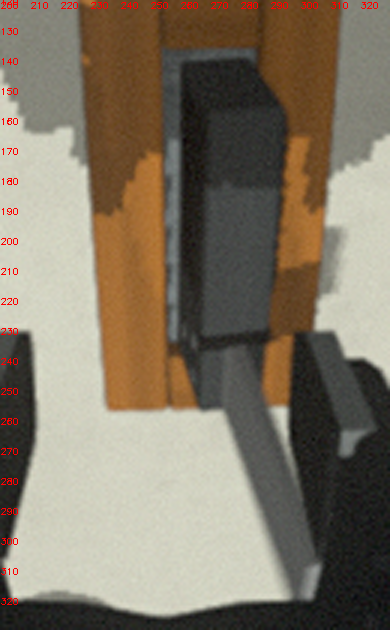

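```bash
python3 - <<'E'
from h import *
import cell;print([n for n in dir(cell) if not n.startswith('_')])
d=np.load("w4.npz");crop(d,250,130,60,100,6,"w4b.png");d2=cell.get_image("scene");np.savez("s4.npz",**d2);crop(d2,260,180,80,90,7,"s4.png")
d2=cell.get_image("top");np.savez("t4.npz",**d2);crop(d2,300,160,70,80,7,"t4.png")
E
```

```text
['MotionError', 'finish_job', 'get_image', 'read_state']
```

View pics/w4b.png

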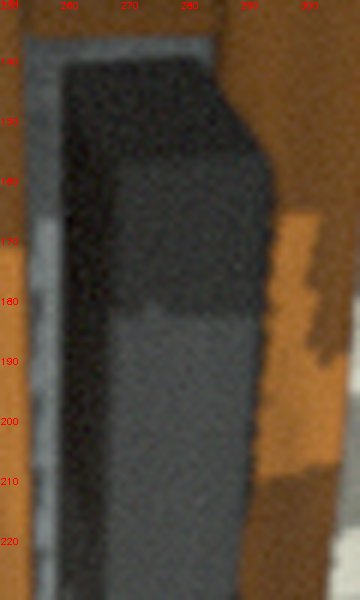

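View pics/s4.png

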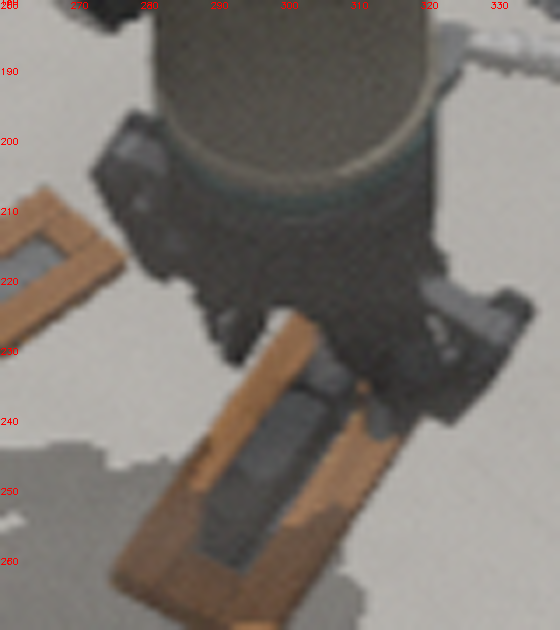

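View pics/t4.png

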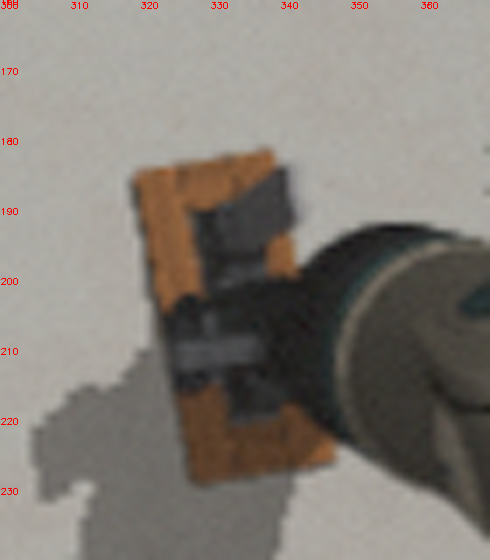

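```bash
python3 - <<'E'
from h import *
import cell
P0=np.array([(40,8,28),(40,-8,28),(-40,-8,28),(-40,8,28),(18,0,92),(40,0,92),(40,0,28)],float)
def sq(roll,y0=0,z0=6,piv=8):
    # roll about edge at y=piv*sign on floor
    s=np.sign(roll); Q=P0.copy(); e=-s*8  # roll>0 tips towards -y -> edge at -8
    Q[:,1]-=e; c,sn=np.cos(roll),np.sin(roll)
    y=Q[:,1]*c-Q[:,2]*sn; z=Q[:,1]*sn+Q[:,2]*c
    Q[:,1]=y+e+y0;Q[:,2]=z+z0
    return pose(558,-154.2,.15,Q)
for n,f in(("w4",1),("t4",0)):
    d=np.load(n+".npz")
    for r in(-.25,0,.25): print(n,r,proj(d,sq(r),f).round(0).tolist())
d=cell.get_image("wrist");np.savez("w5.npz",**d);cv2.imwrite("pics/w5.png",cv2.resize(d["color"][:,:,::-1],None,fx=1.5,fy=1.5))
E
```

```text
w4 -0.25 [[290.0, 253.0], [269.0, 257.0], [272.0, 155.0], [298.0, 152.0], [321.0, 304.0], [315.0, 325.0], [280.0, 255.0]]
w4 0 [[281.0, 254.0], [259.0, 254.0], [259.0, 153.0], [286.0, 152.0], [278.0, 307.0], [276.0, 329.0], [270.0, 254.0]]
w4 0.25 [[271.0, 257.0], [249.0, 254.0], [247.0, 152.0], [274.0, 155.0], [234.0, 307.0], [236.0, 329.0], [260.0, 255.0]]
t4 -0.25 [[326.0, 189.0], [332.0, 188.0], [338.0, 217.0], [332.0, 218.0], [328.0, 193.0], [327.0, 185.0], [329.0, 189.0]]
t4 0 [[329.0, 189.0], [335.0, 188.0], [340.0, 217.0], [334.0, 218.0], [337.0, 192.0], [336.0, 183.0], [332.0, 188.0]]
t4 0.25 [[332.0, 188.0], [337.0, 187.0], [343.0, 217.0], [337.0, 217.0], [346.0, 191.0], [345.0, 182.0], [334.0, 188.0]]
```

View pics/w5.png

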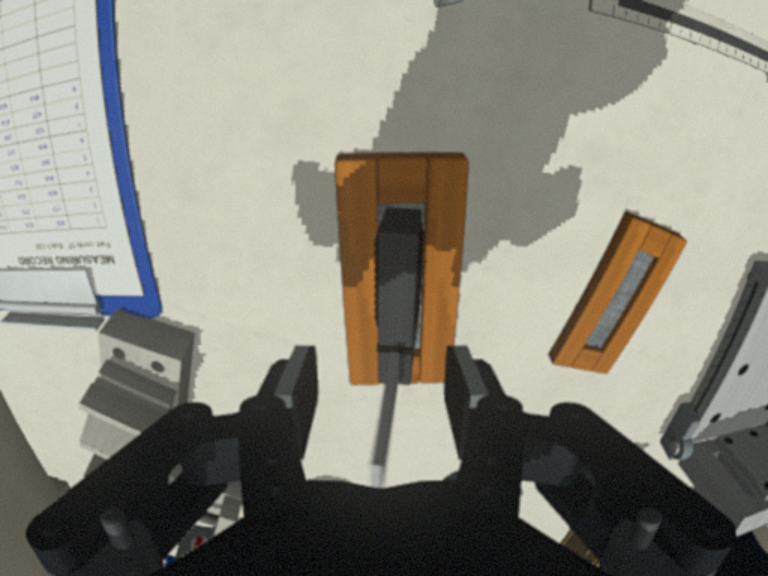

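```bash
python3 -m jog '[{"x":0,"y":-20,"z":0,"ax":0,"ay":0,"az":0,"grip":50},{"x":0,"y":-50,"z":0,"ax":0,"ay":0,"az":0,"grip":50},{"x":0,"y":-80,"z":0,"ax":0.09,"ay":0,"az":0,"grip":50},{"x":0,"y":-100,"z":0,"ax":0.18,"ay":0,"az":0,"grip":50},{"x":0,"y":-100,"z":0,"ax":0.26,"ay":0,"az":0,"grip":50}]'; python3 - <<'E'
from h import *
from cell import *
st=read_state()
a,b=togo(st,[532,-158,110],Rgoal(.15,0));print(a.round(1),b.round(3),st["eef_pos"],st["qpos"].round(3) if hasattr(st["qpos"],"round") else st["qpos"])
E
```

```text
clock: 4.4
eef_pos: [535.0, -169.1, 158.5]
tool_rot: [-1.578, -0.012, 1.717]
force: [1.5, -1.0, -0.8]
width: 49.8
[10.8 48.6  1.7] [ 0.008 -0.004  0.012] [ 534.95670439 -169.05094546  158.49328711] [-0.122  0.652  0.615  1.844 -0.525  0.812  2.486]
```

```bash
python3 -m jog '[{"x":5,"y":0,"z":0,"ax":0.004,"ay":0,"az":0.006,"grip":50},{"x":10.5,"y":10,"z":4,"ax":0.008,"ay":-0.004,"az":0.012,"grip":50},{"x":10.5,"y":20,"z":6,"ax":0.008,"ay":-0.004,"az":0.012,"grip":50},{"x":10.5,"y":20,"z":6,"ax":0.008,"ay":-0.004,"az":0.012,"grip":50}]'; python3 - <<'E'
from h import *
from cell import *
d=get_image("wrist");np.savez("w6.npz",**d)
st=read_state();print(st["qpos"])
P=pose(558,-154.2,.15,[(40,8,34),(40,-8,34),(-40,-8,34),(-40,8,34),(18,0,98),(40,0,98)])
print(proj(d,P,True).round(0).tolist())
crop(d,210,130,80,170,4,"w6.png")
E
```

```text
clock: 4.8
eef_pos: [524.1, -157.0, 133.1]
tool_rot: [-1.566, -0.006, 1.722]
force: [-0.4, -0.7, -0.4]
width: 50.1
[-0.13358966  0.67273398  0.59441832  1.89305663 -0.54419062  0.74770734
  2.4936116 ]
[[259.0, 260.0], [243.0, 260.0], [242.0, 181.0], [260.0, 181.0], [251.0, 276.0], [251.0, 299.0]]
```

View pics/w6.png

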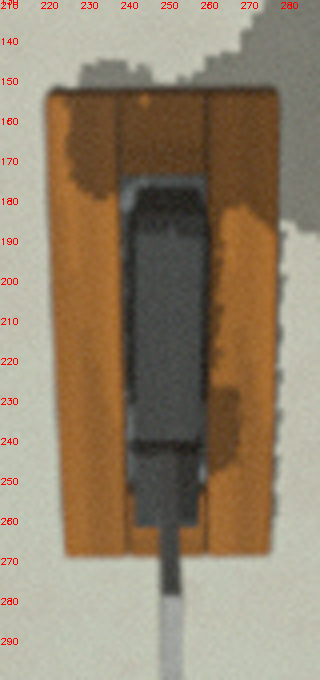

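```bash
python3 - <<'E'
from h import *
from cell import *
st=read_state()
for z in(65,27.9):
    a,b=togo(st,[535.9,-157.5,z],Rgoal(.15,.12));print(a.round(1),b.round(3),st["eef_pos"])
E
```

```text
[ -1.8  68.9 -11. ] [-0.123  0.     0.005] [ 525.0312253  -157.66629775  133.97137797]
[ -2.  106.  -11.1] [-0.123  0.     0.005] [ 525.0312253  -157.66629775  133.97137797]
```

```bash
python3 -m jog '[{"x":-1,"y":15,"z":-4,"ax":-0.05,"ay":0,"az":0.003,"grip":50},{"x":-2,"y":35,"z":-8,"ax":-0.12,"ay":0,"az":0.005,"grip":50},{"x":-2,"y":55,"z":-11,"ax":-0.12,"ay":0,"az":0.005,"grip":50},{"x":-2,"y":68,"z":-11,"ax":-0.12,"ay":0,"az":0.005,"grip":50},{"x":-2,"y":68,"z":-11,"ax":-0.12,"ay":0,"az":0.005,"grip":50}]'; python3 - <<'E'
from h import *
from cell import *
d=get_image("wrist")
st=read_state();print(st["qpos"].round(3))
P=pose(558,-154.2,.15,[(40,8,34),(40,-8,34),(-40,-8,34),(-40,8,34),(18,0,98),(40,0,98)])
im=d["color"][:,:,::-1].copy()
im=cv2.resize(im,None,fx=1.5,fy=1.5)
for p in proj(d,P,True): cv2.circle(im,tuple(int(v*1.5+.25) for v in p),2,(0,0,255),-1)
cv2.imwrite("pics/w7.png",im)
a,b=togo(st,[535.9,-157.5,27.9],Rgoal(.15,.12));print(a.round(1),b.round(3),st["eef_pos"])
E
```

```text
clock: 5.35
eef_pos: [536.6, -157.8, 65.7]
tool_rot: [-1.687, -0.0, 1.722]
force: [1.1, 0.3, 0.8]
width: 50.4
[ 0.016  0.719  0.384  2.01  -0.748  0.449  2.7  ]
[ 0.8 38.2  5.9] [-0.002  0.001 -0.001] [ 537.3242238  -158.05337458   66.54471154]
```

View pics/w7.png

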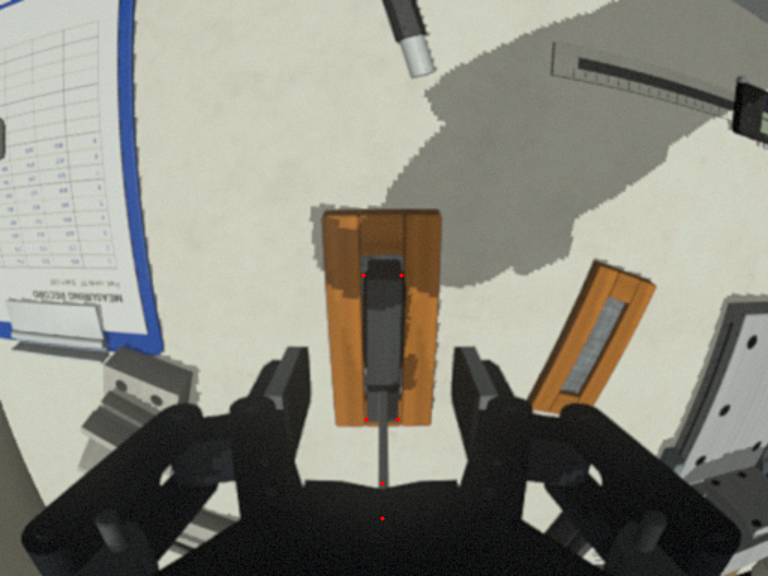

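```bash
python3 -m jog '[{"x":0.5,"y":8,"z":1,"ax":0,"ay":0,"az":0,"grip":50},{"x":0.8,"y":16,"z":2.5,"ax":0,"ay":0,"az":0,"grip":50},{"x":0.8,"y":22,"z":3.5,"ax":0,"ay":0,"az":0,"grip":50},{"x":0.8,"y":22,"z":3.5,"ax":0,"ay":0,"az":0,"grip":50}]'; python3 - <<'E'
from h import *
from cell import *
st=read_state();print(st["qpos"].round(3),np.abs(st["qd"]).max().round(3))
a,b=togo(st,[535.9,-157.5,27.9],Rgoal(.15,.12));print(a.round(1),b.round(3),st["eef_pos"])
E
```

```text
clock: 5.8
eef_pos: [536.0, -156.7, 43.8]
tool_rot: [-1.688, 0.0, 1.723]
force: [-0.0, -0.5, 0.0]
width: 50.1
[ 0.047  0.751  0.333  2.022 -0.784  0.394  2.735] 0.017
[-0.8 15.8  2.1] [-0.003  0.002 -0.   ] [ 536.03447995 -156.65264897   43.79500354]
```

Well within the joint ranges; go on down and close.

```bash
python3 -m jog '[{"x":-0.5,"y":6,"z":0.8,"ax":0,"ay":0,"az":0,"grip":50},{"x":-0.8,"y":12,"z":1.6,"ax":0,"ay":0,"az":0,"grip":50},{"x":-0.8,"y":15.8,"z":2.1,"ax":0,"ay":0,"az":0,"grip":40},{"x":-0.8,"y":15.8,"z":2.1,"ax":0,"ay":0,"az":0,"grip":32},{"x":-0.8,"y":15.8,"z":2.1,"ax":0,"ay":0,"az":0,"grip":26}]'; python3 - <<'E'
from h import *
from cell import *
st=read_state();print(st["qpos"].round(3),np.abs(st["qd"]).max().round(3))
a,b=togo(st,[535.9,-157.5,27.9],Rgoal(.15,.12));print(a.round(1),b.round(3),st["eef_pos"])
d=get_image("wrist")
im=cv2.resize(d["color"][:,:,::-1],None,fx=1.5,fy=1.5);cv2.imwrite("pics/w8.png",im)
d=get_image("scene");crop(d,240,170,100,100,6,"s8.png")
E
```

```text
clock: 6.3
eef_pos: [536.5, -157.9, 28.6]
tool_rot: [-1.689, 0.001, 1.723]
force: [0.4, 0.6, 0.4]
width: 26.3
[ 0.072  0.775  0.298  2.026 -0.806  0.357  2.759] 0.005
[0.5 0.7 0.6] [-0.002  0.002 -0.001] [ 536.45864195 -157.90280706   28.63106782]
```

View pics/w8.png

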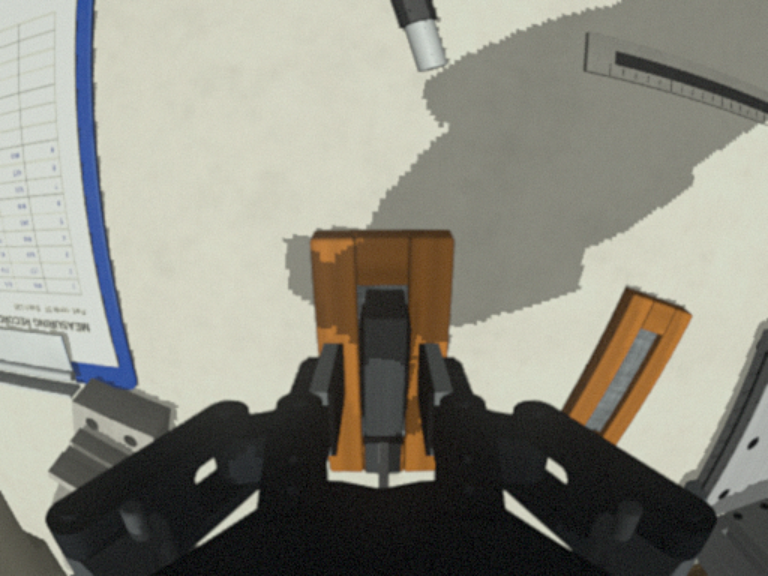

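View pics/s8.png

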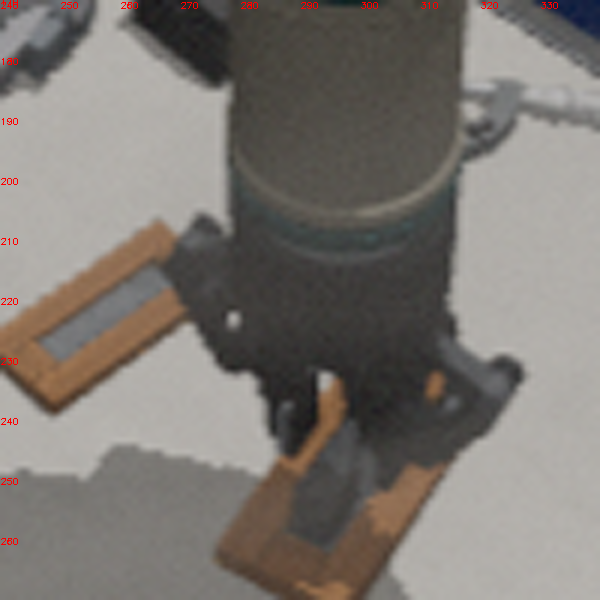

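```bash
python3 -m jog '[{"x":0.5,"y":0,"z":0,"ax":0,"ay":0,"az":0,"grip":20},{"x":0.5,"y":0,"z":0,"ax":0,"ay":0,"az":0,"grip":10},{"x":0.5,"y":0,"z":0,"ax":0,"ay":0,"az":0,"grip":5},{"x":0.5,"y":0,"z":0,"ax":0,"ay":0,"az":0,"grip":5},{"x":0.5,"y":0,"z":0,"ax":0,"ay":0,"az":0,"grip":5}]';  python3 - <<'E'
from h import *
from cell import *
st=read_state();print(st["force"].round(2),st["torque"].round(3),st["width"],st["eef_pos"])
print((Rt(st["tool_rot"]).T@[0,0,1]).round(3))
E
```

```text
clock: 6.9
eef_pos: [536.5, -157.3, 28.7]
tool_rot: [-1.689, 0.001, 1.723]
force: [-0.4, -0.0, 0.5]
width: 5.1
[-0.35 -0.04  0.54] [-0.058  0.085 -0.034] 5.071794317232172 [ 536.46967138 -157.34728992   28.74482798]
[-0.001 -0.993 -0.118]
```

```bash
python3 - <<'E'
from h import *
from cell import *
d=get_image("wrist");np.savez("w9.npz",**d)
im=cv2.resize(d["color"][:,:,::-1],None,fx=1.5,fy=1.5);cv2.imwrite("pics/w9.png",im)
d=get_image("scene");crop(d,240,170,100,100,6,"s9.png")
E
```

```text
(no output)
```

View pics/w9.png

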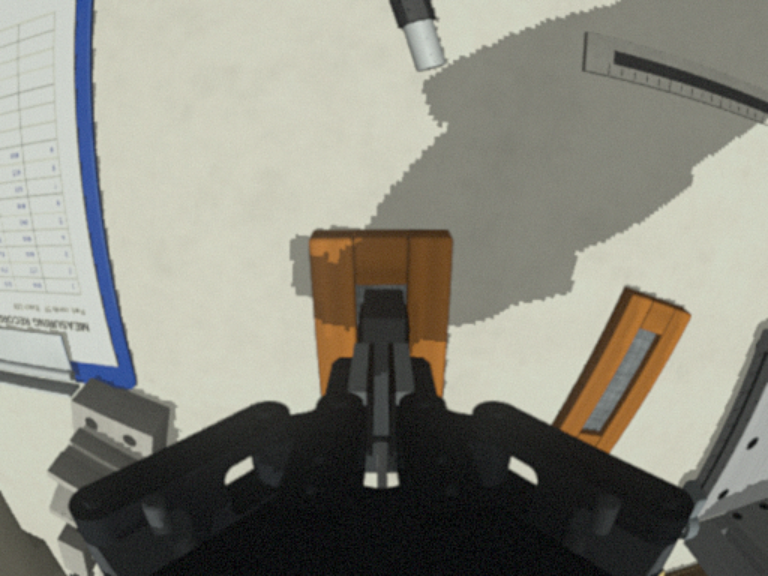

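View pics/s9.png

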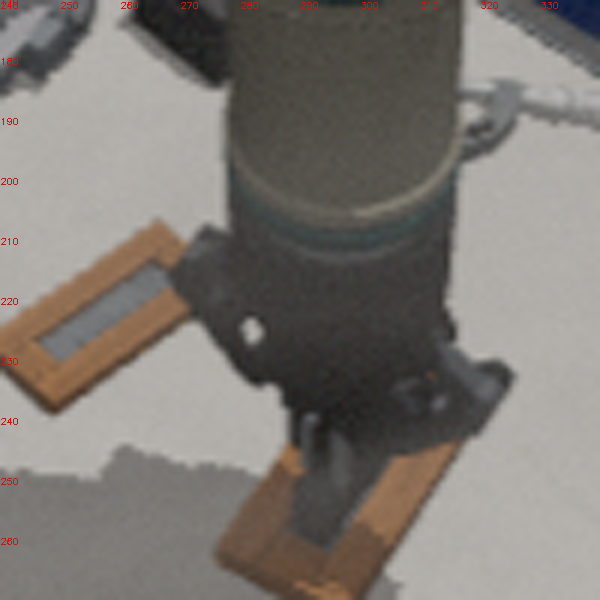

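```bash
python3 - <<'E'
from h import *
from cell import *
st=read_state();R0=Rt(st["tool_rot"]);d=np.load("w9.npz")
im=cv2.resize(d["color"][:,:,::-1],None,fx=3,fy=3,interpolation=cv2.INTER_CUBIC)
for yy,c in((11,(0,0,255)),(0,(0,255,0)),(-8,(255,0,0)),(-15,(255,255,0))):
  for xx in(-2.5,2.5):
    for zz in(-11,11):
      p=proj(d,st["eef_pos"]+R0@[xx,yy,zz],True)[0];print(yy,xx,zz,p.round(1));cv2.circle(im,(int(p[0]*3+1),int(p[1]*3+1)),3,c,-1)
P=pose(558,-154.2,.15,[(40,8,34),(40,-8,34),(-40,-8,34),(-40,8,34)])
for p in proj(d,P,True): cv2.circle(im,(int(p[0]*3+1),int(p[1]*3+1)),3,(255,0,255),-1)
cv2.imwrite("pics/w9b.png",im[450:1050,450:1100])
E
```

```text
11 -2.5 -11 [250.1 241.9]
11 -2.5 11 [250.  208.8]
11 2.5 -11 [258.2 241.9]
11 2.5 11 [258.4 208.8]
0 -2.5 -11 [250.  250.1]
0 -2.5 11 [249.8 215.4]
0 2.5 -11 [258.4 250.1]
0 2.5 11 [258.7 215.4]
-8 -2.5 -11 [249.8 256.6]
-8 -2.5 11 [249.6 220.7]
-8 2.5 -11 [258.7 256.6]
-8 2.5 11 [258.9 220.7]
-15 -2.5 -11 [249.7 262.8]
-15 -2.5 11 [249.5 225.8]
-15 2.5 -11 [258.9 262.8]
-15 2.5 11 [259.2 225.8]
```

View pics/w9b.png

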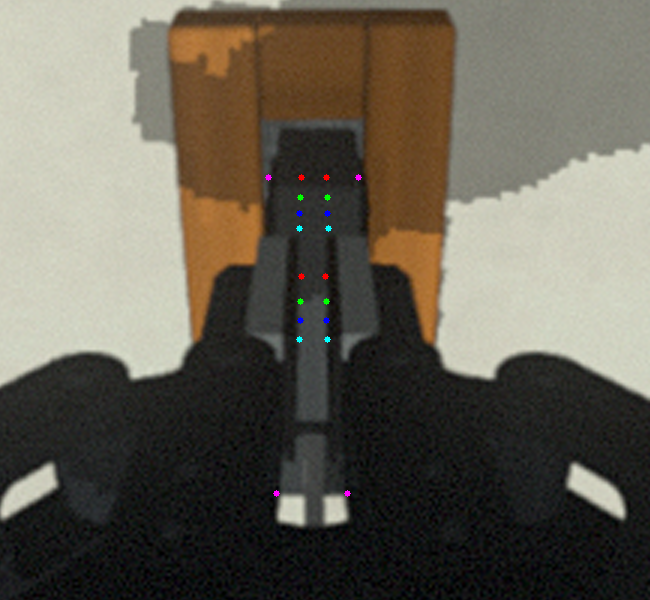

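```bash
python3 - <<'E'
from h import *
from cell import *
st=read_state();R0=Rt(st["tool_rot"]);d=get_image("scene")
print(st["eef_pos"])
k=12;x0,y0=280,230
im=cv2.resize(d["color"][y0:y0+46,x0:x0+45,::-1],None,fx=k,fy=k,interpolation=cv2.INTER_CUBIC)
def dot(p,c): cv2.circle(im,(int((p[0]-x0+.5)*k),int((p[1]-y0+.5)*k)),3,c,-1)
for yy,c in((11,(0,0,255)),(0,(0,255,0)),(-8,(255,0,0)),(-18,(255,255,0))):
  for xx in(-2.5,2.5):
    for zz in(-11,11):dot(proj(d,st["eef_pos"]+R0@[xx,yy,zz])[0],c)
P=pose(558,-154.2,.15,[(40,8,34),(40,-8,34),(-40,-8,34),(-40,8,34),(-40,-8,6)])
for p in proj(d,P): dot(p,(255,0,255))
cv2.imwrite("pics/s10.png",im)
E
```

```text
[ 536.46062849 -157.35902955   28.72058961]
```

View pics/s10.png

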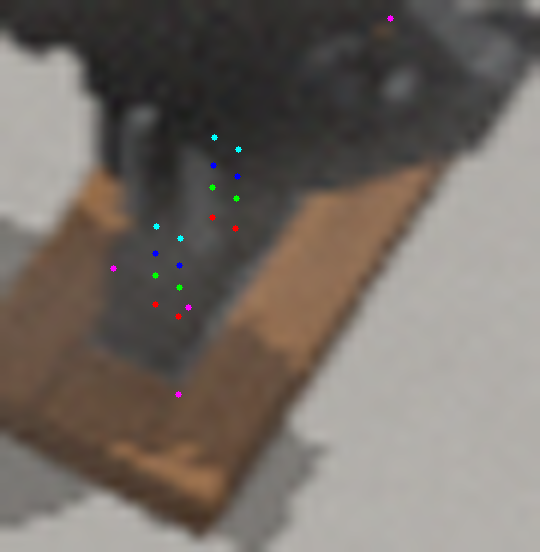

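```bash
python3 -m jog '[{"x":0,"y":3,"z":0.3,"ax":0,"ay":0,"az":0,"grip":5},{"x":0,"y":6,"z":0.7,"ax":0,"ay":0,"az":0,"grip":5},{"x":0,"y":6,"z":0.7,"ax":0,"ay":0,"az":0,"grip":5}]'; python3 -m jog '[{"x":0,"y":2,"z":0.2,"ax":0,"ay":0,"az":0,"grip":5},{"x":0,"y":2,"z":0.2,"ax":0,"ay":0,"az":0,"grip":5}]';  python3 - <<'E'
from h import *
from cell import *
st=read_state();print(st["force"].round(2),st["torque"].round(3),st["width"],st["eef_pos"],st["qpos"].round(3))
d=get_image("scene")
R0=Rt(st["tool_rot"])
k=12;x0,y0=280,230
im=cv2.resize(d["color"][y0:y0+46,x0:x0+45,::-1],None,fx=k,fy=k,interpolation=cv2.INTER_CUBIC)
def dot(p,c): cv2.circle(im,(int((p[0]-x0+.5)*k),int((p[1]-y0+.5)*k)),2,c,-1)
for yy,c in((-14,(0,0,255)),(-18,(255,255,0)),(-22,(0,255,0))):
  for xx in(-10,-2.5,2.5,10):
    for zz in(11,):dot(proj(d,st["eef_pos"]+R0@[xx,yy,zz])[0],c)
cv2.imwrite("pics/s11.png",im)
E
```

```text
clock: 7.35
eef_pos: [536.0, -157.2, 22.1]
tool_rot: [-1.689, 0.001, 1.723]
force: [-0.1, 0.1, 0.4]
width: 4.8
clock: 7.55
eef_pos: [536.3, -157.3, 21.5]
tool_rot: [-1.69, 0.0, 1.722]
force: [-2.4, 0.0, 8.7]
width: 5.1
[-2.37  0.03  8.67] [0.221 0.582 0.067] 5.09217616917836 [ 536.32679953 -157.34165186   21.47259519] [ 0.083  0.785  0.28   2.028 -0.819  0.339  2.772]
```

View pics/s11.png

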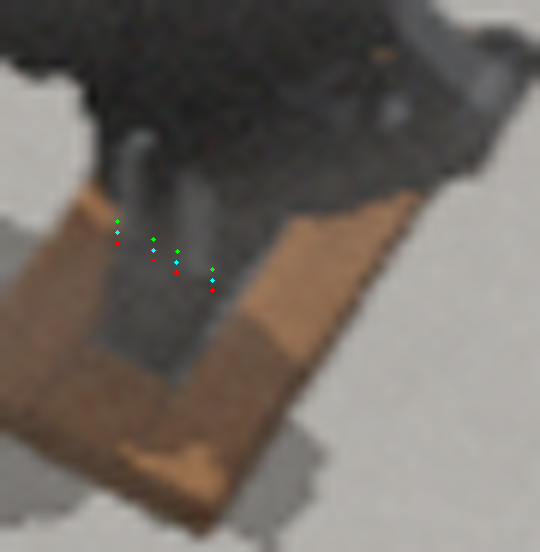

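```bash
python3 -m jog '[{"x":0,"y":-2,"z":-0.2,"ax":0,"ay":0,"az":0,"grip":20},{"x":0,"y":-3,"z":-0.3,"ax":0,"ay":0,"az":0,"grip":36},{"x":0,"y":-3,"z":-0.3,"ax":0,"ay":0,"az":0,"grip":36},{"x":0,"y":-3,"z":-0.3,"ax":0,"ay":0,"az":0,"grip":36}]'; python3 -m jog '[{"x":0,"y":2,"z":0.2,"ax":0,"ay":0,"az":0,"grip":36},{"x":0,"y":4,"z":0.4,"ax":0,"ay":0,"az":0,"grip":36},{"x":0,"y":4,"z":0.4,"ax":0,"ay":0,"az":0,"grip":36}]'
```

```text
clock: 8.0
eef_pos: [536.4, -157.2, 23.5]
tool_rot: [-1.689, 0.001, 1.723]
force: [0.3, 0.7, 0.1]
width: 35.8
clock: 8.3
eef_pos: [536.2, -157.2, 19.2]
tool_rot: [-1.689, 0.001, 1.723]
force: [0.1, 0.4, 0.1]
width: 36.2
```

```bash
python3 -m jog '[{"x":-0.3,"y":3,"z":0.3,"ax":0,"ay":0,"az":0,"grip":34},{"x":-0.3,"y":6,"z":0.7,"ax":0,"ay":0,"az":0,"grip":32},{"x":-0.3,"y":8,"z":0.9,"ax":0,"ay":0,"az":0,"grip":30}]'; python3 -m jog '[{"x":0,"y":3,"z":0.3,"ax":0,"ay":0,"az":0,"grip":30},{"x":0,"y":5,"z":0.6,"ax":0,"ay":0,"az":0,"grip":30},{"x":0,"y":5,"z":0.6,"ax":0,"ay":0,"az":0,"grip":30}]';  python3 - <<'E'
from h import *
from cell import *
st=read_state();print(st["force"].round(2),st["width"],st["eef_pos"],st["qpos"].round(3))
d=get_image("scene");np.savez("s12.npz",**d)
k=10;x0,y0=265,215
im=cv2.resize(d["color"][y0:y0+60,x0:x0+75,::-1],None,fx=k,fy=k,interpolation=cv2.INTER_CUBIC)
cv2.imwrite("pics/s12.png",im)
E
```

```text
clock: 8.6
eef_pos: [536.4, -157.6, 11.2]
tool_rot: [-1.689, 0.001, 1.723]
force: [-0.3, -0.1, -0.6]
width: 29.8
clock: 8.9
eef_pos: [536.4, -157.6, 6.2]
tool_rot: [-1.689, 0.001, 1.723]
force: [-0.2, 0.1, -0.1]
width: 30.0
[-0.2   0.13 -0.14] 30.03825558630363 [ 536.35393954 -157.60680831    6.20703648] [ 0.103  0.811  0.249  2.03  -0.844  0.306  2.798]
```

View pics/s12.png

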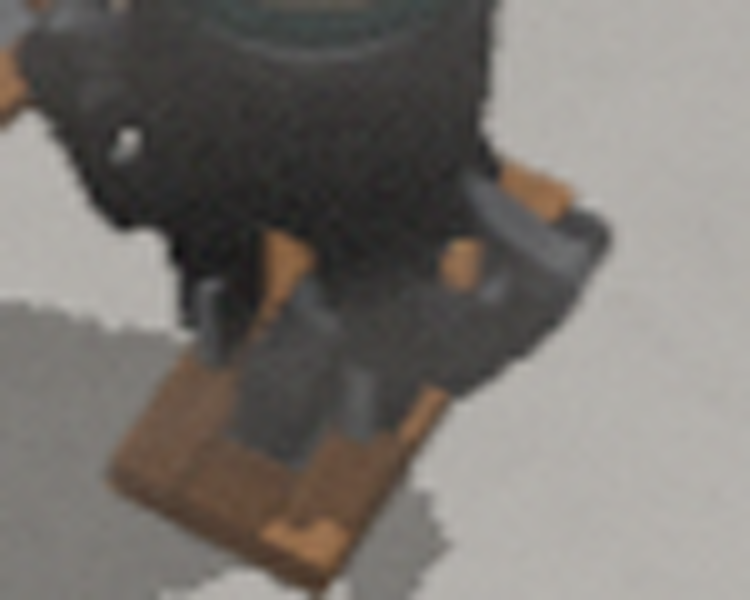

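```bash
python3 -m jog '[{"x":0,"y":2,"z":0.2,"ax":0,"ay":0,"az":0,"grip":28},{"x":0,"y":3,"z":0.3,"ax":0,"ay":0,"az":0,"grip":24},{"x":0,"y":3,"z":0.3,"ax":0,"ay":0,"az":0,"grip":20},{"x":0,"y":3,"z":0.3,"ax":0,"ay":0,"az":0,"grip":14},{"x":0,"y":3,"z":0.3,"ax":0,"ay":0,"az":0,"grip":8}]'; python3 -m jog '[{"x":0,"y":0,"z":0,"ax":0,"ay":0,"az":0,"grip":4},{"x":0,"y":0,"z":0,"ax":0,"ay":0,"az":0,"grip":4}]'; python3 - <<'E'
from h import *
from cell import *
st=read_state();print(st["force"].round(2),st["width"],st["eef_pos"],st["qpos"].round(3))
d=get_image("scene");np.savez("s13.npz",**d)
k=10;x0,y0=265,215
im=cv2.resize(d["color"][y0:y0+60,x0:x0+75,::-1],None,fx=k,fy=k,interpolation=cv2.INTER_CUBIC)
cv2.imwrite("pics/s13.png",im)
E
```

```text
clock: 9.45
eef_pos: [536.5, -157.4, 3.7]
tool_rot: [-1.689, 0.001, 1.723]
force: [-1.1, 1.0, 2.1]
width: 16.5
clock: 9.65
eef_pos: [536.5, -157.4, 3.7]
tool_rot: [-1.689, 0.001, 1.723]
force: [-1.3, 2.0, 4.2]
width: 16.3
[-1.34  1.98  4.16] 16.31122313051162 [ 536.49023029 -157.40147479    3.67398513] [ 0.107  0.815  0.244  2.03  -0.85   0.3    2.804]
```

View pics/s13.png

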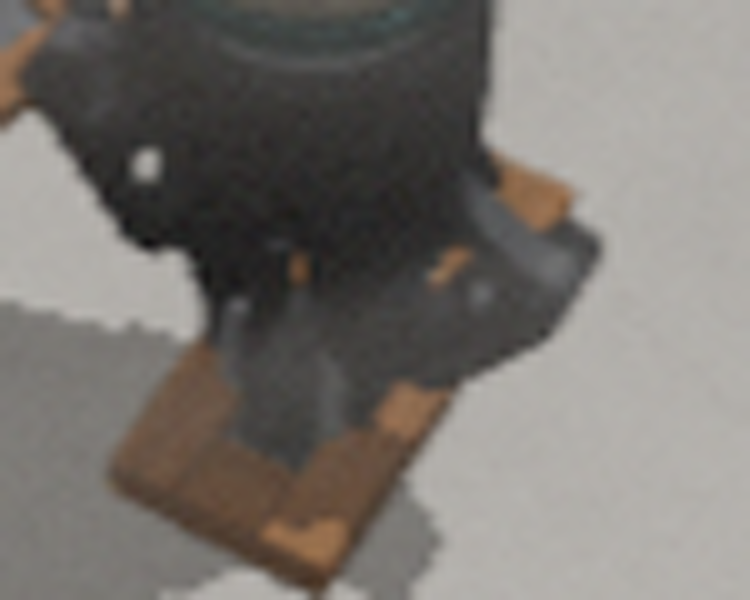

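```bash
python3 -m jog '[{"x":0,"y":-2,"z":-0.2,"ax":0,"ay":0,"az":0,"grip":4},{"x":0,"y":-6,"z":-0.7,"ax":0,"ay":0,"az":0,"grip":4},{"x":0,"y":-16,"z":-1.9,"ax":0,"ay":0,"az":0,"grip":4},{"x":0,"y":-30,"z":-3.6,"ax":0,"ay":0,"az":0,"grip":4},{"x":0,"y":-40,"z":-4.7,"ax":0,"ay":0,"az":0,"grip":4}]'; python3 -m jog '[{"x":0,"y":-15,"z":-1.8,"ax":0,"ay":0,"az":0,"grip":4},{"x":0,"y":-20,"z":-2.4,"ax":0,"ay":0,"az":0,"grip":4},{"x":0,"y":-20,"z":-2.4,"ax":0,"ay":0,"az":0,"grip":4},{"x":0,"y":-20,"z":-2.4,"ax":0,"ay":0,"az":0,"grip":4}]'; python3 - <<'E'
from h import *
from cell import *
st=read_state();print(st["force"].round(2),st["torque"].round(3),st["width"],st["eef_pos"],st["qpos"].round(3))
d=get_image("wrist");np.savez("w14.npz",**d)
cv2.imwrite("pics/w14.png",cv2.resize(d["color"][:,:,::-1],None,fx=1.5,fy=1.5))
d=get_image("scene");np.savez("s14.npz",**d)
k=8;x0,y0=250,175
im=cv2.resize(d["color"][y0:y0+90,x0:x0+90,::-1],None,fx=k,fy=k,interpolation=cv2.INTER_CUBIC)
cv2.imwrite("pics/s14.png",im[:600])
E
```

```text
clock: 10.2
eef_pos: [536.9, -157.9, 45.0]
tool_rot: [-1.69, 0.002, 1.723]
force: [0.5, -0.1, -2.7]
width: 16.6
clock: 10.6
eef_pos: [536.4, -157.3, 63.8]
tool_rot: [-1.689, 0.001, 1.723]
force: [-0.2, -0.8, -3.0]
width: 16.4
[-0.18 -0.82 -2.95] [-0.02   0.242  0.026] 16.423219941875352 [ 536.43141346 -157.29220615   63.75309768] [ 0.014  0.723  0.386  2.015 -0.766  0.443  2.717]
```

View pics/w14.png

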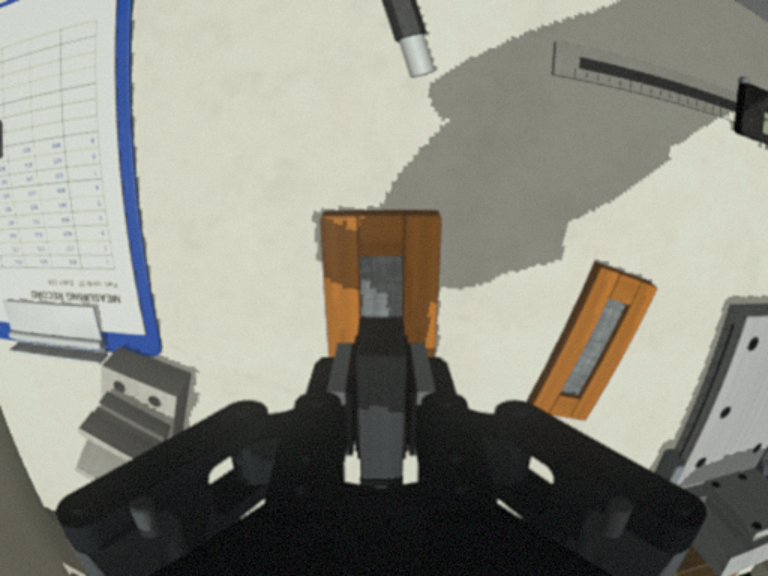

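View pics/s14.png

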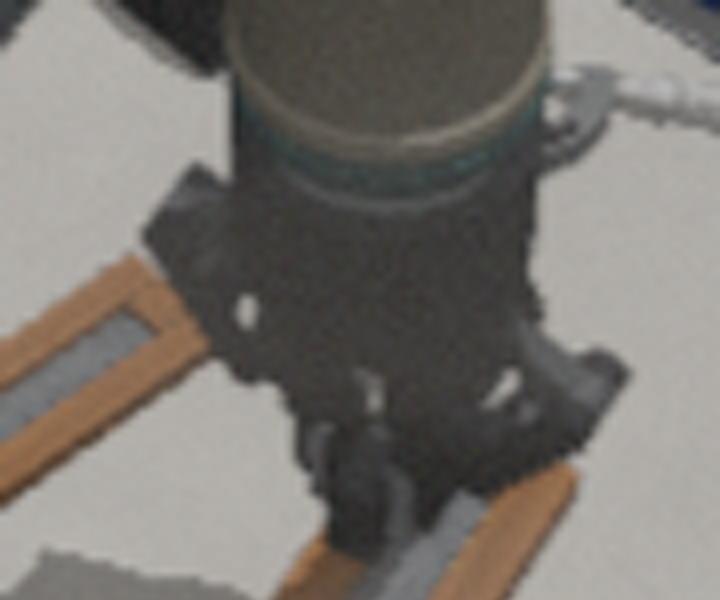

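```bash
python3 - <<'E'
from h import *
d=np.load("w14.npz")
for tip in(0,.05,-.05):
    # pitch about pad line at square x=-21.5+, z=20
    Q=np.array([(-40,8,28),(-40,-8,28),(40,8,28),(40,-8,28),(-40,8,0),(-40,-8,0)],float)
    c,s=np.cos(tip),np.sin(tip);x=Q[:,0]+21;z=Q[:,2]-20
    Q[:,0]=c*x+s*z-21;Q[:,2]=-s*x+c*z+20+66
    print(tip,proj(d,pose(558,-154.2,.15,Q),True).round(1).tolist())
crop(d,225,190,60,140,5,"w14b.png")
E
```

```text
0 [[271.6, 233.4], [236.6, 233.3], [266.7, 342.6], [240.6, 342.5], [268.9, 206.5], [239.3, 206.4]]
0.05 [[271.7, 235.2], [236.5, 235.1], [266.6, 339.2], [240.8, 339.1], [269.0, 205.7], [239.2, 205.6]]
-0.05 [[271.6, 231.6], [236.7, 231.5], [266.9, 345.9], [240.4, 345.9], [268.7, 207.4], [239.4, 207.4]]
```

View pics/w14b.png

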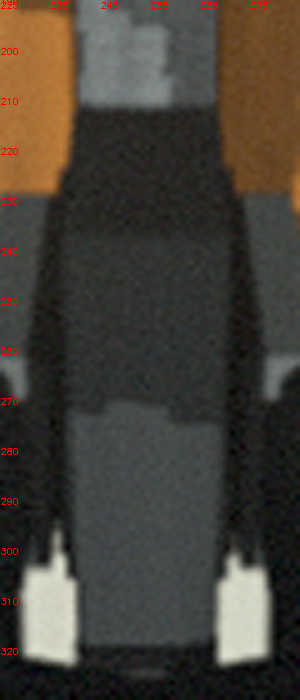

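```bash
python3 - <<'E'
from h import *
d=np.load("w1.npz")
a=ray(d,(256,243.0),34,True);n=ray(d,(256,196.6),34,True);print("line x",np.hypot(*(a-n)[:2])-40)
L=np.hypot(*(a-n)[:2])-40
d=np.load("w14.npz")
# fit dx, dz, pitch to: near-bottom corners, near-top corners, line
obs=np.array([(271,237),(238.6,237),(268,211),(240.6,211),(255,318.5)])
def f(p):
    dx,dz,tip,dy=p
    Q=np.array([(-40,8,28),(-40,-8,28),(-40,8,0),(-40,-8,0),(L,0,28)],float)
    c,s=np.cos(tip),np.sin(tip);x=Q[:,0]+21;z=Q[:,2]-20
    Q[:,0]=c*x+s*z-21+dx;Q[:,2]=-s*x+c*z+20+66+dz;Q[:,1]+=dy
    r=(proj(d,pose(558,-154.2,.15,Q),True)-obs);return np.r_[r[:4].ravel(),r[4,1]]
r=least_squares(f,[0,0,0,0]);print(r.x,r.fun.round(1))
E
```

```text
line x 16.24538814440018
[ 5.03201539 -4.5070037  -0.01458685  0.26264684] [ 0.3 -0.1 -0.7 -0.1  0.7  0.3 -0.3  0.2 -0.3]
```

```bash
python3 - <<'E'
from h import *
from cell import *
st=read_state()
for p in([537,-60,75],[538.5,40,75],[541.8,119.6,75]):
    a,b=togo(st,p,Rgoal(.144,.12));print(a.round(1),b.round(3))
E
```

```text
[ 96.1  -9.8 -16.8] [-0.002  0.008  0.   ]
[194.7  -7.9 -33.4] [-0.002  0.008  0.   ]
[272.9  -6.1 -48.6] [-0.002  0.008  0.   ]
```

```bash
python3 -m jog '[{"x":15,"y":-5,"z":-2.6,"ax":0,"ay":0,"az":0,"grip":4},{"x":45,"y":-10,"z":-8,"ax":0,"ay":0,"az":0,"grip":4},{"x":80,"y":-10,"z":-14,"ax":0,"ay":0.004,"az":0,"grip":4},{"x":115,"y":-9.5,"z":-20,"ax":0,"ay":0.004,"az":0,"grip":4},{"x":150,"y":-9,"z":-26,"ax":0,"ay":0.008,"az":0,"grip":4}]'; python3 -m jog '[{"x":35,"y":0,"z":-6,"ax":0,"ay":0,"az":0,"grip":4},{"x":70,"y":1,"z":-13,"ax":0,"ay":0,"az":0,"grip":4},{"x":100,"y":2,"z":-19,"ax":0,"ay":0,"az":0,"grip":4},{"x":123,"y":2,"z":-22.6,"ax":0,"ay":0,"az":0,"grip":4},{"x":123,"y":2,"z":-22.6,"ax":0,"ay":0,"az":0,"grip":4}]'; python3 -m jog '[{"x":0,"y":0,"z":0,"ax":0,"ay":0,"az":0,"grip":4},{"x":0,"y":0,"z":0,"ax":0,"ay":0,"az":0,"grip":4}]';python3 - <<'E'
from h import *
from cell import *
st=read_state();print(st["force"].round(2),st["torque"].round(3),st["width"],st["eef_pos"],st["qpos"].round(3))
a,b=togo(st,[541.8,119.6,75],Rgoal(.144,.12));print(a.round(1),b.round(3))
d=get_image("wrist");np.savez("w15.npz",**d)
cv2.imwrite("pics/w15.png",cv2.resize(d["color"][:,:,::-1],None,fx=1.5,fy=1.5))
d=get_image("top");np.savez("t15.npz",**d)
crop(d,185,140,85,95,7,"t15.png")
E
```

```text
clock: 11.2
eef_pos: [537.9, -4.3, 75.3]
tool_rot: [-1.688, -0.0, 1.714]
force: [0.2, 0.8, -3.0]
width: 16.5
clock: 11.7
eef_pos: [542.1, 124.9, 75.3]
tool_rot: [-1.687, -0.003, 1.722]
force: [-0.7, 0.7, -3.0]
width: 16.5
clock: 11.9
eef_pos: [543.0, 118.1, 76.2]
tool_rot: [-1.689, 0.001, 1.713]
force: [-0.1, -1.9, -2.3]
width: 16.6
[-0.13 -1.93 -2.33] [-0.032  0.313  0.019] 16.627981225260843 [543.01317492 118.06737255  76.22490394] [-0.616  0.724  0.526  2.031 -0.805  0.464  2.215]
[1.7 1.1 1.1] [-0.002 -0.002 -0.001]
```

View pics/w15.png

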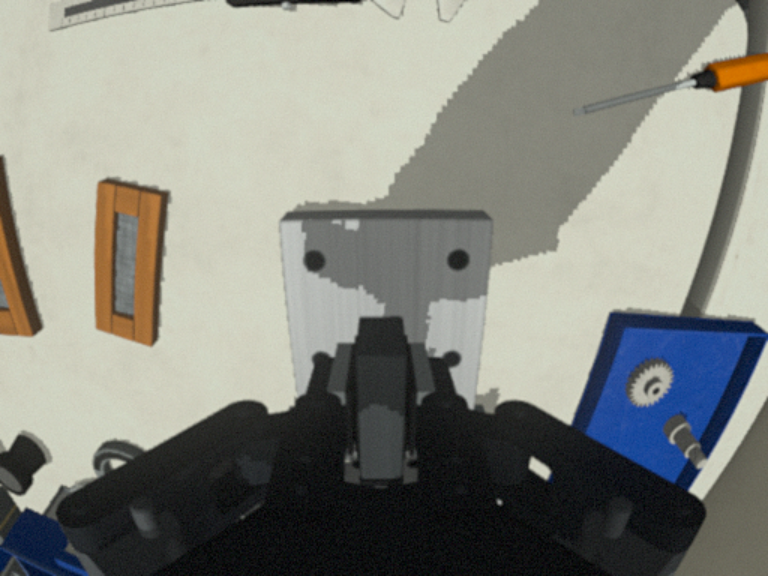

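View pics/t15.png

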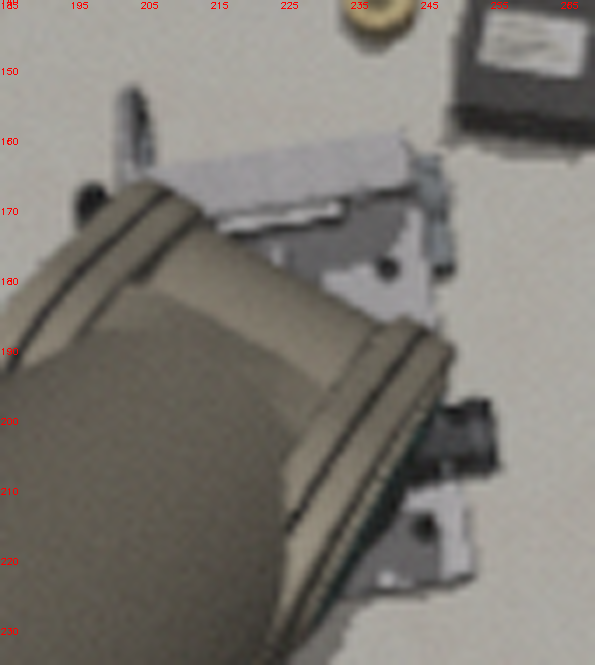

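```bash
python3 - <<'E'
from h import *
d=np.load("w15.npz")
obs=np.array([(283,218),(491,218),(297,400),(477,405)])/1.5-.17
for h in(3,6,10):
  def f(p):
    x,y,yaw=p;z=20+h
    C=proj(d,pose(x,y,yaw,[(-75,-50,z),(-75,50,z)]),True)
    xs=np.linspace(-75,60,28)
    e=list((C-obs[:2]).ravel())
    for i,sy in((2,-50),(3,50)):
        E=proj(d,pose(x,y,yaw,np.c_[xs,xs*0+sy,xs*0+z]),True)
        e.append(np.interp(obs[i,1],E[:,1],E[:,0])-obs[i,0])
    return e
  r=least_squares(f,[577,125,.144]);print(h,r.x.round(3),np.round(r.fun,1))
Q=[(-40,8,28),(-40,-8,28)]
E
```

```text
3 [5.78529e+02 1.26360e+02 1.48000e-01] [-1.6  0.4  1.8 -0.2  1.4 -1.7]
6 [5.77827e+02 1.26219e+02 1.48000e-01] [-2.6  0.5  2.9 -0.1  0.6 -0.9]
10 [5.76893e+02 1.26033e+02 1.48000e-01] [-4.   0.6  4.3  0.  -0.6  0.3]
```

```bash
python3 -m jog '[{"x":1,"y":8,"z":3,"ax":0,"ay":0,"az":0,"grip":4},{"x":1.7,"y":18,"z":6,"ax":0,"ay":0,"az":0,"grip":4},{"x":1.7,"y":28,"z":7.3,"ax":0,"ay":0,"az":0,"grip":4},{"x":1.7,"y":38,"z":8.5,"ax":0,"ay":0,"az":0,"grip":4},{"x":1.7,"y":38,"z":8.5,"ax":0,"ay":0,"az":0,"grip":4}]'; python3 -m jog '[{"x":0,"y":0,"z":0,"ax":0,"ay":0,"az":0,"grip":4},{"x":0,"y":0,"z":0,"ax":0,"ay":0,"az":0,"grip":4}]';python3 - <<'E'
from h import *
from cell import *
st=read_state();print(st["force"].round(2),st["torque"].round(3),st["width"],st["eef_pos"],st["qpos"].round(3))
d=get_image("scene");np.savez("s16.npz",**d)
crop(d,170,120,100,85,7,"s16.png")
E
```

```text
clock: 12.5
eef_pos: [537.9, 120.2, 36.0]
tool_rot: [-1.686, 0.0, 1.714]
force: [0.4, -0.1, -3.1]
width: 16.4
clock: 12.7
eef_pos: [539.4, 120.4, 37.9]
tool_rot: [-1.69, 0.0, 1.714]
force: [-0.1, 0.2, -2.7]
width: 16.2
[-0.1   0.17 -2.66] [-0.035  0.31   0.031] 16.245344503509568 [539.44254095 120.38483255  37.93703338] [-0.557  0.773  0.424  2.054 -0.879  0.363  2.281]
```

View pics/s16.png

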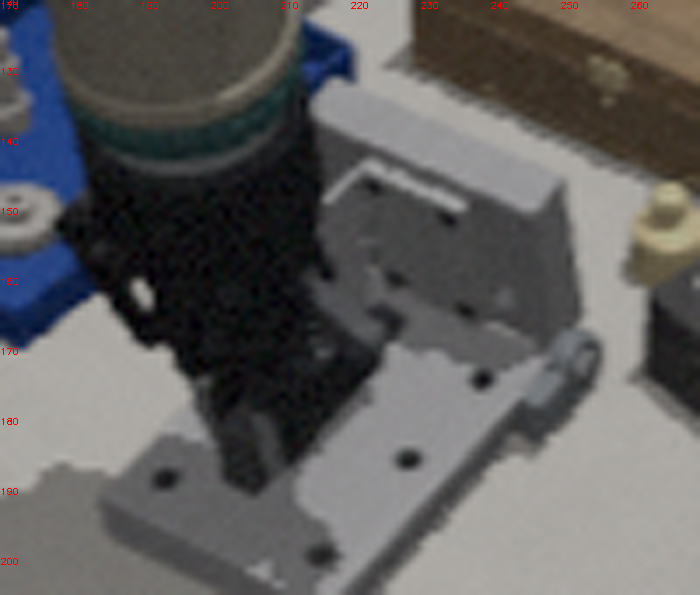

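```bash
python3 -m jog '[{"x":0,"y":2,"z":0.2,"ax":0,"ay":0,"az":0,"grip":4},{"x":0,"y":4,"z":0.5,"ax":0,"ay":0,"az":0,"grip":4},{"x":0,"y":6,"z":0.7,"ax":0,"ay":0,"az":0,"grip":4}]'; python3 -m jog '[{"x":0,"y":1.5,"z":0.2,"ax":0,"ay":0,"az":0,"grip":4},{"x":0,"y":1.5,"z":0.2,"ax":0,"ay":0,"az":0,"grip":4}]'; python3 -m jog '[{"x":0,"y":1,"z":0.1,"ax":0,"ay":0,"az":0,"grip":4},{"x":0,"y":1,"z":0.1,"ax":0,"ay":0,"az":0,"grip":4}]'
```

```text
clock: 13.05
eef_pos: [539.1, 120.7, 31.7]
tool_rot: [-1.69, 0.0, 1.715]
force: [-0.5, 0.4, -3.6]
width: 16.5
clock: 13.25
eef_pos: [538.8, 120.5, 29.9]
tool_rot: [-1.689, 0.0, 1.715]
force: [0.3, -0.8, -3.8]
width: 16.5
clock: 13.45
eef_pos: [539.0, 120.5, 29.1]
tool_rot: [-1.689, 0.0, 1.715]
force: [-0.1, -0.4, -2.4]
width: 16.9
```

```bash
python3 -m jog '[{"x":0,"y":1,"z":0.1,"ax":0,"ay":0,"az":0,"grip":4},{"x":0,"y":1,"z":0.1,"ax":0,"ay":0,"az":0,"grip":4}]'
```

```text
clock: 13.65
eef_pos: [539.0, 120.5, 28.1]
tool_rot: [-1.689, 0.0, 1.715]
force: [1.2, -0.2, -2.4]
width: 17.0
```

```bash
python3 -m jog '[{"x":0,"y":1,"z":0.1,"ax":0,"ay":0,"az":0,"grip":4},{"x":0,"y":1,"z":0.1,"ax":0,"ay":0,"az":0,"grip":4}]';python3 -m jog '[{"x":0,"y":1,"z":0.1,"ax":0,"ay":0,"az":0,"grip":4},{"x":0,"y":1,"z":0.1,"ax":0,"ay":0,"az":0,"grip":4}]'
```

```text
clock: 13.85
eef_pos: [539.0, 120.6, 27.1]
tool_rot: [-1.689, 0.0, 1.715]
force: [-0.0, -0.5, -3.1]
width: 16.2
clock: 14.05
eef_pos: [539.0, 120.6, 26.0]
tool_rot: [-1.689, 0.0, 1.715]
force: [-0.9, 0.2, -2.9]
width: 16.8
```

```bash
python3 - <<'E'
from h import *
from cell import *
st=read_state();print(st["force"].round(2),st["torque"].round(3),st["eef_pos"].round(2))
E
```

```text
[-0.92  0.25 -2.87] [-0.047  0.317 -0.002] [538.99 120.55  26.03]
```

```bash
python3 -m jog '[{"x":0,"y":1,"z":0.1,"ax":0,"ay":0,"az":0,"grip":4},{"x":0,"y":1,"z":0.1,"ax":0,"ay":0,"az":0,"grip":4}]';python3 -m jog '[{"x":0,"y":1,"z":0.1,"ax":0,"ay":0,"az":0,"grip":4},{"x":0,"y":1,"z":0.1,"ax":0,"ay":0,"az":0,"grip":4}]'
```

```text
clock: 14.25
eef_pos: [539.0, 120.6, 25.1]
tool_rot: [-1.689, 0.0, 1.715]
force: [0.7, -0.1, -2.8]
width: 16.5
clock: 14.45
eef_pos: [539.1, 120.6, 24.1]
tool_rot: [-1.689, 0.0, 1.715]
force: [-0.1, -0.1, -2.8]
width: 16.6
```

```bash
python3 -m jog '[{"x":0,"y":0.7,"z":0.1,"ax":0,"ay":0,"az":0,"grip":4},{"x":0,"y":0.7,"z":0.1,"ax":0,"ay":0,"az":0,"grip":4}]'
```

```text
clock: 14.65
eef_pos: [539.1, 120.5, 23.8]
tool_rot: [-1.69, -0.0, 1.715]
force: [-2.1, -0.4, 3.3]
width: 16.5
```

```bash
python3 - <<'E'
from h import *
from cell import *
st=read_state();print(st["force"].round(2),st["torque"].round(3),st["eef_pos"].round(2))
d=get_image("wrist");np.savez("w17.npz",**d);crop(d,215,130,80,160,4,"w17.png")
st=read_state();print(st["force"].round(2),st["torque"].round(3),st["eef_pos"].round(2))
E
```

```text
[-2.09 -0.45  3.32] [-0.051  0.488 -0.008] [539.14 120.54  23.85]
[-1.67 -0.24  3.61] [-0.076  0.438 -0.011] [539.14 120.58  23.84]
```

View pics/w17.png

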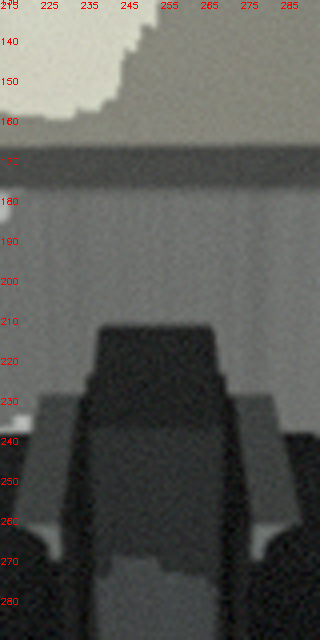

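```bash
python3 -m jog '[{"x":0,"y":0,"z":0,"ax":0.008,"ay":0,"az":0,"grip":4},{"x":0,"y":0,"z":0,"ax":0.008,"ay":0,"az":0,"grip":4}]'; python3 - <<'E'
from h import *
from cell import *
st=read_state();print(st["force"].round(2),st["torque"].round(3),st["eef_pos"].round(2),st["tool_rot"])
E
python3 -m jog '[{"x":0,"y":0,"z":0,"ax":0.008,"ay":0,"az":0,"grip":4},{"x":0,"y":0,"z":0,"ax":0.008,"ay":0,"az":0,"grip":4}]'; python3 - <<'E'
from h import *
from cell import *
st=read_state();print(st["force"].round(2),st["torque"].round(3),st["eef_pos"].round(2),st["tool_rot"])
E
```

```text
clock: 14.9
eef_pos: [539.1, 120.5, 23.8]
tool_rot: [-1.681, -0.0, 1.715]
force: [-3.7, 0.1, 5.5]
width: 16.4
[-3.67  0.13  5.49] [-0.013  0.465 -0.024] [539.11 120.51  23.81] [-1.68110917e+00 -9.00516665e-07  1.71470963e+00]
clock: 15.1
eef_pos: [539.1, 120.5, 23.9]
tool_rot: [-1.673, 0.0, 1.715]
force: [-3.8, -0.7, 6.1]
width: 16.9
[-3.84 -0.71  6.06] [-0.004  0.334 -0.078] [539.12 120.5   23.85] [-1.67310788e+00  8.07530636e-05  1.71473174e+00]
```

```bash
python3 -m jog '[{"x":0,"y":0.1,"z":-1,"ax":0,"ay":0,"az":0,"grip":4},{"x":0,"y":0.3,"z":-3,"ax":0,"ay":0,"az":0,"grip":4},{"x":0,"y":0.5,"z":-5,"ax":0,"ay":0,"az":0,"grip":4}]'; python3 - <<'E'
from h import *
from cell import *
st=read_state();print(st["force"].round(2),st["torque"].round(3),st["eef_pos"].round(2),st["tool_rot"])
E
```

```text
clock: 15.4
eef_pos: [543.1, 121.1, 23.9]
tool_rot: [-1.672, -0.0, 1.715]
force: [-6.5, -1.1, 8.9]
width: 15.9
[-6.45 -1.15  8.9 ] [-0.089  0.71  -0.034] [543.08 121.11  23.86] [-1.67167706e+00 -4.23233527e-04  1.71454329e+00]
```

```bash
python3 -m jog '[{"x":0,"y":-0.3,"z":-0.5,"ax":-0.004,"ay":0,"az":0,"grip":4},{"x":0,"y":-0.1,"z":-2.5,"ax":-0.004,"ay":0,"az":0,"grip":4},{"x":0,"y":0.1,"z":-4.5,"ax":-0.004,"ay":0,"az":0,"grip":4}]'; python3 - <<'E'
from h import *
from cell import *
st=read_state();print(st["force"].round(2),st["torque"].round(3),st["eef_pos"].round(2),st["tool_rot"])
E
```

```text
clock: 15.7
eef_pos: [548.3, 121.9, 23.9]
tool_rot: [-1.677, 0.0, 1.715]
force: [-3.6, -1.1, 4.3]
width: 16.5
[-3.59 -1.14  4.33] [-0.043  0.559  0.023] [548.3  121.88  23.89] [-1.67663802e+00  5.04604701e-05  1.71471102e+00]
```

```bash
python3 -m jog '[{"x":0,"y":0.2,"z":-2,"ax":0,"ay":0,"az":0,"grip":4},{"x":0,"y":0.4,"z":-4,"ax":0,"ay":0,"az":0,"grip":4},{"x":0,"y":0.6,"z":-6,"ax":0,"ay":0,"az":0,"grip":4}]'; python3 -m jog '[{"x":0,"y":0.2,"z":-2,"ax":0,"ay":0,"az":0,"grip":4},{"x":0,"y":0.4,"z":-4,"ax":0,"ay":0,"az":0,"grip":4}]'; python3 - <<'E'
from h import *
from cell import *
st=read_state();print(st["force"].round(2),st["torque"].round(3),st["eef_pos"].round(2),st["tool_rot"],st["qpos"].round(3))
d=get_image("scene");np.savez("s18.npz",**d)
crop(d,190,125,70,70,8,"s18.png")
E
```

```text
clock: 16.0
eef_pos: [554.6, 122.8, 23.9]
tool_rot: [-1.677, 0.0, 1.715]
force: [-3.9, -0.9, 4.7]
width: 16.5
clock: 16.2
eef_pos: [558.6, 123.4, 23.9]
tool_rot: [-1.677, 0.0, 1.715]
force: [-3.7, -1.3, 4.9]
width: 16.7
[-3.7  -1.33  4.86] [-0.08   0.533  0.038] [558.58 123.38  23.89] [-1.67706671e+00  1.60782183e-04  1.71481890e+00] [-0.557  0.82   0.44   1.994 -0.871  0.402  2.266]
```

View pics/s18.png

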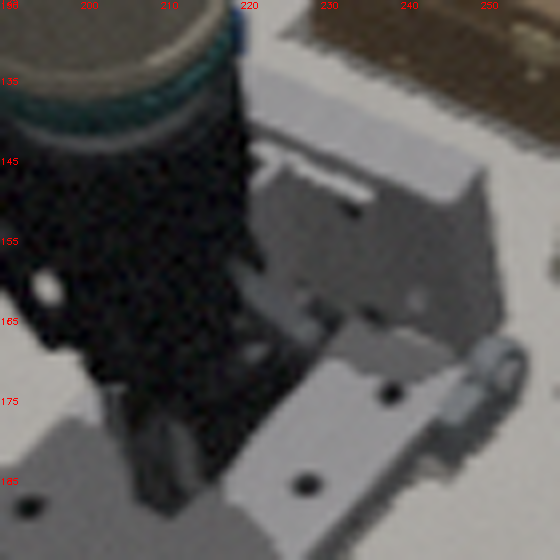

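```bash
python3 -m jog '[{"x":0,"y":0.2,"z":-2,"ax":0,"ay":0,"az":0,"grip":4},{"x":0,"y":0.4,"z":-4,"ax":0,"ay":0,"az":0,"grip":4}]'; python3 -m jog '[{"x":0,"y":0.2,"z":-2,"ax":0,"ay":0,"az":0,"grip":4},{"x":0,"y":0.4,"z":-4,"ax":0,"ay":0,"az":0,"grip":4}]'; python3 - <<'E'
from h import *
from cell import *
st=read_state();print(st["force"].round(2),st["torque"].round(3),st["eef_pos"].round(2),st["tool_rot"],st["qpos"].round(3))
E
```

```text
clock: 16.45
eef_pos: [562.4, 124.0, 23.9]
tool_rot: [-1.677, 0.0, 1.715]
force: [-3.9, -0.0, 5.0]
width: 16.3
clock: 16.65
eef_pos: [566.6, 124.5, 23.9]
tool_rot: [-1.677, 0.0, 1.715]
force: [-4.6, 0.3, 4.7]
width: 16.5
[-4.63  0.28  4.69] [-0.102  0.493 -0.006] [566.59 124.53  23.94] [-1.67729376e+00  1.92950724e-04  1.71480627e+00] [-0.56   0.828  0.452  1.972 -0.863  0.42   2.255]
```

```bash
python3 -m jog '[{"x":0,"y":0.1,"z":-1,"ax":0,"ay":0,"az":0,"grip":4},{"x":0,"y":0.2,"z":-2,"ax":0,"ay":0,"az":0,"grip":4}]'; python3 -m jog '[{"x":0,"y":0.1,"z":-1,"ax":0,"ay":0,"az":0,"grip":4},{"x":0,"y":0.2,"z":-2,"ax":0,"ay":0,"az":0,"grip":4}]'; python3 - <<'E'
from h import *
from cell import *
st=read_state();print(st["force"].round(2),st["torque"].round(3),st["eef_pos"].round(2),st["tool_rot"])
d=get_image("scene");np.savez("s19.npz",**d)
crop(d,195,125,65,65,9,"s19.png")
d=get_image("top");np.savez("t19.npz",**d)
crop(d,195,150,60,45,11,"t19.png")
E
```

```text
clock: 16.85
eef_pos: [568.0, 124.7, 23.8]
tool_rot: [-1.676, 0.0, 1.715]
force: [-5.9, -1.7, 6.9]
width: 16.6
clock: 17.05
eef_pos: [568.1, 124.8, 23.8]
tool_rot: [-1.673, -0.001, 1.715]
force: [-11.1, -1.2, 11.5]
width: 16.6
[-11.1   -1.22  11.49] [-0.379  1.716 -0.029] [568.12 124.81  23.77] [-1.67324908e+00 -7.87926979e-04  1.71483637e+00]
```

View pics/s19.png

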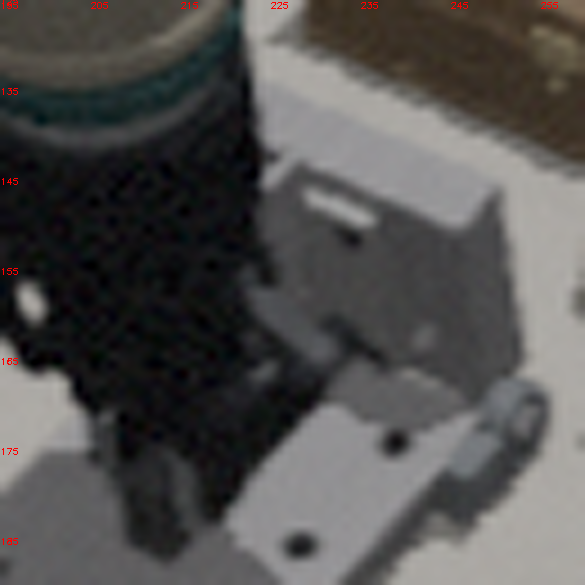

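View pics/t19.png

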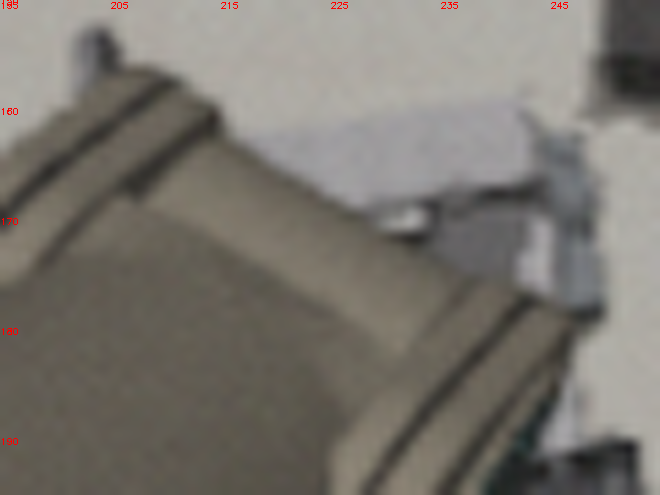

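```bash
python3 -m jog '[{"x":0,"y":-0.5,"z":0.5,"ax":0,"ay":0,"az":0,"grip":4},{"x":0,"y":-0.5,"z":0.5,"ax":0,"ay":0,"az":0,"grip":4}]'; python3 - <<'E'
from h import *
from cell import *
st=read_state();print(st["force"].round(2),st["torque"].round(3),st["eef_pos"].round(2),st["tool_rot"])
E
```

```text
clock: 17.35
eef_pos: [568.3, 124.8, 23.9]
tool_rot: [-1.674, -0.0, 1.715]
force: [-6.0, -1.1, 2.9]
width: 16.6
[-5.98 -1.07  2.86] [-0.19   0.875 -0.07 ] [568.27 124.81  23.87] [-1.67449805e+00 -9.24869057e-05  1.71470138e+00]
```

```bash
python3 -m jog '[{"x":0,"y":0.05,"z":-0.7,"ax":0,"ay":0,"az":0,"grip":4},{"x":0,"y":0.05,"z":-0.7,"ax":0,"ay":0,"az":0,"grip":4}]'; python3 - <<'E'
from h import *
from cell import *
st=read_state();print(st["force"].round(2),st["torque"].round(3),st["eef_pos"].round(2),st["tool_rot"])
E
python3 -m jog '[{"x":0,"y":0,"z":-0.7,"ax":0,"ay":0,"az":0,"grip":4},{"x":0,"y":0,"z":-0.7,"ax":0,"ay":0,"az":0,"grip":4}]'; python3 - <<'E'
from h import *
from cell import *
st=read_state();print(st["force"].round(2),st["torque"].round(3),st["eef_pos"].round(2),st["tool_rot"])
E
```

```text
clock: 17.55
eef_pos: [569.1, 124.9, 23.8]
tool_rot: [-1.675, -0.0, 1.715]
force: [-5.7, -0.8, 3.4]
width: 16.7
[-5.75 -0.85  3.41] [-0.16   0.835  0.018] [569.06 124.94  23.83] [-1.67450418e+00 -1.20729758e-04  1.71472064e+00]
clock: 17.75
eef_pos: [569.9, 125.1, 23.9]
tool_rot: [-1.675, -0.0, 1.715]
force: [-5.4, -0.9, 1.7]
width: 16.6
[-5.42 -0.94  1.74] [-0.076  0.726 -0.009] [569.91 125.1   23.89] [-1.67475433e+00 -4.23026768e-05  1.71480274e+00]
```

```bash
python3 -m jog '[{"x":0,"y":0.2,"z":-1,"ax":0,"ay":0,"az":0,"grip":4},{"x":0,"y":0.3,"z":-2,"ax":0,"ay":0,"az":0,"grip":4}]'; python3 - <<'E'
from h import *
from cell import *
st=read_state();print(st["force"].round(2),st["torque"].round(3),st["eef_pos"].round(2),st["tool_rot"])
E
python3 -m jog '[{"x":0,"y":0.1,"z":-1,"ax":0,"ay":0,"az":0,"grip":4},{"x":0,"y":0.2,"z":-2,"ax":0,"ay":0,"az":0,"grip":4}]'; python3 - <<'E'
from h import *
from cell import *
st=read_state();print(st["force"].round(2),st["torque"].round(3),st["eef_pos"].round(2),st["tool_rot"])
E
```

```text
clock: 17.95
eef_pos: [571.6, 125.4, 23.8]
tool_rot: [-1.674, -0.0, 1.715]
force: [-6.2, -0.8, 2.6]
width: 16.4
[-6.24 -0.83  2.56] [-0.108  0.829  0.043] [571.59 125.37  23.81] [-1.67424066e+00 -2.31448887e-04  1.71475332e+00]
clock: 18.15
eef_pos: [573.8, 125.8, 23.9]
tool_rot: [-1.675, -0.0, 1.715]
force: [-5.2, -0.7, 2.6]
width: 16.2
[-5.21 -0.67  2.56] [-0.119  0.834 -0.012] [573.85 125.75  23.85] [-1.67469616e+00 -1.62017397e-04  1.71485639e+00]
```

```bash
python3 -m jog '[{"x":0,"y":0.2,"z":-1,"ax":0,"ay":0,"az":0,"grip":4},{"x":0,"y":0.25,"z":-1.5,"ax":0,"ay":0,"az":0,"grip":4}]'; python3 - <<'E'
from h import *
from cell import *
st=read_state();print(st["force"].round(2),st["torque"].round(3),st["eef_pos"].round(2),st["tool_rot"])
d=get_image("scene");np.savez("s20.npz",**d)
crop(d,205,125,60,60,9,"s20.png")
E
python3 -m jog '[{"x":0,"y":0.1,"z":-1,"ax":0,"ay":0,"az":0,"grip":4},{"x":0,"y":0.15,"z":-1.5,"ax":0,"ay":0,"az":0,"grip":4}]'; python3 - <<'E'
from h import *
from cell import *
st=read_state();print(st["force"].round(2),st["torque"].round(3),st["eef_pos"].round(2),st["tool_rot"])
E
```

```text
clock: 18.35
eef_pos: [575.4, 125.9, 23.8]
tool_rot: [-1.675, -0.0, 1.715]
force: [-5.7, 0.3, 2.9]
width: 16.8
[-5.69  0.28  2.87] [-0.124  0.823 -0.03 ] [575.43 125.95  23.84] [-1.67480681e+00 -1.82936015e-04  1.71489439e+00]
clock: 18.6
eef_pos: [577.0, 126.1, 23.8]
tool_rot: [-1.675, -0.0, 1.715]
force: [-5.5, -1.0, 2.8]
width: 16.7
[-5.48 -1.01  2.8 ] [-0.114  0.74   0.019] [577.   126.15  23.84] [-1.67496893e+00 -1.24357910e-04  1.71477695e+00]
```

View pics/s20.png

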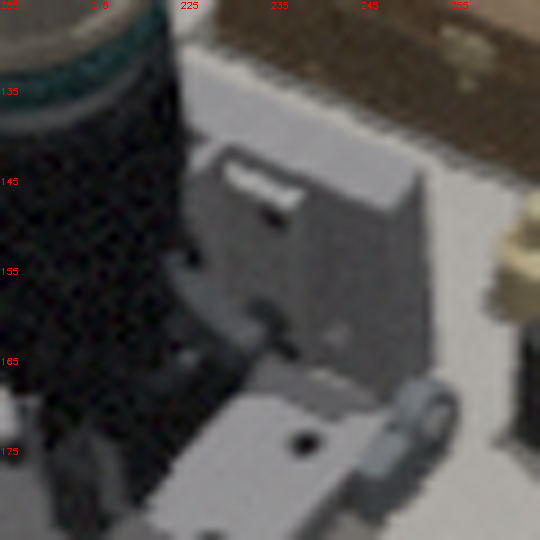

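```bash
python3 - <<'E'
from h import *
d=np.load("scene0.npz")
for h in(3,5):
 for a in(0,2,4,6,8,10,12):
  a_=np.radians(a);z0=20+h
  P=[(75-84*np.sin(a_),-50,z0+84*np.cos(a_)),(75-84*np.sin(a_)+20*np.cos(a_),-50,z0+84*np.cos(a_)+20*np.sin(a_))]
  print(h,a,proj(d,pose(578,125.8,.147,P)).round(1).tolist())
d=np.load("s20.npz");crop(d,220,125,45,50,12,"s20b.png")
d=np.load("scene0.npz");crop(d,220,125,45,50,12,"s0b.png")
E
```

```text
3 0 [[250.0, 147.2], [254.3, 142.7]]
3 2 [[249.4, 147.8], [253.7, 143.1]]
3 4 [[248.8, 148.6], [253.1, 143.6]]
3 6 [[248.1, 149.3], [252.4, 144.2]]
3 8 [[247.5, 150.1], [251.8, 144.7]]
3 10 [[246.8, 150.9], [251.2, 145.3]]
3 12 [[246.2, 151.7], [250.5, 146.0]]
5 0 [[250.0, 146.6], [254.4, 142.1]]
5 2 [[249.4, 147.2], [253.7, 142.5]]
5 4 [[248.8, 148.0], [253.1, 143.0]]
5 6 [[248.1, 148.7], [252.5, 143.6]]
5 8 [[247.5, 149.5], [251.8, 144.1]]
5 10 [[246.8, 150.3], [251.2, 144.7]]
5 12 [[246.2, 151.1], [250.5, 145.4]]
```

View pics/s20b.png

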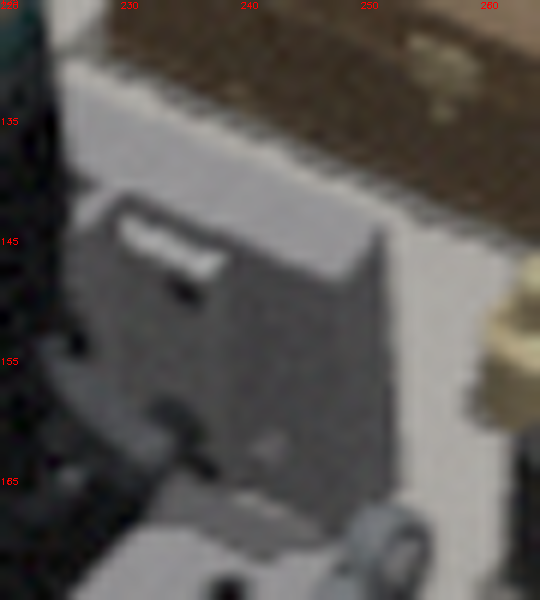

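View pics/s0b.png

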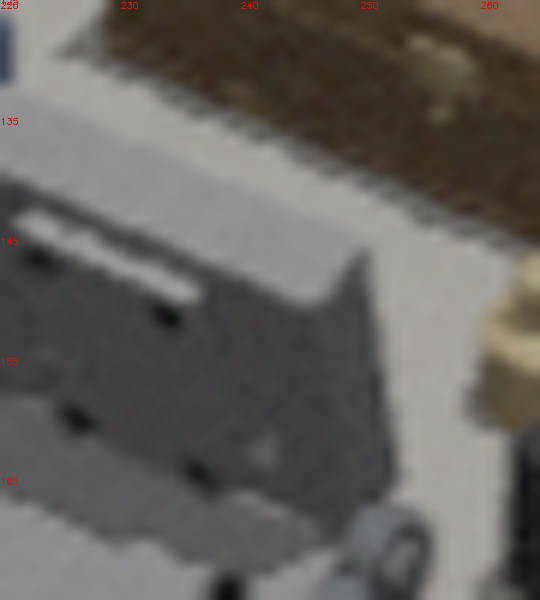

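```bash
python3 -m jog '[{"x":0,"y":0.2,"z":-1,"ax":0,"ay":0,"az":0,"grip":4},{"x":0,"y":0.25,"z":-1.5,"ax":0,"ay":0,"az":0,"grip":4}]'; python3 - <<'E'
from h import *
from cell import *
st=read_state();print(st["force"].round(2),st["torque"].round(3),st["eef_pos"].round(2),st["tool_rot"])
E
python3 -m jog '[{"x":0,"y":0.1,"z":-1,"ax":0,"ay":0,"az":0,"grip":4}]'; python3 - <<'E'
from h import *
from cell import *
st=read_state();print(st["force"].round(2),st["torque"].round(3),st["eef_pos"].round(2),st["tool_rot"])
E
```

```text
clock: 18.8
eef_pos: [578.4, 126.4, 23.8]
tool_rot: [-1.675, -0.0, 1.715]
force: [-5.4, -0.9, 4.3]
width: 16.7
[-5.44 -0.88  4.32] [-0.101  0.819 -0.045] [578.45 126.4   23.82] [-1.67488911e+00 -2.28040470e-04  1.71486324e+00]
clock: 18.9
eef_pos: [579.3, 126.5, 23.8]
tool_rot: [-1.675, -0.0, 1.715]
force: [-5.8, 0.0, 4.0]
width: 16.3
[-5.84  0.01  4.03] [-0.174  0.859  0.044] [579.33 126.54  23.84] [-1.67474329e+00 -3.21874145e-04  1.71479875e+00]
```

```bash
python3 -m jog '[{"x":0,"y":0.1,"z":-0.8,"ax":0,"ay":0,"az":0,"grip":4},{"x":0,"y":0.15,"z":-1.5,"ax":0,"ay":0,"az":0,"grip":4}]'; python3 -m jog '[{"x":0,"y":0.08,"z":-0.8,"ax":0,"ay":0,"az":0,"grip":4}]';  python3 - <<'E'
from h import *
from cell import *
st=read_state();print(st["force"].round(2),st["torque"].round(3),st["eef_pos"].round(2),st["tool_rot"])
E
```

```text
clock: 19.1
eef_pos: [581.0, 126.8, 23.8]
tool_rot: [-1.675, -0.0, 1.715]
force: [-5.0, -0.6, 3.2]
width: 16.8
clock: 19.2
eef_pos: [581.8, 126.9, 23.8]
tool_rot: [-1.675, -0.0, 1.715]
force: [-4.8, -0.3, 3.6]
width: 16.2
[-4.82 -0.35  3.65] [-0.133  0.819  0.026] [581.83 126.91  23.85] [-1.67508255e+00 -2.31638725e-04  1.71485342e+00]
```

```bash
python3 -m jog '[{"x":0,"y":0.1,"z":-0.7,"ax":0,"ay":0,"az":0,"grip":4}]'; python3 -m jog '[{"x":0,"y":0.1,"z":-0.7,"ax":0,"ay":0,"az":0,"grip":4}]';  python3 - <<'E'
from h import *
from cell import *
st=read_state();print(st["force"].round(2),st["torque"].round(3),st["eef_pos"].round(2),st["tool_rot"])
d=get_image("scene");np.savez("s21.npz",**d)
crop(d,220,125,45,50,12,"s21b.png")
E
```

```text
clock: 19.3
eef_pos: [582.4, 127.0, 23.8]
tool_rot: [-1.675, -0.0, 1.715]
force: [-7.7, -0.9, 6.9]
width: 16.5
clock: 19.4
eef_pos: [582.4, 127.0, 23.8]
tool_rot: [-1.674, -0.001, 1.715]
force: [-9.4, -0.9, 8.1]
width: 16.1
[-9.36 -0.92  8.06] [-0.285  1.379  0.024] [582.38 127.    23.82] [-1.67356071e+00 -6.49238631e-04  1.71492877e+00]
```

View pics/s21b.png

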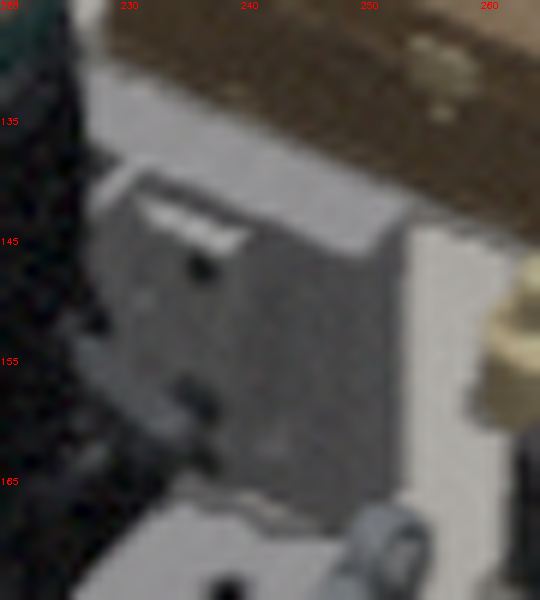

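```bash
python3 -m jog '[{"x":0,"y":-0.25,"z":-0.3,"ax":0,"ay":0,"az":0,"grip":4}]'; python3 -m jog '[{"x":0,"y":0,"z":0,"ax":0,"ay":0,"az":0,"grip":4}]';  python3 - <<'E'
from h import *
from cell import *
st=read_state();print(st["force"].round(2),st["torque"].round(3),st["eef_pos"].round(2),st["tool_rot"])
E
```

```text
clock: 19.55
eef_pos: [582.4, 127.0, 23.9]
tool_rot: [-1.673, -0.001, 1.715]
force: [-8.1, -1.8, 4.1]
width: 16.3
clock: 19.65
eef_pos: [582.4, 127.0, 23.9]
tool_rot: [-1.673, -0.001, 1.715]
force: [-6.9, -1.6, 5.2]
width: 16.5
[-6.86 -1.59  5.22] [-0.21   1.203  0.015] [582.38 126.95  23.9 ] [-1.67313936e+00 -5.11369489e-04  1.71486407e+00]
```

```bash
python3 -m jog '[{"x":0,"y":-0.05,"z":-0.5,"ax":0,"ay":0,"az":0,"grip":4},{"x":0,"y":-0.05,"z":-0.5,"ax":0,"ay":0,"az":0,"grip":4}]';  python3 - <<'E'
from h import *
from cell import *
st=read_state();print(st["force"].round(2),st["torque"].round(3),st["eef_pos"].round(2),st["tool_rot"])
E
```

```text
clock: 19.85
eef_pos: [582.4, 127.0, 23.9]
tool_rot: [-1.672, -0.001, 1.715]
force: [-8.4, -2.0, 6.2]
width: 16.6
[-8.43 -1.95  6.2 ] [-0.312  1.354  0.072] [582.37 127.01  23.88] [-1.67222291e+00 -7.09761176e-04  1.71492230e+00]
```

```bash
python3 - <<'E'
from h import *
from cell import *
d=get_image("wrist");np.savez("w22.npz",**d)
ims=[]
for n in("w14","w15","w17","w22"):
    g=np.load(n+".npz")["color"][:,:,::-1]
    ims.append(cv2.resize(g[200:335,225:285],None,fx=3,fy=4,interpolation=cv2.INTER_CUBIC))
    gg=cv2.cvtColor(g,cv2.COLOR_BGR2GRAY).astype(float)
    prof=gg[:,249:259].mean(1)
    print(n,"near",prof[205:245:1].round(0).astype(int).tolist());print("  line",prof[308:330].round(0).astype(int).tolist())
cv2.imwrite("pics/cmp.png",np.hstack(ims))
E
```

```text
w14 near [120, 124, 127, 130, 126, 112, 78, 46, 37, 38, 38, 40, 38, 39, 40, 38, 38, 38, 38, 38, 41, 37, 37, 38, 37, 38, 35, 38, 35, 36, 38, 39, 44, 49, 52, 51, 51, 52, 50, 50]
  line [72, 72, 72, 71, 71, 70, 70, 71, 71, 72, 68, 37, 28, 32, 33, 34, 50, 37, 22, 19, 18, 14]
w15 near [160, 161, 160, 161, 156, 136, 94, 50, 37, 40, 41, 41, 40, 40, 42, 39, 40, 42, 38, 38, 41, 37, 40, 38, 36, 40, 39, 38, 38, 38, 39, 40, 44, 50, 51, 51, 49, 52, 49, 49]
  line [68, 68, 67, 68, 68, 67, 69, 69, 68, 68, 63, 39, 22, 30, 30, 32, 50, 33, 15, 13, 13, 16]
w17 near [110, 111, 111, 111, 110, 98, 69, 41, 32, 36, 34, 35, 37, 34, 34, 34, 34, 33, 34, 35, 32, 31, 32, 32, 32, 33, 33, 32, 35, 33, 34, 34, 43, 45, 48, 46, 47, 47, 45, 47]
  line [70, 67, 70, 69, 67, 68, 68, 69, 69, 69, 65, 43, 22, 28, 30, 34, 48, 33, 17, 18, 16, 15]
w22 near [116, 114, 115, 116, 116, 114, 83, 44, 34, 34, 38, 36, 36, 36, 37, 34, 37, 35, 38, 35, 34, 33, 36, 34, 32, 35, 33, 35, 33, 35, 36, 41, 44, 48, 48, 48, 48, 49, 47, 46]
  line [71, 71, 70, 71, 70, 70, 69, 70, 70, 69, 71, 65, 37, 24, 35, 30, 30, 25, 18, 15, 17, 13]
```

View pics/cmp.png

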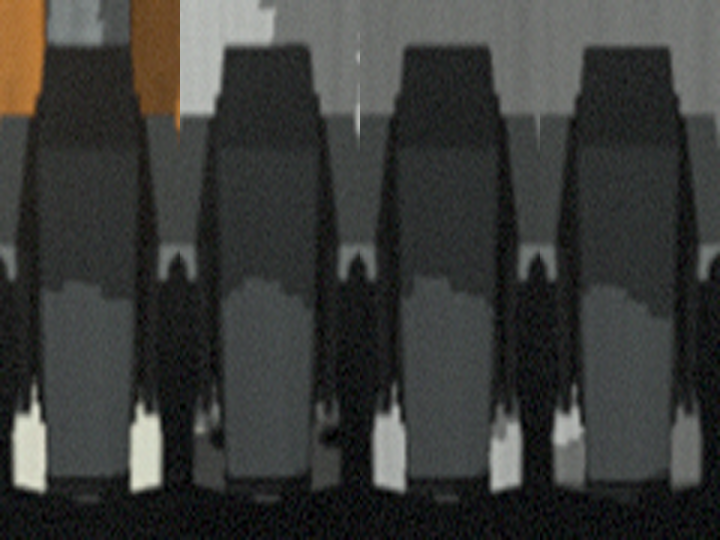

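```bash
python3 -m jog '[{"x":0,"y":-0.15,"z":-0.4,"ax":0,"ay":0,"az":0,"grip":4},{"x":0,"y":-0.15,"z":-0.7,"ax":0,"ay":0,"az":0,"grip":4}]';  python3 - <<'E'
from h import *
from cell import *
st=read_state();print(st["force"].round(2),st["torque"].round(3),st["eef_pos"].round(2),st["tool_rot"])
E
```

```text
clock: 20.1
eef_pos: [582.4, 127.0, 23.9]
tool_rot: [-1.671, -0.001, 1.715]
force: [-9.8, -1.3, 6.7]
width: 16.6
[-9.84 -1.28  6.7 ] [-0.311  1.659 -0.015] [582.36 126.96  23.9 ] [-1.67095528e+00 -8.11832634e-04  1.71489379e+00]
```

```bash
python3 -m jog '[{"x":0,"y":-0.12,"z":-0.2,"ax":0,"ay":0,"az":0,"grip":4},{"x":0,"y":-0.12,"z":-0.2,"ax":0,"ay":0,"az":0,"grip":4},{"x":0,"y":-0.12,"z":-0.2,"ax":0,"ay":0,"az":0,"grip":4}]';  python3 - <<'E'
from h import *
from cell import *
st=read_state();print(st["force"].round(2),st["torque"].round(3),st["eef_pos"].round(2),st["tool_rot"])
d=get_image("top");np.savez("t23.npz",**d);crop(d,200,150,60,45,11,"t23.png")
d=get_image("scene");np.savez("s23.npz",**d);crop(d,210,125,50,50,11,"s23.png")
E
python3 -m jog '[{"x":0,"y":0,"z":0,"ax":0,"ay":0,"az":0,"grip":4},{"x":0,"y":0,"z":0,"ax":0,"ay":0,"az":0,"grip":4},{"x":0,"y":0,"z":0,"ax":0,"ay":0,"az":0,"grip":4},{"x":0,"y":0,"z":0,"ax":0,"ay":0,"az":0,"grip":4},{"x":0,"y":0,"z":0,"ax":0,"ay":0,"az":0,"grip":4}]'
```

```text
clock: 20.4
eef_pos: [582.4, 127.0, 23.9]
tool_rot: [-1.671, -0.001, 1.715]
force: [-10.3, -1.4, 5.5]
width: 17.0
[-10.29  -1.45   5.5 ] [-0.286  1.659 -0.028] [582.35 126.96  23.93] [-1.67062880e+00 -7.71472124e-04  1.71495411e+00]
clock: 21.0
eef_pos: [582.4, 127.0, 24.0]
tool_rot: [-1.671, -0.001, 1.715]
force: [-9.1, -0.9, 6.7]
width: 16.6
```

View pics/t23.png

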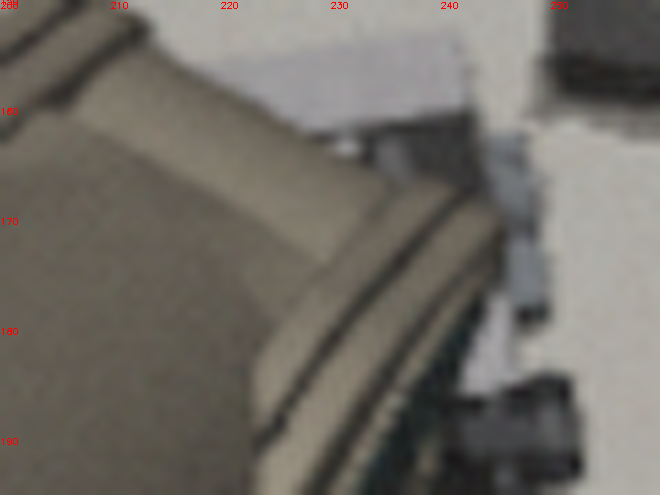

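View pics/s23.png

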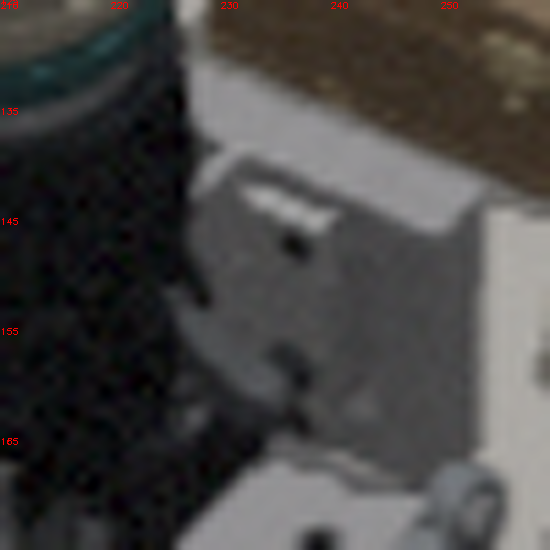

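```bash
python3 - <<'E'
from h import *
from cell import *
from scipy.interpolate import CubicSpline
from scipy.optimize import minimize_scalar
st=read_state();print(st["force"].round(2),st["torque"].round(3),st["eef_pos"].round(2),st["tool_rot"])
d=get_image("wrist");np.savez("w24.npz",**d)
# derivative px/rad in hand frame using w14 geometry with fitted offsets
d14=np.load("w14.npz")
def rows(tip,dx=5.0,dz=-4.5):
    Q=np.array([(-40,0,0),(-40,0,28),(16.2,0,28)],float)
    c,s=np.cos(tip),np.sin(tip);x=Q[:,0]+20;z=Q[:,2]-18
    Q[:,0]=c*x+s*z-20+dx;Q[:,2]=-s*x+c*z+18+66+dz
    return proj(d14,pose(558,-154.2,.15,Q),True)[:,1]
print("px/rad",((rows(.01)-rows(-.01))/.02).round(1))
def prof(n):
    g=cv2.cvtColor(np.load(n+".npz")["color"],cv2.COLOR_RGB2GRAY).astype(float);return g[:,247:261].mean(1)
ref=prof("w17")
for n in("w14","w15","w22","w24"):
    p=prof(n);out=[]
    for a,b in((208,216),(233,241),(315,323)):
        xs=np.arange(a,b)
        def cost(s):
            q=CubicSpline(np.arange(384),p)(xs+s);A=np.c_[q,np.ones_like(q)];c,_,_,_=np.linalg.lstsq(A,ref[xs],rcond=None);return ((A@c-ref[xs])**2).sum()
        out.append(minimize_scalar(cost,bounds=(-2,2),method="bounded").x)
    print(n,np.round(out,2))
E
```

```text
[-9.06 -0.92  6.7 ] [-0.348  1.642  0.021] [582.39 126.99  23.97] [-1.67071827e+00 -8.30638243e-04  1.71495409e+00]
px/rad [-12.5  39.8 -33.1]
w14 [-0.02  0.15 -0.21]
w15 [-0.01  0.36 -0.12]
w22 [ 0.3  -0.45  0.72]
w24 [ 0.32 -0.63  0.71]
```

```bash
python3 -m jog '[{"x":0,"y":-0.1,"z":1,"ax":0,"ay":0,"az":0,"grip":4},{"x":0,"y":-0.5,"z":3,"ax":0,"ay":0,"az":0,"grip":4},{"x":0,"y":-1.5,"z":7,"ax":0,"ay":0,"az":0,"grip":4},{"x":0,"y":-3.5,"z":13,"ax":0,"ay":0,"az":0,"grip":4},{"x":0,"y":-6,"z":20,"ax":0,"ay":0,"az":0,"grip":4}]'; python3 -m jog '[{"x":0,"y":-10,"z":8,"ax":0,"ay":0,"az":0,"grip":4},{"x":0,"y":-25,"z":14,"ax":0,"ay":0,"az":0,"grip":4},{"x":0,"y":-40,"z":18,"ax":0,"ay":0,"az":0,"grip":4},{"x":0,"y":-50,"z":18,"ax":0,"ay":0,"az":0,"grip":4},{"x":0,"y":-50,"z":18,"ax":0,"ay":0,"az":0,"grip":4}]';python3 - <<'E'
from h import *
from cell import *
st=read_state();print(st["force"].round(2),st["torque"].round(3),st["eef_pos"].round(2),st["tool_rot"])
d=get_image("scene");np.savez("s25.npz",**d);crop(d,170,110,100,85,7,"s25.png")
d=get_image("top");np.savez("t25.npz",**d);crop(d,190,145,70,85,7,"t25.png")
E
```

```text
clock: 21.55
eef_pos: [565.6, 124.4, 28.8]
tool_rot: [-1.678, 0.0, 1.715]
force: [0.5, 0.1, -1.9]
width: 16.7
clock: 22.05
eef_pos: [544.2, 121.4, 78.9]
tool_rot: [-1.681, 0.0, 1.715]
force: [0.9, -0.0, -3.3]
width: 16.4
[ 0.91 -0.04 -3.34] [-0.08   0.251  0.034] [544.15 121.42  78.9 ] [-1.68142656e+00  5.69779894e-06  1.71508556e+00]
```

View pics/s25.png

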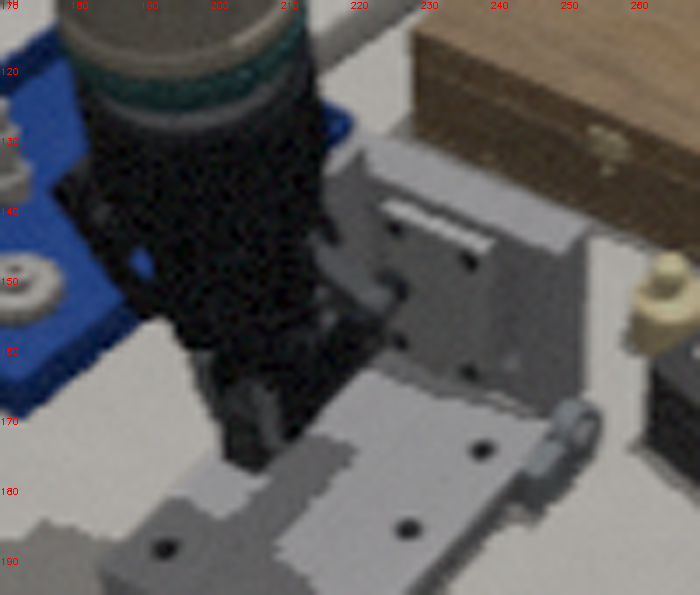

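View pics/t25.png

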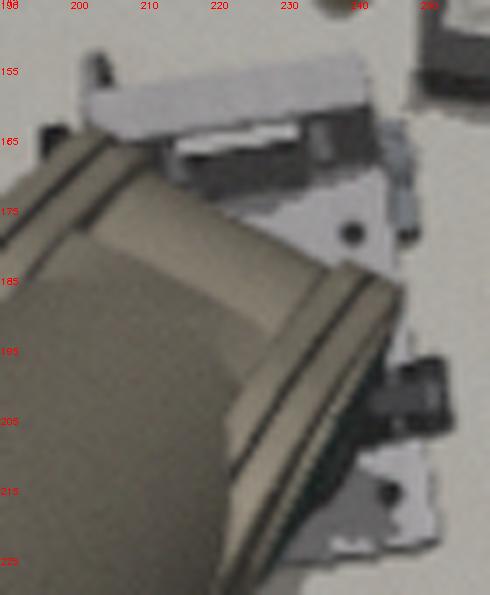

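```bash
python3 - <<'E'
from h import *
def edge(n,r0,r1,c0,c1):
    g=cv2.cvtColor(np.load(n+".npz")["color"],cv2.COLOR_RGB2GRAY).astype(float)
    g=cv2.GaussianBlur(g,(1,5),0); out=[]
    for r in range(r0,r1):
        p=np.diff(g[r,c0:c1]); p[p<0]=0
        k=p.argmax(); s=slice(max(0,k-2),k+3); out.append((r,c0+.5+(p[s]*np.arange(len(p))[s]).sum()/p[s].sum()))
    return np.array(out)
for n,rng in (("scene0",(149,162)),("s25",(148,162))):
    e=edge(n,*rng,244,260); print(n,e[:,1].round(2).tolist())
    pf=np.polyfit(e[:,0],e[:,1],1);print("slope",pf.round(4),"resid",np.std(e[:,1]-np.polyval(pf,e[:,0])).round(3))
d=np.load("s25.npz")
for a in(-2,-1,0,1,2,4,8,10,11,12):
    t=np.radians(a);z0=24
    for xx in(20,):
        zz=np.array([30,80]);P=np.c_[75-zz*np.sin(t)+xx*np.cos(t),zz*0-50,z0+zz*np.cos(t)+xx*np.sin(t)]
        q=proj(d,pose(578,125.8,.147,P));print(a,((q[1,0]-q[0,0])/(q[1,1]-q[0,1])).round(4),q.round(1).tolist())
E
```

```text
scene0 [250.58, 250.74, 250.94, 251.11, 251.28, 251.37, 251.54, 251.71, 251.84, 251.96, 252.16, 252.35, 252.53]
slope [1.574000e-01 2.271459e+02] resid 0.029
s25 [253.55, 253.54, 253.53, 253.51, 253.47, 253.41, 253.36, 253.35, 253.33, 253.3, 253.29, 253.29, 253.28, 253.27]
slope [-2.530000e-02  2.572959e+02] resid 0.026
-2 -0.0391 [[254.3, 158.0], [254.9, 143.1]]
-1 -0.0268 [[254.2, 158.0], [254.6, 143.3]]
0 -0.014 [[254.1, 158.0], [254.3, 143.5]]
1 -0.001 [[254.0, 158.0], [254.0, 143.8]]
2 0.0125 [[253.9, 158.0], [253.7, 144.0]]
4 0.0408 [[253.7, 158.1], [253.1, 144.4]]
8 0.1033 [[253.2, 158.3], [251.9, 145.5]]
10 0.1382 [[253.0, 158.4], [251.3, 146.1]]
11 0.1567 [[252.9, 158.4], [251.0, 146.4]]
12 0.176 [[252.8, 158.5], [250.7, 146.7]]
```

```bash
python3 -m jog '[{"x":0,"y":-11,"z":-1.2,"ax":0,"ay":0,"az":0,"grip":4},{"x":0,"y":-10,"z":-10,"ax":0,"ay":0,"az":0,"grip":4},{"x":0,"y":-9,"z":-20,"ax":0,"ay":0,"az":0,"grip":4},{"x":0,"y":-8,"z":-30,"ax":0,"ay":0,"az":0,"grip":4},{"x":0,"y":-7.5,"z":-34,"ax":0,"ay":0,"az":0,"grip":4}]'; python3 -m jog '[{"x":0,"y":0,"z":0,"ax":0,"ay":0,"az":0,"grip":4},{"x":0,"y":0,"z":0,"ax":0,"ay":0,"az":0,"grip":4}]';python3 - <<'E'
from h import *
from cell import *
st=read_state();print(st["force"].round(2),st["torque"].round(3),st["eef_pos"].round(2),st["tool_rot"])
E
```

```text
clock: 22.65
eef_pos: [577.3, 126.0, 87.5]
tool_rot: [-1.679, 0.001, 1.715]
force: [0.5, 0.3, -2.7]
width: 16.2
clock: 22.85
eef_pos: [575.0, 125.6, 87.3]
tool_rot: [-1.676, 0.0, 1.715]
force: [0.3, 0.1, -2.5]
width: 16.7
[ 0.26  0.06 -2.5 ] [-0.026  0.239  0.023] [574.96 125.63  87.31] [-1.67622620e+00  2.62273098e-04  1.71460423e+00]
```

```bash
python3 -m jog '[{"x":0,"y":0.2,"z":-2,"ax":0,"ay":0,"az":0,"grip":4},{"x":0,"y":0.5,"z":-4.5,"ax":0,"ay":0,"az":0,"grip":4},{"x":0,"y":0.6,"z":-5.5,"ax":0,"ay":0,"az":0,"grip":4}]'; python3 -m jog '[{"x":0,"y":0.05,"z":-0.5,"ax":0,"ay":0,"az":0,"grip":4}]';python3 -m jog '[{"x":0,"y":0.05,"z":-0.5,"ax":0,"ay":0,"az":0,"grip":4}]'; python3 - <<'E'
from h import *
from cell import *
st=read_state();print(st["force"].round(2),st["torque"].round(3),st["eef_pos"].round(2),st["tool_rot"])
E
```

```text
clock: 23.15
eef_pos: [581.2, 126.7, 87.8]
tool_rot: [-1.678, 0.0, 1.715]
force: [-0.7, 0.2, -3.0]
width: 16.8
clock: 23.25
eef_pos: [581.5, 126.7, 87.8]
tool_rot: [-1.678, 0.0, 1.715]
force: [0.3, -0.1, -3.1]
width: 16.6
clock: 23.35
eef_pos: [581.9, 126.8, 87.7]
tool_rot: [-1.677, 0.0, 1.715]
force: [-0.2, -0.2, -3.5]
width: 16.5
[-0.2  -0.18 -3.46] [-0.018  0.289 -0.009] [581.87 126.78  87.73] [-1.67729911e+00  1.00296164e-04  1.71469798e+00]
```

```bash
python3 -m jog '[{"x":0,"y":0.04,"z":-0.4,"ax":0,"ay":0,"az":0,"grip":4}]';python3 -m jog '[{"x":0,"y":0.04,"z":-0.4,"ax":0,"ay":0,"az":0,"grip":4}]'; python3 - <<'E'
from h import *
from cell import *
st=read_state();print(st["force"].round(2),st["torque"].round(3),st["eef_pos"].round(2),st["tool_rot"])
E
```

```text
clock: 23.45
eef_pos: [582.2, 126.8, 87.7]
tool_rot: [-1.677, 0.0, 1.715]
force: [-0.1, -0.4, -2.2]
width: 16.5
clock: 23.55
eef_pos: [582.6, 126.9, 87.7]
tool_rot: [-1.677, 0.0, 1.715]
force: [0.1, -1.2, -2.3]
width: 16.4
[ 0.08 -1.21 -2.25] [-0.04   0.27   0.027] [582.63 126.9   87.73] [-1.67727553e+00  1.16868287e-04  1.71479180e+00]
```

```bash
python3 -m jog '[{"x":0,"y":0.04,"z":-0.4,"ax":0,"ay":0,"az":0,"grip":4}]';python3 -m jog '[{"x":0,"y":0.04,"z":-0.4,"ax":0,"ay":0,"az":0,"grip":4}]'; python3 - <<'E'
from h import *
from cell import *
st=read_state();print(st["force"].round(2),st["torque"].round(3),st["eef_pos"].round(2),st["tool_rot"])
E
```

```text
clock: 23.65
eef_pos: [583.0, 126.9, 87.7]
tool_rot: [-1.677, 0.0, 1.715]
force: [-1.1, 0.3, -2.0]
width: 16.6
clock: 23.75
eef_pos: [583.0, 127.0, 87.6]
tool_rot: [-1.676, -0.0, 1.715]
force: [-2.0, -0.4, -2.1]
width: 16.7
[-2.01 -0.44 -2.1 ] [-0.036  0.571  0.048] [582.99 126.96  87.62] [-1.67641236e+00 -2.44341433e-05  1.71479228e+00]
```

```bash
python3 -m jog '[{"x":0,"y":-0.4,"z":4,"ax":0,"ay":0,"az":0,"grip":4},{"x":0,"y":15,"z":6,"ax":0,"ay":0,"az":0,"grip":4},{"x":0,"y":35,"z":8,"ax":0,"ay":0,"az":0,"grip":4},{"x":0,"y":55,"z":10,"ax":0,"ay":0,"az":0,"grip":4},{"x":0,"y":60.3,"z":10.5,"ax":0,"ay":0,"az":0,"grip":4}]'; python3 -m jog '[{"x":0,"y":0,"z":0,"ax":0,"ay":0,"az":0,"grip":4},{"x":0,"y":0,"z":0,"ax":0,"ay":0,"az":0,"grip":4},{"x":0,"y":0,"z":0,"ax":0,"ay":0,"az":0,"grip":4}]';python3 - <<'E'
from h import *
from cell import *
st=read_state();print(st["force"].round(2),st["torque"].round(3),st["eef_pos"].round(2),st["tool_rot"])
E
```

```text
clock: 24.25
eef_pos: [577.9, 126.4, 24.9]
tool_rot: [-1.674, -0.0, 1.715]
force: [-1.5, 0.1, -2.2]
width: 16.5
clock: 24.55
eef_pos: [580.3, 126.4, 27.7]
tool_rot: [-1.679, 0.0, 1.715]
force: [0.7, 0.1, -2.8]
width: 16.6
[ 0.69  0.11 -2.84] [-0.049  0.182  0.013] [580.3  126.39  27.67] [-1.67921308e+00  3.13965614e-04  1.71464560e+00]
```

```bash
python3 -m jog '[{"x":0,"y":0.1,"z":-1,"ax":0,"ay":0,"az":0,"grip":4},{"x":0,"y":0.1,"z":-1,"ax":0,"ay":0,"az":0,"grip":4}]'; python3 -m jog '[{"x":0,"y":0.04,"z":-0.4,"ax":0,"ay":0,"az":0,"grip":4}]';python3 -m jog '[{"x":0,"y":0.04,"z":-0.4,"ax":0,"ay":0,"az":0,"grip":4}]'; python3 - <<'E'
from h import *
from cell import *
st=read_state();print(st["force"].round(2),st["torque"].round(3),st["eef_pos"].round(2),st["tool_rot"])
E
```

```text
clock: 24.75
eef_pos: [581.1, 126.7, 27.3]
tool_rot: [-1.679, 0.0, 1.715]
force: [-0.0, 0.6, -2.2]
width: 16.5
clock: 24.85
eef_pos: [581.1, 126.7, 27.0]
tool_rot: [-1.678, 0.0, 1.715]
force: [0.0, 0.5, -3.7]
width: 16.4
clock: 24.95
eef_pos: [581.3, 126.7, 26.8]
tool_rot: [-1.678, 0.0, 1.715]
force: [-0.2, 0.1, -3.2]
width: 16.6
[-0.17  0.14 -3.17] [-0.108  0.238 -0.016] [581.34 126.71  26.78] [-1.67750264e+00  1.45833802e-04  1.71481517e+00]
```

```bash
python3 -m jog '[{"x":0,"y":0.04,"z":-0.4,"ax":0,"ay":0,"az":0,"grip":4}]';python3 -m jog '[{"x":0,"y":0.04,"z":-0.4,"ax":0,"ay":0,"az":0,"grip":4}]'; python3 -m jog '[{"x":0,"y":0.04,"z":-0.4,"ax":0,"ay":0,"az":0,"grip":4}]'; python3 - <<'E'
from h import *
from cell import *
st=read_state();print(st["force"].round(2),st["torque"].round(3),st["eef_pos"].round(2),st["tool_rot"])
E
```

```text
clock: 25.05
eef_pos: [581.7, 126.7, 26.7]
tool_rot: [-1.677, 0.0, 1.715]
force: [0.2, 0.7, -2.9]
width: 16.2
clock: 25.15
eef_pos: [582.1, 126.8, 26.7]
tool_rot: [-1.677, 0.0, 1.715]
force: [0.2, -0.1, -3.0]
width: 16.3
clock: 25.25
eef_pos: [582.2, 126.8, 26.5]
tool_rot: [-1.677, 0.0, 1.715]
force: [-1.5, -0.1, -2.0]
width: 16.3
[-1.5  -0.05 -2.  ] [-0.085  0.393  0.001] [582.18 126.8   26.53] [-1.67669810e+00  8.32848705e-05  1.71474872e+00]
```

```bash
python3 - <<'E'
from h import *
d=np.load("top0.npz");crop(d,165,75,110,90,6,"t0box.png")
d=np.load("scene0.npz");crop(d,220,90,100,70,7,"s0box.png")
E
```

```text
(no output)
```

View pics/t0box.png

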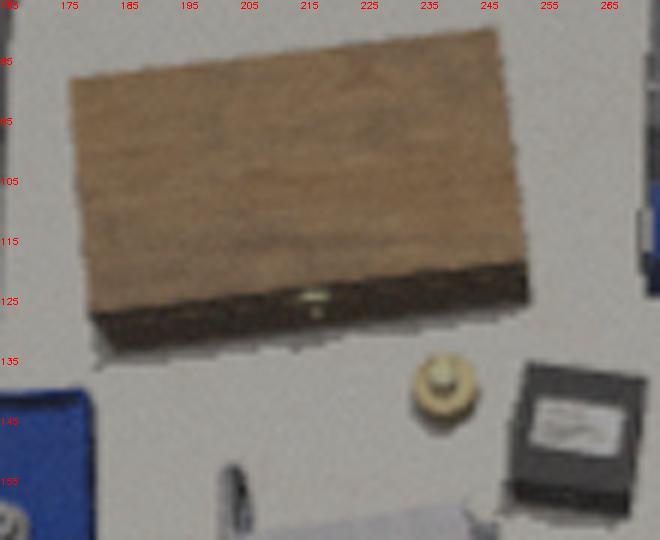

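View pics/s0box.png

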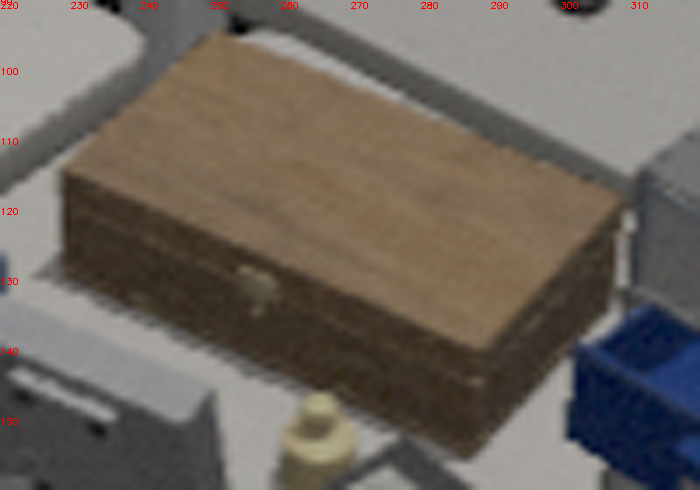

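```bash
python3 - <<'E'
from h import *
t=np.load("top0.npz");s=np.load("scene0.npz")
def tri(a,b):
    return least_squares(lambda p:np.r_[proj(t,p)[0]-a,proj(s,p)[0]-b],[750,80,50.]).x.round(1)
print("top corner R",tri((252.1,118.3),(289.1,139.6)))
print("top corner L",tri((179.6,126.5),(228.5,114)))
print("weight top",ray(t,(238.5,138),40))
def pw(px,py): return pose(578,125.8,.147,[(px,py,0)])[0][:2].round(1)
print(pw(125,0),pw(186,0))
E
```

```text
top corner R [788.2  63.2  60.5]
top corner L [766.3 260.9  56.6]
weight top [738.31891495 102.18918846  40.        ]
[701.7 144.1] [762. 153.]
```

```bash
python3 -m jog '[{"x":0,"y":-0.6,"z":6,"ax":0,"ay":0,"az":0,"grip":4},{"x":0,"y":-16,"z":10,"ax":0,"ay":0,"az":0,"grip":4},{"x":0,"y":-56,"z":6,"ax":0,"ay":0,"az":0,"grip":4},{"x":0,"y":-100,"z":1,"ax":0,"ay":0,"az":0,"grip":4},{"x":0,"y":-104,"z":1,"ax":0,"ay":0,"az":0,"grip":4}]'; python3 -m jog '[{"x":0,"y":0,"z":0,"ax":0,"ay":0,"az":0,"grip":4},{"x":0,"y":3,"z":-30,"ax":0,"ay":0,"az":0,"grip":4},{"x":0,"y":7,"z":-70,"ax":0,"ay":0,"az":0,"grip":4},{"x":0,"y":11,"z":-110,"ax":0,"ay":0,"az":0,"grip":4},{"x":0,"y":13.5,"z":-132,"ax":0,"ay":0,"az":0,"grip":4}]'; python3 -m jog '[{"x":0,"y":0,"z":0,"ax":0,"ay":0,"az":0,"grip":4}]'; python3 - <<'E'
from h import *
from cell import *
st=read_state();print(st["force"].round(2),st["torque"].round(3),st["eef_pos"].round(2),st["tool_rot"],st["qpos"].round(2))
c,s=np.cos(.147),np.sin(.147);dx,dy=st["eef_pos"][:2]-[578,125.8];print("plate xy",c*dx+s*dy,-s*dx+c*dy)
E
```

```text
clock: 25.75
eef_pos: [574.0, 124.7, 136.0]
tool_rot: [-1.687, 0.0, 1.714]
force: [1.7, 0.2, -2.5]
width: 16.4
clock: 26.25
eef_pos: [703.3, 144.8, 128.6]
tool_rot: [-1.676, 0.0, 1.715]
force: [-0.4, 1.1, -3.9]
width: 16.3
clock: 26.35
eef_pos: [703.2, 144.4, 128.1]
tool_rot: [-1.677, 0.001, 1.715]
force: [-1.2, 0.1, -3.7]
width: 16.6
[-1.19  0.13 -3.66] [-0.066  0.367  0.015] [703.23 144.35 128.14] [-1.67651849e+00  7.24759491e-04  1.71541651e+00] [-0.6   0.87  0.68  1.52 -0.67  0.88  2.  ]
plate xy 126.59922288793294 0.01139043787876659
```

```bash
python3 -m jog '[{"x":0,"y":15,"z":1.6,"ax":0,"ay":0,"az":0,"grip":4},{"x":0,"y":32,"z":3.4,"ax":0,"ay":0,"az":0,"grip":4},{"x":0,"y":41.7,"z":4.5,"ax":0,"ay":0,"az":0,"grip":4},{"x":0,"y":41.7,"z":4.5,"ax":0,"ay":0,"az":0,"grip":4}]'; python3 -m jog '[{"x":0,"y":-0.2,"z":2,"ax":0,"ay":0,"az":0,"grip":4},{"x":0,"y":-0.4,"z":4,"ax":0,"ay":0,"az":0,"grip":4},{"x":0,"y":-0.7,"z":7,"ax":0,"ay":0,"az":0,"grip":4}]'; python3 - <<'E'
from h import *
from cell import *
st=read_state();print(st["force"].round(2),st["torque"].round(3),st["eef_pos"].round(2),st["tool_rot"],st["qpos"].round(2))
c,s=np.cos(.147),np.sin(.147);dx,dy=st["eef_pos"][:2]-[578,125.8];print("plate xy",c*dx+s*dy,-s*dx+c*dy)
d=get_image("scene");np.savez("s26.npz",**d);crop(d,190,80,100,85,7,"s26.png")
E
```

```text
clock: 26.75
eef_pos: [698.9, 144.3, 85.4]
tool_rot: [-1.671, -0.0, 1.714]
force: [-0.6, -0.3, -2.7]
width: 16.5
clock: 27.05
eef_pos: [695.2, 143.1, 89.5]
tool_rot: [-1.679, 0.0, 1.715]
force: [-0.3, -0.4, -3.0]
width: 16.5
[-0.33 -0.45 -2.97] [ 0.041  0.247 -0.056] [695.2  143.08  89.47] [-1.67882416e+00  1.68460666e-04  1.71473164e+00] [-0.59  0.9   0.64  1.57 -0.71  0.79  2.04]
plate xy 118.47099799858563 -0.0710787541218103
```

View pics/s26.png

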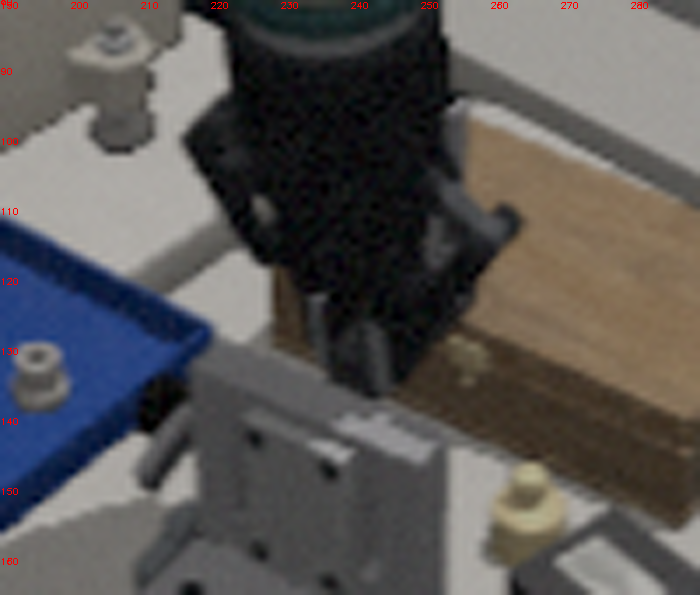

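```bash
python3 -m jog '[{"x":0,"y":0,"z":1,"ax":0,"ay":0,"az":0,"grip":4},{"x":0,"y":-0.1,"z":2,"ax":0,"ay":0,"az":0,"grip":4},{"x":0,"y":-0.1,"z":3,"ax":0,"ay":0,"az":0,"grip":4}]'; python3 -m jog '[{"x":0,"y":-0.1,"z":1,"ax":0,"ay":0,"az":0,"grip":4},{"x":0,"y":-0.2,"z":2,"ax":0,"ay":0,"az":0,"grip":4}]'; python3 - <<'E'
from h import *
from cell import *
st=read_state();print(st["force"].round(2),st["torque"].round(3),st["eef_pos"].round(2),st["tool_rot"])
c,s=np.cos(.147),np.sin(.147);dx,dy=st["eef_pos"][:2]-[578,125.8];print("plate xy",c*dx+s*dy,-s*dx+c*dy)
E
```

```text
clock: 27.4
eef_pos: [691.9, 142.7, 88.6]
tool_rot: [-1.678, 0.0, 1.715]
force: [-0.2, -1.3, -2.7]
width: 16.4
clock: 27.6
eef_pos: [689.8, 142.4, 88.3]
tool_rot: [-1.677, 0.0, 1.715]
force: [-0.2, -0.8, -4.2]
width: 16.5
[-0.17 -0.76 -4.25] [-0.032  0.275 -0.015] [689.82 142.39  88.32] [-1.67729227e+00  2.12602167e-04  1.71474766e+00]
plate xy 113.04037448049387 0.03258606451814927
```

```bash
python3 -m jog '[{"x":0,"y":-0.1,"z":1,"ax":0,"ay":0,"az":0,"grip":4},{"x":0,"y":-0.2,"z":2,"ax":0,"ay":0,"az":0,"grip":4}]'; python3 -m jog '[{"x":0,"y":-0.1,"z":1,"ax":0,"ay":0,"az":0,"grip":4},{"x":0,"y":-0.2,"z":2,"ax":0,"ay":0,"az":0,"grip":4}]'; python3 - <<'E'
from h import *
from cell import *
st=read_state();print(st["force"].round(2),st["torque"].round(3),st["eef_pos"].round(2),st["tool_rot"])
c,s=np.cos(.147),np.sin(.147);dx,dy=st["eef_pos"][:2]-[578,125.8];print("plate xy",c*dx+s*dy,-s*dx+c*dy)
E
```

```text
clock: 27.8
eef_pos: [689.0, 142.3, 88.6]
tool_rot: [-1.68, 0.0, 1.715]
force: [4.2, 0.7, -4.2]
width: 16.6
clock: 28.0
eef_pos: [687.5, 142.0, 89.1]
tool_rot: [-1.681, 0.001, 1.715]
force: [4.7, 0.9, -2.1]
width: 16.5
[ 4.74  0.9  -2.08] [ 0.131 -0.85   0.045] [687.51 142.01  89.06] [-1.68075027e+00  5.36858961e-04  1.71480209e+00]
plate xy 110.70759426585566 -0.0029790486330512067
```

```bash
python3 -m jog '[{"x":0,"y":-0.1,"z":1,"ax":0,"ay":0,"az":0,"grip":4},{"x":0,"y":-0.2,"z":2,"ax":0,"ay":0,"az":0,"grip":4},{"x":0,"y":-0.3,"z":3,"ax":0,"ay":0,"az":0,"grip":4},{"x":0,"y":-0.3,"z":3,"ax":0,"ay":0,"az":0,"grip":4}]'; python3 - <<'E'
from h import *
from cell import *
st=read_state();print(st["force"].round(2),st["torque"].round(3),st["eef_pos"].round(2),st["tool_rot"])
c,s=np.cos(.147),np.sin(.147);dx,dy=st["eef_pos"][:2]-[578,125.8];print("plate xy",c*dx+s*dy,-s*dx+c*dy)
E
python3 -m jog '[{"x":0,"y":0.3,"z":-4,"ax":0,"ay":0,"az":0,"grip":4},{"x":0,"y":0.9,"z":-9,"ax":0,"ay":0,"az":0,"grip":4},{"x":0,"y":-14,"z":-13,"ax":0,"ay":0,"az":0,"grip":4},{"x":0,"y":-38,"z":-16,"ax":0,"ay":0,"az":0,"grip":4},{"x":0,"y":-44,"z":-17,"ax":0,"ay":0,"az":0,"grip":4}]'; python3 -m jog '[{"x":0,"y":-2,"z":2,"ax":0,"ay":0,"az":0,"grip":4},{"x":0,"y":-4,"z":30,"ax":0,"ay":0,"az":0,"grip":4},{"x":0,"y":-8,"z":70,"ax":0,"ay":0,"az":0,"grip":4},{"x":0,"y":-12,"z":115,"ax":0,"ay":0,"az":0,"grip":4},{"x":0,"y":-16,"z":155,"ax":0,"ay":0,"az":0,"grip":4}]'; python3 - <<'E'
from h import *
from cell import *
st=read_state();print(st["force"].round(2),st["torque"].round(3),st["eef_pos"].round(2),st["tool_rot"],st["qpos"].round(2))
c,s=np.cos(.147),np.sin(.147);dx,dy=st["eef_pos"][:2]-[578,125.8];print("plate xy",c*dx+s*dy,-s*dx+c*dy)
E
```

```text
clock: 28.4
eef_pos: [684.7, 141.6, 89.7]
tool_rot: [-1.681, 0.0, 1.715]
force: [5.2, 1.0, 0.7]
width: 16.3
[5.22 1.02 0.74] [ 0.217 -0.907  0.001] [684.68 141.59  89.73] [-1.68130392e+00  2.64684037e-04  1.71478617e+00]
plate xy 107.84105245863644 -0.009794421268928488
clock: 28.9
eef_pos: [695.9, 142.6, 135.5]
tool_rot: [-1.679, 0.001, 1.715]
force: [1.0, -0.8, -3.5]
width: 16.5
clock: 29.4
eef_pos: [536.8, 120.4, 131.9]
tool_rot: [-1.673, 0.0, 1.715]
force: [-0.3, -0.0, -2.2]
width: 16.6
[-0.32 -0.04 -2.2 ] [ 0.026  0.217 -0.02 ] [536.81 120.4  131.86] [-1.67304003e+00  3.09988118e-04  1.71501812e+00] [-0.71  0.66  0.66  2.   -0.7   0.61  2.13]
plate xy -41.533126820275626 0.6958183126037545
```

```bash
python3 -m jog '[{"x":0,"y":20,"z":2,"ax":0,"ay":0,"az":0,"grip":4},{"x":0,"y":50,"z":5,"ax":0,"ay":0,"az":0,"grip":4},{"x":0,"y":85,"z":8.5,"ax":0,"ay":0,"az":0,"grip":4},{"x":0,"y":100,"z":10,"ax":0,"ay":0,"az":0,"grip":4},{"x":0,"y":102,"z":10.4,"ax":0,"ay":0,"az":0,"grip":4}]'; python3 -m jog '[{"x":0,"y":0,"z":0,"ax":0,"ay":0,"az":0,"grip":4},{"x":0,"y":0,"z":0,"ax":0,"ay":0,"az":0,"grip":4},{"x":0,"y":0,"z":0,"ax":0,"ay":0,"az":0,"grip":4}]'; python3 - <<'E'
from h import *
from cell import *
st=read_state();print(st["force"].round(2),st["torque"].round(3),st["eef_pos"].round(2),st["tool_rot"],st["qpos"].round(2))
d=get_image("scene");np.savez("s27.npz",**d)
g=cv2.cvtColor(d["color"],cv2.COLOR_RGB2GRAY).astype(float);g=cv2.GaussianBlur(g,(1,5),0);out=[]
for r in range(148,162):
    p=np.diff(g[r,244:260]);p[p<0]=0;k=p.argmax();s=slice(max(0,k-2),k+3);out.append((r,244.5+(p[s]*np.arange(len(p))[s]).sum()/p[s].sum()))
out=np.array(out);print("leaf slope",np.polyfit(out[:,0],out[:,1],1)[0].round(4))
E
```

```text
clock: 29.9
eef_pos: [538.4, 120.4, 28.0]
tool_rot: [-1.671, 0.0, 1.714]
force: [-1.3, -0.3, -3.1]
width: 16.2
clock: 30.2
eef_pos: [542.0, 121.0, 31.7]
tool_rot: [-1.679, 0.0, 1.715]
force: [0.2, -0.9, -2.6]
width: 16.7
[ 0.23 -0.93 -2.64] [-0.032  0.268 -0.037] [541.99 121.    31.73] [-1.67903398e+00  1.90130632e-04  1.71493170e+00] [-0.56  0.79  0.44  2.04 -0.89  0.38  2.29]
leaf slope 0.0381
```

```bash
python3 -m jog '[{"x":0,"y":2,"z":0.2,"ax":0,"ay":0,"az":0,"grip":4},{"x":0,"y":4,"z":0.4,"ax":0,"ay":0,"az":0,"grip":4},{"x":0,"y":6,"z":0.6,"ax":0,"ay":0,"az":0,"grip":4},{"x":0,"y":6,"z":0.6,"ax":0,"ay":0,"az":0,"grip":4}]'; python3 -m jog '[{"x":0,"y":0.7,"z":0.1,"ax":0,"ay":0,"az":0,"grip":4},{"x":0,"y":0.7,"z":0.1,"ax":0,"ay":0,"az":0,"grip":4}]'
```

```text
clock: 30.65
eef_pos: [541.4, 121.0, 24.6]
tool_rot: [-1.677, -0.0, 1.715]
force: [0.7, 0.6, -1.3]
width: 16.6
clock: 30.85
eef_pos: [541.3, 120.9, 24.2]
tool_rot: [-1.677, -0.0, 1.715]
force: [-0.9, 0.0, 0.7]
width: 16.4
```

```bash
python3 -m jog '[{"x":0,"y":0,"z":0,"ax":0,"ay":0,"az":0,"grip":20},{"x":0,"y":0,"z":0,"ax":0,"ay":0,"az":0,"grip":24},{"x":0,"y":0,"z":0,"ax":0,"ay":0,"az":0,"grip":24},{"x":0,"y":0,"z":0,"ax":0,"ay":0,"az":0,"grip":24},{"x":0,"y":0,"z":0,"ax":0,"ay":0,"az":0,"grip":24}]'; python3 - <<'E'
from h import *
from cell import *
st=read_state();print(st["force"].round(2),st["torque"].round(3),st["eef_pos"].round(2),st["tool_rot"])
d=get_image("wrist");np.savez("w28.npz",**d);crop(d,205,190,100,145,4,"w28.png")
E
```

```text
clock: 31.35
eef_pos: [541.4, 120.8, 24.0]
tool_rot: [-1.677, 0.0, 1.715]
force: [0.0, 0.6, 0.3]
width: 24.1
[0.01 0.62 0.25] [-0.04   0.13  -0.018] [541.44 120.83  24.05] [-1.67749989e+00  2.57702394e-04  1.71471072e+00]
```

View pics/w28.png

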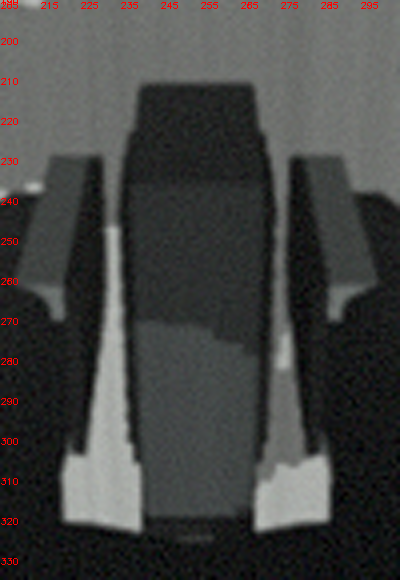

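```bash
cat >> h.py <<'E'
def prof(n):
    g=cv2.cvtColor(np.load(n+".npz")["color"],cv2.COLOR_RGB2GRAY).astype(float);return g[:,247:261].mean(1)
def shifts(n,refn):
    from scipy.interpolate import CubicSpline
    from scipy.optimize import minimize_scalar
    ref=prof(refn);p=prof(n);out=[]
    for a,b in((206,217),(231,242),(313,324)):
        xs=np.arange(a,b)
        def cost(s):
            q=CubicSpline(np.arange(384),p)(xs+s);A=np.c_[q,np.ones_like(q)];c,_,_,_=np.linalg.lstsq(A,ref[xs],rcond=None);return ((A@c-ref[xs])**2).sum()
        ss=np.linspace(-3,3,61);s0=ss[np.argmin([cost(s) for s in ss])]
        out.append(minimize_scalar(cost,bounds=(s0-.2,s0+.2),method="bounded").x)
    return np.round(out,2)
E
python3 - <<'E'
from h import *
for n in("w14","w17","w22","w24"): print(n,shifts(n,"w28"))
E
```

```text
w14 [ 0.5   1.52 -0.05]
w17 [0.53 1.24 0.12]
w22 [0.84 0.73 0.87]
w24 [0.85 0.63 0.86]
```

```bash
python3 -m jog '[{"x":0,"y":0,"z":0,"ax":0,"ay":0,"az":0,"grip":14},{"x":0,"y":0,"z":0,"ax":0,"ay":0,"az":0,"grip":4},{"x":0,"y":0,"z":0,"ax":0,"ay":0,"az":0,"grip":4},{"x":0,"y":0,"z":0,"ax":0,"ay":0,"az":0,"grip":4},{"x":0,"y":0,"z":0,"ax":0,"ay":0,"az":0,"grip":4}]'; python3 - <<'E'
from h import *
from cell import *
st=read_state();print(st["force"].round(2),st["torque"].round(3),st["eef_pos"].round(2),st["tool_rot"])
d=get_image("wrist");np.savez("w29.npz",**d);print(shifts("w29","w28"))
E
```

```text
clock: 31.9
eef_pos: [541.4, 120.9, 24.3]
tool_rot: [-1.678, -0.0, 1.715]
force: [-1.5, -0.6, 4.5]
width: 16.7
[-1.48 -0.65  4.52] [0.025 0.297 0.029] [541.37 120.92  24.27] [-1.67753785e+00 -5.66071373e-05  1.71476591e+00]
[-0.01  0.32 -0.18]
```

```bash
python3 -m jog '[{"x":0,"y":0.1,"z":-1,"ax":0,"ay":0,"az":0,"grip":4},{"x":0,"y":0.3,"z":-3,"ax":0,"ay":0,"az":0,"grip":4},{"x":0,"y":0.6,"z":-6,"ax":0,"ay":0,"az":0,"grip":4}]';  python3 -m jog '[{"x":0,"y":0.3,"z":-3,"ax":0,"ay":0,"az":0,"grip":4},{"x":0,"y":0.6,"z":-6,"ax":0,"ay":0,"az":0,"grip":4},{"x":0,"y":0.9,"z":-9,"ax":0,"ay":0,"az":0,"grip":4}]'; python3 - <<'E'
from h import *
from cell import *
st=read_state();print(st["force"].round(2),st["torque"].round(3),st["eef_pos"].round(2),st["tool_rot"])
E
```

```text
clock: 32.25
eef_pos: [544.2, 121.4, 24.2]
tool_rot: [-1.672, -0.001, 1.714]
force: [-7.8, -1.2, 12.5]
width: 16.4
clock: 32.55
eef_pos: [553.8, 122.8, 24.2]
tool_rot: [-1.673, -0.001, 1.714]
force: [-7.1, -1.5, 10.7]
width: 16.7
[-7.06 -1.55 10.75] [-0.194  1.345  0.024] [553.77 122.75  24.23] [-1.67324236e+00 -1.13035724e-03  1.71447406e+00]
```

```bash
python3 -m jog '[{"x":0,"y":-0.4,"z":-0.5,"ax":-0.003,"ay":0,"az":0,"grip":4},{"x":0,"y":-0.3,"z":-2.5,"ax":-0.003,"ay":0,"az":0,"grip":4}]';  python3 - <<'E'
from h import *
from cell import *
st=read_state();print(st["force"].round(2),st["torque"].round(3),st["eef_pos"].round(2),st["tool_rot"])
E
```

```text
clock: 32.75
eef_pos: [557.5, 123.3, 24.3]
tool_rot: [-1.678, -0.0, 1.715]
force: [-1.8, 0.2, 0.0]
width: 16.6
[-1.85  0.16  0.02] [-0.101  0.454 -0.006] [557.53 123.28  24.3 ] [-1.67831738e+00 -1.06856961e-04  1.71466039e+00]
```

```bash
python3 -m jog '[{"x":0,"y":0.35,"z":-2,"ax":0,"ay":0,"az":0,"grip":4},{"x":0,"y":0.6,"z":-4.5,"ax":0,"ay":0,"az":0,"grip":4},{"x":0,"y":0.9,"z":-7.5,"ax":0,"ay":0,"az":0,"grip":4}]';  python3 - <<'E'
from h import *
from cell import *
st=read_state();print(st["force"].round(2),st["torque"].round(3),st["eef_pos"].round(2),st["tool_rot"])
E
```

```text
clock: 33.05
eef_pos: [566.6, 124.6, 24.3]
tool_rot: [-1.681, 0.0, 1.715]
force: [0.5, 0.3, -3.5]
width: 16.4
[ 0.54  0.28 -3.54] [-0.017  0.299 -0.012] [566.59 124.58  24.33] [-1.68050242e+00  4.21157344e-04  1.71484555e+00]
```

```bash
python3 -m jog '[{"x":0,"y":0.3,"z":0,"ax":0.002,"ay":0,"az":0,"grip":4},{"x":0,"y":0.3,"z":0,"ax":0.002,"ay":0,"az":0,"grip":4}]';  python3 -m jog '[{"x":0,"y":0.25,"z":-1,"ax":0,"ay":0,"az":0,"grip":4},{"x":0,"y":0.35,"z":-2,"ax":0,"ay":0,"az":0,"grip":4}]';  python3 - <<'E'
from h import *
from cell import *
st=read_state();print(st["force"].round(2),st["torque"].round(3),st["eef_pos"].round(2),st["tool_rot"])
E
```

```text
clock: 33.25
eef_pos: [567.1, 124.6, 24.3]
tool_rot: [-1.68, 0.001, 1.715]
force: [0.6, -0.4, -1.1]
width: 16.2
clock: 33.45
eef_pos: [567.4, 124.7, 24.3]
tool_rot: [-1.677, -0.0, 1.715]
force: [-3.4, -1.1, 2.7]
width: 16.2
[-3.45 -1.06  2.66] [-0.109  0.767  0.013] [567.35 124.65  24.27] [-1.67688187e+00 -3.08804933e-04  1.71470364e+00]
```

```bash
python3 -m jog '[{"x":0,"y":0.15,"z":-2,"ax":0,"ay":0,"az":0,"grip":4},{"x":0,"y":0.35,"z":-4,"ax":0,"ay":0,"az":0,"grip":4}]';  python3 - <<'E'
from h import *
from cell import *
st=read_state();print(st["force"].round(2),st["torque"].round(3),st["eef_pos"].round(2),st["tool_rot"])
E
python3 -m jog '[{"x":0,"y":0.1,"z":-1,"ax":0,"ay":0,"az":0,"grip":4},{"x":0,"y":0.2,"z":-2,"ax":0,"ay":0,"az":0,"grip":4}]';  python3 - <<'E'
from h import *
from cell import *
st=read_state();print(st["force"].round(2),st["torque"].round(3),st["eef_pos"].round(2),st["tool_rot"])
E
```

```text
clock: 33.65
eef_pos: [572.2, 125.4, 24.3]
tool_rot: [-1.678, 0.0, 1.715]
force: [-2.4, -0.9, 1.7]
width: 16.5
[-2.36 -0.94  1.66] [-0.049  0.617 -0.008] [572.15 125.36  24.28] [-1.67813766e+00  8.36822596e-05  1.71470854e+00]
clock: 33.85
eef_pos: [574.1, 125.6, 24.3]
tool_rot: [-1.678, 0.0, 1.715]
force: [-2.9, -0.1, 2.6]
width: 16.1
[-2.88 -0.06  2.64] [-0.107  0.783  0.024] [574.07 125.61  24.29] [-1.67797589e+00  6.22727964e-05  1.71474641e+00]
```

```bash
python3 -m jog '[{"x":0,"y":0.15,"z":-1,"ax":0,"ay":0,"az":0,"grip":4},{"x":0,"y":0.25,"z":-2,"ax":0,"ay":0,"az":0,"grip":4}]';  python3 - <<'E'
from h import *
from cell import *
st=read_state();print(st["force"].round(2),st["torque"].round(3),st["eef_pos"].round(2),st["tool_rot"])
E
python3 -m jog '[{"x":0,"y":0.1,"z":-1,"ax":0,"ay":0,"az":0,"grip":4}]';python3 -m jog '[{"x":0,"y":0.1,"z":-1,"ax":0,"ay":0,"az":0,"grip":4}]'; python3 - <<'E'
from h import *
from cell import *
st=read_state();print(st["force"].round(2),st["torque"].round(3),st["eef_pos"].round(2),st["tool_rot"])
E
```

```text
clock: 34.05
eef_pos: [576.1, 125.9, 24.3]
tool_rot: [-1.678, 0.0, 1.715]
force: [-2.9, -0.3, 2.9]
width: 16.6
[-2.93 -0.34  2.94] [-0.061  0.698 -0.006] [576.08 125.93  24.29] [-1.67814795e+00  3.86299059e-05  1.71471283e+00]
clock: 34.15
eef_pos: [577.2, 126.1, 24.3]
tool_rot: [-1.678, 0.0, 1.715]
force: [-2.6, 0.2, 3.9]
width: 16.8
clock: 34.25
eef_pos: [578.2, 126.2, 24.3]
tool_rot: [-1.678, 0.0, 1.715]
force: [-3.6, -0.5, 2.4]
width: 16.4
[-3.61 -0.49  2.44] [-0.128  0.742 -0.066] [578.19 126.22  24.3 ] [-1.67830277e+00  1.28399495e-04  1.71473652e+00]
```

```bash
python3 -m jog '[{"x":0,"y":0.12,"z":-0.8,"ax":0,"ay":0,"az":0,"grip":4}]';python3 -m jog '[{"x":0,"y":0.1,"z":-0.8,"ax":0,"ay":0,"az":0,"grip":4}]'; python3 -m jog '[{"x":0,"y":0.1,"z":-0.8,"ax":0,"ay":0,"az":0,"grip":4}]'; python3 - <<'E'
from h import *
from cell import *
st=read_state();print(st["force"].round(2),st["torque"].round(3),st["eef_pos"].round(2),st["tool_rot"])
E
```

```text
clock: 34.35
eef_pos: [578.3, 126.3, 24.3]
tool_rot: [-1.677, -0.0, 1.715]
force: [-6.3, -1.7, 8.1]
width: 16.6
clock: 34.45
eef_pos: [578.3, 126.3, 24.3]
tool_rot: [-1.676, -0.001, 1.715]
force: [-7.5, -1.3, 10.2]
width: 16.5
clock: 34.55
eef_pos: [578.3, 126.3, 24.2]
tool_rot: [-1.674, -0.001, 1.715]
force: [-9.6, -1.5, 11.7]
width: 16.4
[-9.56 -1.48 11.66] [-0.329  1.976  0.017] [578.33 126.3   24.25] [-1.67446839e+00 -9.83999650e-04  1.71479239e+00]
```

```bash
python3 -m jog '[{"x":0,"y":-0.35,"z":0,"ax":-0.003,"ay":0,"az":0,"grip":4},{"x":0,"y":-0.35,"z":0,"ax":-0.003,"ay":0,"az":0,"grip":4}]'; python3 - <<'E'
from h import *
from cell import *
st=read_state();print(st["force"].round(2),st["torque"].round(3),st["eef_pos"].round(2),st["tool_rot"])
E
```

```text
clock: 34.75
eef_pos: [578.9, 126.4, 24.3]
tool_rot: [-1.679, -0.0, 1.715]
force: [-6.7, -0.5, 5.5]
width: 16.7
[-6.69 -0.46  5.49] [-0.231  1.339  0.014] [578.89 126.37  24.29] [-1.67861827e+00 -3.61712559e-04  1.71473712e+00]
```

```bash
python3 -m jog '[{"x":0,"y":0,"z":-0.6,"ax":0,"ay":0,"az":0,"grip":4}]'; python3 -m jog '[{"x":0,"y":0.05,"z":-0.6,"ax":0,"ay":0,"az":0,"grip":4}]'; python3 - <<'E'
from h import *
from cell import *
st=read_state();print(st["force"].round(2),st["torque"].round(3),st["eef_pos"].round(2),st["tool_rot"])
E
```

```text
clock: 34.85
eef_pos: [579.2, 126.4, 24.3]
tool_rot: [-1.678, -0.0, 1.715]
force: [-7.0, -0.4, 4.6]
width: 16.6
clock: 34.95
eef_pos: [580.0, 126.5, 24.3]
tool_rot: [-1.678, -0.0, 1.715]
force: [-7.0, -1.1, 5.3]
width: 16.3
[-7.03 -1.08  5.33] [-0.265  1.28  -0.02 ] [579.98 126.52  24.29] [-1.67823934e+00 -4.35483617e-04  1.71468560e+00]
```

```bash
python3 -m jog '[{"x":0,"y":0.05,"z":-0.6,"ax":0,"ay":0,"az":0,"grip":4}]'; python3 -m jog '[{"x":0,"y":0.05,"z":-0.6,"ax":0,"ay":0,"az":0,"grip":4}]'; python3 -m jog '[{"x":0,"y":0.05,"z":-0.6,"ax":0,"ay":0,"az":0,"grip":4}]';python3 - <<'E'
from h import *
from cell import *
st=read_state();print(st["force"].round(2),st["torque"].round(3),st["eef_pos"].round(2),st["tool_rot"])
E
```

```text
clock: 35.05
eef_pos: [580.8, 126.7, 24.3]
tool_rot: [-1.679, -0.0, 1.715]
force: [-5.6, -0.8, 4.0]
width: 16.3
clock: 35.15
eef_pos: [581.5, 126.8, 24.3]
tool_rot: [-1.679, -0.0, 1.715]
force: [-5.7, -0.9, 3.3]
width: 16.7
clock: 35.25
eef_pos: [582.1, 126.9, 24.3]
tool_rot: [-1.679, -0.0, 1.715]
force: [-6.2, -1.0, 3.5]
width: 16.7
[-6.22 -1.02  3.53] [-0.136  1.178 -0.024] [582.12 126.85  24.3 ] [-1.67881873e+00 -2.17046260e-04  1.71481889e+00]
```

```bash
python3 -m jog '[{"x":0,"y":0.07,"z":-0.4,"ax":0,"ay":0,"az":0,"grip":4}]'; python3 -m jog '[{"x":0,"y":0.04,"z":-0.4,"ax":0,"ay":0,"az":0,"grip":4}]';python3 - <<'E'
from h import *
from cell import *
st=read_state();print(st["force"].round(2),st["torque"].round(3),st["eef_pos"].round(2),st["tool_rot"])
E
```

```text
clock: 35.35
eef_pos: [582.5, 126.9, 24.3]
tool_rot: [-1.679, -0.0, 1.715]
force: [-6.2, -0.9, 5.3]
width: 16.2
clock: 35.45
eef_pos: [582.6, 126.9, 24.3]
tool_rot: [-1.678, -0.0, 1.715]
force: [-6.5, -0.7, 6.0]
width: 16.5
[-6.54 -0.73  6.01] [-2.770e-01  1.476e+00  1.000e-03] [582.58 126.92  24.29] [-1.67818899e+00 -4.33808661e-04  1.71484094e+00]
```

```bash
python3 -m jog '[{"x":0,"y":-0.1,"z":-0.4,"ax":-0.001,"ay":0,"az":0,"grip":4}]'; python3 -m jog '[{"x":0,"y":-0.05,"z":-0.4,"ax":-0.001,"ay":0,"az":0,"grip":4}]';python3 - <<'E'
from h import *
from cell import *
st=read_state();print(st["force"].round(2),st["torque"].round(3),st["eef_pos"].round(2),st["tool_rot"])
E
```

```text
clock: 35.55
eef_pos: [582.6, 126.9, 24.3]
tool_rot: [-1.679, -0.0, 1.715]
force: [-6.3, -0.9, 4.3]
width: 16.7
clock: 35.65
eef_pos: [582.6, 127.0, 24.3]
tool_rot: [-1.679, -0.001, 1.715]
force: [-7.8, -1.8, 5.4]
width: 16.4
[-7.84 -1.76  5.44] [-0.334  1.64  -0.048] [582.61 126.97  24.3 ] [-1.67889644e+00 -6.09678607e-04  1.71486737e+00]
```

```bash
python3 -m jog '[{"x":0,"y":-0.1,"z":-0.5,"ax":-0.001,"ay":0,"az":0,"grip":4},{"x":0,"y":-0.1,"z":-0.5,"ax":-0.001,"ay":0,"az":0,"grip":4}]'; python3 - <<'E'
from h import *
from cell import *
st=read_state();print(st["force"].round(2),st["torque"].round(3),st["eef_pos"].round(2),st["tool_rot"])
d=get_image("wrist");np.savez("w30.npz",**d);print(shifts("w30","w28"),shifts("w30","w29"),shifts("w24","w29"))
E
```

```text
clock: 35.85
eef_pos: [582.6, 127.0, 24.3]
tool_rot: [-1.679, -0.001, 1.715]
force: [-8.2, -1.8, 5.4]
width: 16.3
[-8.2  -1.83  5.35] [-0.346  1.697 -0.043] [582.62 126.96  24.3 ] [-1.67907072e+00 -6.66043845e-04  1.71487197e+00]
[ 0.   -0.11 -0.14] [ 0.01 -0.43  0.03] [0.86 0.61 1.01]
```

```bash
python3 -m jog '[{"x":0,"y":-0.02,"z":-0.4,"ax":0.0005,"ay":0,"az":0,"grip":4},{"x":0,"y":-0.02,"z":-0.4,"ax":0.0005,"ay":0,"az":0,"grip":4}]'; python3 - <<'E'
from h import *
from cell import *
st=read_state();print(st["force"].round(2),st["torque"].round(3),st["eef_pos"].round(2),st["tool_rot"])
E
```

```text
clock: 36.1
eef_pos: [582.6, 127.0, 24.3]
tool_rot: [-1.678, -0.001, 1.715]
force: [-8.5, -2.5, 6.0]
width: 16.5
[-8.46 -2.54  5.95] [-0.334  1.863 -0.013] [582.6  126.98  24.29] [-1.67780928e+00 -8.42250010e-04  1.71484738e+00]
```

```bash
python3 -m jog '[{"x":0,"y":-0.12,"z":-0.5,"ax":-0.0005,"ay":0,"az":0,"grip":4},{"x":0,"y":-0.12,"z":-0.5,"ax":-0.0005,"ay":0,"az":0,"grip":4},{"x":0,"y":-0.12,"z":-0.5,"ax":-0.0005,"ay":0,"az":0,"grip":4}]'; python3 - <<'E'
from h import *
from cell import *
st=read_state();print(st["force"].round(2),st["torque"].round(3),st["eef_pos"].round(2),st["tool_rot"])
E
python3 -m jog '[{"x":0,"y":0,"z":0,"ax":0,"ay":0,"az":0,"grip":4},{"x":0,"y":0,"z":0,"ax":0,"ay":0,"az":0,"grip":4},{"x":0,"y":0,"z":0,"ax":0,"ay":0,"az":0,"grip":4},{"x":0,"y":0,"z":0,"ax":0,"ay":0,"az":0,"grip":4},{"x":0,"y":0,"z":0,"ax":0,"ay":0,"az":0,"grip":4}]'; python3 - <<'E'
from h import *
from cell import *
st=read_state();print(st["force"].round(2),st["torque"].round(3),st["eef_pos"].round(2),st["tool_rot"])
E
```

```text
clock: 36.4
eef_pos: [582.6, 127.0, 24.3]
tool_rot: [-1.677, -0.001, 1.715]
force: [-9.1, -1.8, 5.7]
width: 16.0
[-9.11 -1.76  5.71] [-0.407  2.043 -0.024] [582.62 127.    24.3 ] [-1.67749062e+00 -9.15387814e-04  1.71488440e+00]
clock: 36.9
eef_pos: [582.6, 126.9, 24.3]
tool_rot: [-1.677, -0.001, 1.715]
force: [-8.6, -2.3, 5.2]
width: 16.6
[-8.61 -2.33  5.17] [-0.414  1.986 -0.048] [582.6  126.94  24.28] [-1.67745789e+00 -8.79917996e-04  1.71483038e+00]
```

```bash
python3 -m jog '[{"x":0,"y":-0.12,"z":-0.6,"ax":-0.001,"ay":0,"az":0,"grip":4},{"x":0,"y":-0.12,"z":-0.6,"ax":-0.001,"ay":0,"az":0,"grip":4},{"x":0,"y":-0.12,"z":-0.6,"ax":-0.001,"ay":0,"az":0,"grip":4},{"x":0,"y":-0.12,"z":-0.6,"ax":-0.001,"ay":0,"az":0,"grip":4},{"x":0,"y":-0.12,"z":-0.6,"ax":-0.001,"ay":0,"az":0,"grip":4}]'; python3 - <<'E'
from h import *
from cell import *
st=read_state();print(st["force"].round(2),st["torque"].round(3),st["eef_pos"].round(2),st["tool_rot"])
E
```

```text
clock: 37.4
eef_pos: [582.6, 127.0, 24.3]
tool_rot: [-1.677, -0.001, 1.715]
force: [-10.7, -2.0, 4.9]
width: 16.5
[-10.65  -2.01   4.89] [-0.458  2.152  0.022] [582.61 126.96  24.29] [-1.67743179e+00 -9.67272695e-04  1.71490288e+00]
```

```bash
python3 -m jog '[{"x":0,"y":-0.2,"z":1.5,"ax":0,"ay":0,"az":0,"grip":4},{"x":0,"y":-0.5,"z":4,"ax":0,"ay":0,"az":0,"grip":4},{"x":0,"y":-2.5,"z":10,"ax":0,"ay":0,"az":0,"grip":4},{"x":0,"y":-8,"z":18,"ax":0,"ay":0,"az":0,"grip":4},{"x":0,"y":-25,"z":26,"ax":0,"ay":0,"az":0,"grip":4}]'; python3 -m jog '[{"x":0,"y":-15,"z":8,"ax":0,"ay":0,"az":0,"grip":4},{"x":0,"y":-30,"z":14,"ax":0,"ay":0,"az":0,"grip":4},{"x":0,"y":-35,"z":14,"ax":0,"ay":0,"az":0,"grip":4},{"x":0,"y":-35,"z":14,"ax":0,"ay":0,"az":0,"grip":4}]'; python3 - <<'E'
from h import *
from cell import *
st=read_state();print(st["force"].round(2),st["torque"].round(3),st["eef_pos"].round(2),st["tool_rot"],st["qpos"].round(2))
d=get_image("scene");np.savez("s31.npz",**d)
def slope(d):
    g=cv2.cvtColor(d["color"],cv2.COLOR_RGB2GRAY).astype(float);g=cv2.GaussianBlur(g,(1,5),0);out=[]
    for r in range(148,162):
        p=np.diff(g[r,244:260]);p[p<0]=0;k=p.argmax();s=slice(max(0,k-2),k+3);out.append((r,244.5+(p[s]*np.arange(len(p))[s]).sum()/p[s].sum()))
    out=np.array(out);return np.polyfit(out[:,0],out[:,1],1)[0].round(4),out[[0,6,-1],1].round(2)
for n in("scene0","s25","s27","s31"): print(n,slope(np.load(n+".npz")))
for y in(.12,.15,.157,.16):
  a,b=togo(st,[536.5,-157.4,75],Rgoal(.15,.12));
print(a.round(1),b.round(3))
E
```

```text
clock: 37.9
eef_pos: [557.4, 123.2, 46.7]
tool_rot: [-1.683, 0.0, 1.715]
force: [-0.2, -0.1, -2.5]
width: 16.8
clock: 38.3
eef_pos: [541.8, 121.2, 81.8]
tool_rot: [-1.688, -0.0, 1.715]
force: [-0.1, 0.8, -3.7]
width: 16.2
[-0.1   0.85 -3.72] [-0.055  0.268  0.03 ] [541.77 121.18  81.82] [-1.68805545e+00 -2.40826078e-05  1.71514057e+00] [-0.64  0.72  0.55  2.03 -0.81  0.48  2.22]
scene0 (np.float64(0.156), array([250.49, 251.37, 252.53]))
s25 (np.float64(-0.0253), array([253.55, 253.36, 253.27]))
s27 (np.float64(0.0381), array([252.58, 252.73, 253.01]))
s31 (np.float64(-0.0014), array([253.32, 253.28, 253.3 ]))
[-274.9    1.5   45.8] [-0.003 -0.006 -0.001]
```

```bash
python3 -m jog '[{"x":0,"y":-5,"z":-8,"ax":0.01,"ay":0,"az":0,"grip":4},{"x":0,"y":-4,"z":-18,"ax":0.01,"ay":0,"az":0,"grip":4},{"x":0,"y":-3,"z":-30,"ax":0.01,"ay":0,"az":0,"grip":4},{"x":0,"y":-1.5,"z":-36,"ax":0.01,"ay":0,"az":0,"grip":4},{"x":0,"y":-1.5,"z":-36,"ax":0.01,"ay":0,"az":0,"grip":4}]'; python3 -m jog '[{"x":0,"y":0,"z":0,"ax":0,"ay":0,"az":0,"grip":4},{"x":0,"y":0,"z":0,"ax":0,"ay":0,"az":0,"grip":4}]'; python3 - <<'E'
from h import *
from cell import *
st=read_state();print(st["force"].round(2),st["torque"].round(3),st["eef_pos"].round(2),st["tool_rot"])
E
```

```text
clock: 38.85
eef_pos: [577.1, 125.9, 85.5]
tool_rot: [-1.676, 0.001, 1.715]
force: [-1.2, -0.2, -3.2]
width: 16.4
clock: 39.05
eef_pos: [575.3, 125.8, 85.8]
tool_rot: [-1.674, 0.0, 1.714]
force: [0.3, -0.6, -2.8]
width: 16.2
[ 0.33 -0.62 -2.79] [-0.102  0.28   0.003] [575.3  125.75  85.77] [-1.67412919e+00  7.36245543e-05  1.71449256e+00]
```

```bash
python3 -m jog '[{"x":0,"y":0.2,"z":-2,"ax":0,"ay":0,"az":0,"grip":4},{"x":0,"y":0.5,"z":-4.5,"ax":0,"ay":0,"az":0,"grip":4},{"x":0,"y":0.5,"z":-4.5,"ax":0,"ay":0,"az":0,"grip":4}]'; python3 -m jog '[{"x":0,"y":0.05,"z":-0.5,"ax":0,"ay":0,"az":0,"grip":4}]';python3 -m jog '[{"x":0,"y":0.05,"z":-0.5,"ax":0,"ay":0,"az":0,"grip":4}]';python3 -m jog '[{"x":0,"y":0.05,"z":-0.5,"ax":0,"ay":0,"az":0,"grip":4}]'; python3 - <<'E'
from h import *
from cell import *
st=read_state();print(st["force"].round(2),st["torque"].round(3),st["eef_pos"].round(2),st["tool_rot"])
E
```

```text
clock: 39.35
eef_pos: [581.1, 126.7, 86.3]
tool_rot: [-1.676, 0.0, 1.715]
force: [-0.2, 0.3, -3.1]
width: 16.5
clock: 39.45
eef_pos: [581.0, 126.7, 86.1]
tool_rot: [-1.675, 0.0, 1.715]
force: [0.0, -0.0, -3.1]
width: 16.3
clock: 39.55
eef_pos: [581.5, 126.7, 86.1]
tool_rot: [-1.675, 0.0, 1.715]
force: [-0.5, 0.2, -3.0]
width: 16.1
clock: 39.65
eef_pos: [582.0, 126.8, 86.1]
tool_rot: [-1.675, 0.0, 1.715]
force: [0.1, 0.5, -2.6]
width: 16.5
[ 0.14  0.55 -2.56] [-0.059  0.279 -0.012] [582.02 126.8   86.13] [-1.67529194e+00  1.43784560e-04  1.71473878e+00]
```

```bash
python3 -m jog '[{"x":0,"y":0.03,"z":-0.3,"ax":0,"ay":0,"az":0,"grip":4}]';python3 -m jog '[{"x":0,"y":0.03,"z":-0.3,"ax":0,"ay":0,"az":0,"grip":4}]'; python3 - <<'E'
from h import *
from cell import *
st=read_state();print(st["force"].round(2),st["torque"].round(3),st["eef_pos"].round(2),st["tool_rot"])
E
```

```text
clock: 39.75
eef_pos: [582.3, 126.8, 86.1]
tool_rot: [-1.675, 0.0, 1.715]
force: [0.2, -0.1, -3.3]
width: 16.3
clock: 39.85
eef_pos: [582.4, 126.8, 86.1]
tool_rot: [-1.675, 0.0, 1.715]
force: [-0.5, -0.3, -2.2]
width: 16.4
[-0.46 -0.28 -2.25] [-0.073  0.428 -0.022] [582.41 126.84  86.06] [-1.67483186e+00  6.54099701e-05  1.71475290e+00]
```

```bash
python3 -m jog '[{"x":0,"y":0.03,"z":-0.3,"ax":0,"ay":0,"az":0,"grip":4}]'; python3 - <<'E'
from h import *
from cell import *
st=read_state();print(st["force"].round(2),st["torque"].round(3),st["eef_pos"].round(2),st["tool_rot"])
E
python3 -m jog '[{"x":0,"y":-0.4,"z":4,"ax":0,"ay":0,"az":0,"grip":4},{"x":0,"y":15,"z":6,"ax":0,"ay":0,"az":0,"grip":4},{"x":0,"y":35,"z":8,"ax":0,"ay":0,"az":0,"grip":4},{"x":0,"y":54,"z":10,"ax":0,"ay":0,"az":0,"grip":4},{"x":0,"y":58,"z":10,"ax":0,"ay":0,"az":0,"grip":4}]'; python3 -m jog '[{"x":0,"y":0,"z":0,"ax":0,"ay":0,"az":0,"grip":4},{"x":0,"y":0,"z":0,"ax":0,"ay":0,"az":0,"grip":4}]';python3 - <<'E'
from h import *
from cell import *
st=read_state();print(st["force"].round(2),st["torque"].round(3),st["eef_pos"].round(2),st["tool_rot"])
E
```

```text
clock: 39.95
eef_pos: [582.4, 126.9, 86.0]
tool_rot: [-1.674, 0.0, 1.715]
force: [-1.3, -0.6, -2.1]
width: 16.2
[-1.3  -0.56 -2.13] [-0.153  0.591  0.006] [582.41 126.86  85.98] [-1.67428992e+00  1.92617091e-06  1.71474777e+00]
clock: 40.45
eef_pos: [577.5, 126.3, 25.6]
tool_rot: [-1.672, 0.0, 1.715]
force: [-1.2, -1.0, -3.5]
width: 16.5
clock: 40.65
eef_pos: [579.9, 126.2, 28.2]
tool_rot: [-1.677, 0.0, 1.715]
force: [0.6, -0.5, -2.8]
width: 16.3
[ 0.61 -0.54 -2.77] [-0.024  0.263 -0.01 ] [579.85 126.16  28.23] [-1.67684146e+00  4.62372568e-04  1.71450807e+00]
```

Raised contact at 582.41. Now the low probe.

```bash
python3 -m jog '[{"x":0,"y":0.2,"z":-1.3,"ax":0,"ay":0,"az":0,"grip":4},{"x":0,"y":0.2,"z":-1.3,"ax":0,"ay":0,"az":0,"grip":4},{"x":0,"y":0.2,"z":-1.3,"ax":0,"ay":0,"az":0,"grip":4}]'; python3 -m jog '[{"x":0,"y":0.04,"z":-0.4,"ax":0,"ay":0,"az":0,"grip":4}]';python3 -m jog '[{"x":0,"y":0.04,"z":-0.4,"ax":0,"ay":0,"az":0,"grip":4}]';python3 -m jog '[{"x":0,"y":0.04,"z":-0.4,"ax":0,"ay":0,"az":0,"grip":4}]'; python3 - <<'E'
from h import *
from cell import *
st=read_state();print(st["force"].round(2),st["torque"].round(3),st["eef_pos"].round(2),st["tool_rot"])
E
```

```text
clock: 40.95
eef_pos: [580.8, 126.7, 27.8]
tool_rot: [-1.676, 0.0, 1.715]
force: [-0.5, -0.3, -3.8]
width: 16.2
clock: 41.05
eef_pos: [580.8, 126.7, 27.6]
tool_rot: [-1.676, 0.0, 1.715]
force: [0.7, -0.2, -3.3]
width: 15.9
clock: 41.15
eef_pos: [581.3, 126.7, 27.5]
tool_rot: [-1.676, 0.0, 1.715]
force: [0.5, 0.8, -3.7]
width: 16.5
clock: 41.25
eef_pos: [581.6, 126.7, 27.4]
tool_rot: [-1.675, 0.0, 1.715]
force: [-0.1, 0.1, -3.7]
width: 16.1
[-0.06  0.07 -3.73] [-0.054  0.277  0.01 ] [581.61 126.73  27.37] [-1.67534726e+00  1.68731935e-04  1.71473464e+00]
```

```bash
python3 -m jog '[{"x":0,"y":0.04,"z":-0.3,"ax":0,"ay":0,"az":0,"grip":4}]';python3 -m jog '[{"x":0,"y":0.04,"z":-0.3,"ax":0,"ay":0,"az":0,"grip":4}]';python3 -m jog '[{"x":0,"y":0.04,"z":-0.3,"ax":0,"ay":0,"az":0,"grip":4}]'; python3 - <<'E'
from h import *
from cell import *
st=read_state();print(st["force"].round(2),st["torque"].round(3),st["eef_pos"].round(2),st["tool_rot"])
E
```

```text
clock: 41.35
eef_pos: [581.9, 126.7, 27.3]
tool_rot: [-1.675, 0.0, 1.715]
force: [-0.2, 0.2, -2.3]
width: 16.5
clock: 41.45
eef_pos: [582.1, 126.8, 27.3]
tool_rot: [-1.675, 0.0, 1.715]
force: [-0.0, 0.4, -2.9]
width: 16.3
clock: 41.55
eef_pos: [582.2, 126.8, 27.2]
tool_rot: [-1.675, 0.0, 1.715]
force: [-1.1, -0.1, -2.7]
width: 16.5
[-1.14 -0.15 -2.72] [-0.046  0.392 -0.007] [582.2  126.78  27.17] [-1.67472672e+00  1.02673589e-04  1.71468975e+00]
```

```bash
python3 -m jog '[{"x":0,"y":-0.6,"z":6,"ax":0,"ay":0,"az":0,"grip":4},{"x":0,"y":-5,"z":18,"ax":0,"ay":0,"az":0,"grip":4},{"x":0,"y":-25,"z":28,"ax":0,"ay":0,"az":0,"grip":4},{"x":0,"y":-50,"z":36,"ax":0,"ay":0,"az":0,"grip":4},{"x":0,"y":-60,"z":40,"ax":0,"ay":0,"az":0,"grip":4}]'; python3 - <<'E'
from h import *
from cell import *
st=read_state();print(st["force"].round(2),st["eef_pos"].round(2),st["tool_rot"])
a,b=togo(st,[536.8,-157.4,80],Rgoal(.152,.107));print(a.round(1),b.round(3))
E
```

```text
clock: 42.05
eef_pos: [536.5, 119.9, 84.3]
tool_rot: [-1.677, -0.0, 1.714]
force: [0.2, 0.5, -2.6]
width: 16.1
[ 0.2   0.46 -2.61] [536.51 119.95  84.34] [-1.67669451e+00 -1.03228057e-04  1.71417519e+00]
[-2.745e+02  1.000e-01  3.960e+01] [-0.001 -0.009 -0.001]
```

```bash
python3 -m jog '[{"x":-15,"y":0,"z":2.2,"ax":0,"ay":0,"az":0,"grip":4},{"x":-45,"y":0,"z":6.5,"ax":0,"ay":-0.003,"az":0,"grip":4},{"x":-80,"y":0,"z":11.5,"ax":0,"ay":-0.005,"az":0,"grip":4},{"x":-115,"y":0,"z":16.5,"ax":0,"ay":-0.007,"az":0,"grip":4},{"x":-150,"y":0,"z":21.5,"ax":0,"ay":-0.009,"az":0,"grip":4}]'; python3 -m jog '[{"x":-35,"y":0,"z":5,"ax":0,"ay":0,"az":0,"grip":4},{"x":-70,"y":0,"z":10,"ax":0,"ay":0,"az":0,"grip":4},{"x":-100,"y":0,"z":14.5,"ax":0,"ay":0,"az":0,"grip":4},{"x":-120,"y":0,"z":17.5,"ax":0,"ay":0,"az":0,"grip":4},{"x":-124,"y":0,"z":18,"ax":0,"ay":0,"az":0,"grip":4}]'; python3 -m jog '[{"x":0,"y":0,"z":0,"ax":0,"ay":0,"az":0,"grip":4},{"x":0,"y":0,"z":0,"ax":0,"ay":0,"az":0,"grip":4},{"x":0,"y":0,"z":0,"ax":0,"ay":0,"az":0,"grip":4}]'; python3 - <<'E'
from h import *
from cell import *
st=read_state();print(st["force"].round(2),st["eef_pos"].round(2),st["tool_rot"],st["qpos"].round(2))
a,b=togo(st,[536.8,-157.4,40],Rgoal(.152,.107));print(a.round(1),b.round(3))
E
```

```text
clock: 42.55
eef_pos: [537.3, -32.5, 80.4]
tool_rot: [-1.676, 0.001, 1.724]
force: [1.8, 0.4, -3.5]
width: 16.5
clock: 43.05
eef_pos: [538.3, -160.8, 79.0]
tool_rot: [-1.676, 0.004, 1.719]
force: [-0.0, -0.1, -3.6]
width: 16.2
clock: 43.35
eef_pos: [538.6, -154.5, 78.6]
tool_rot: [-1.675, -0.0, 1.726]
force: [-0.5, -0.4, -3.1]
width: 16.5
[-0.47 -0.42 -3.05] [ 538.55 -154.51   78.61] [-1.67504984e+00 -2.19527869e-04  1.72622458e+00] [-0.04  0.71  0.46  1.99 -0.75  0.51  2.7 ]
[-2.6 38.2  6.2] [-0.003  0.003  0.001]
```

Lower to z≈25 (foot some 21 mm above the pocket floor), check, then insert.

```bash
python3 -m jog '[{"x":-1.5,"y":10,"z":2,"ax":-0.002,"ay":0.003,"az":0,"grip":4},{"x":-2.6,"y":25,"z":4.5,"ax":-0.003,"ay":0.003,"az":0,"grip":4},{"x":-2.6,"y":42,"z":6.6,"ax":-0.003,"ay":0.003,"az":0,"grip":4},{"x":-2.6,"y":52,"z":7.7,"ax":-0.003,"ay":0.003,"az":0,"grip":4},{"x":-2.6,"y":52,"z":7.7,"ax":-0.003,"ay":0.003,"az":0,"grip":4}]'; python3 -m jog '[{"x":0,"y":0,"z":0,"ax":0,"ay":0,"az":0,"grip":4},{"x":0,"y":0,"z":0,"ax":0,"ay":0,"az":0,"grip":4}]'; python3 - <<'E'
from h import *
from cell import *
st=read_state();print(st["force"].round(2),st["eef_pos"].round(2),st["tool_rot"],st["qpos"].round(2))
a,b=togo(st,[536.8,-157.4,15],Rgoal(.152,.107));print(a.round(1),b.round(3))
d=get_image("wrist");np.savez("w32.npz",**d);cv2.imwrite("pics/w32.png",cv2.resize(d["color"][100:350,150:360,::-1],None,fx=2.4,fy=2.4,interpolation=cv2.INTER_CUBIC))
E
```

```text
clock: 43.85
eef_pos: [535.5, -158.8, 24.7]
tool_rot: [-1.676, -0.001, 1.721]
force: [-0.4, 0.6, -3.4]
width: 16.2
clock: 44.05
eef_pos: [537.2, -159.7, 26.9]
tool_rot: [-1.679, 0.001, 1.721]
force: [0.6, 0.2, -3.4]
width: 16.1
[ 0.59  0.23 -3.42] [ 537.19 -159.7    26.88] [-1.67929877e+00  1.46429563e-03  1.72083465e+00] [ 0.04  0.79  0.34  2.02 -0.84  0.39  2.79]
[ 2.3 11.8  1.3] [ 0.002 -0.002 -0.002]
```

View pics/w32.png

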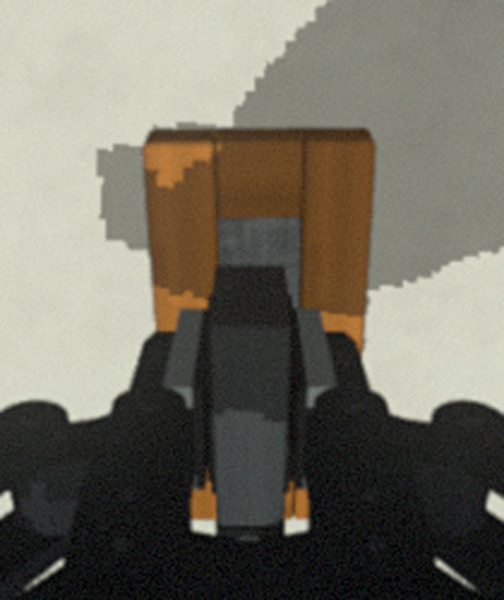

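```bash
python3 -m jog '[{"x":1.5,"y":4,"z":0.5,"ax":0.002,"ay":-0.002,"az":0,"grip":4},{"x":2.3,"y":8,"z":1,"ax":0.002,"ay":-0.002,"az":0,"grip":4},{"x":2.3,"y":11,"z":1.3,"ax":0.002,"ay":-0.002,"az":0,"grip":4},{"x":2.3,"y":11,"z":1.3,"ax":0.002,"ay":-0.002,"az":0,"grip":4}]'; python3 -m jog '[{"x":0,"y":0,"z":0,"ax":0,"ay":0,"az":0,"grip":4}]'; python3 - <<'E'
from h import *
from cell import *
st=read_state();print(st["force"].round(2),st["eef_pos"].round(2),st["tool_rot"],st["qpos"].round(2))
a,b=togo(st,[536.8,-157.4,10],Rgoal(.152,.107));print(a.round(1),b.round(3))
d=get_image("wrist");np.savez("w33.npz",**d);cv2.imwrite("pics/w33.png",cv2.resize(d["color"][130:260,190:320,::-1],None,fx=4.5,fy=4.5,interpolation=cv2.INTER_CUBIC))
E
```

```text
clock: 44.5
eef_pos: [535.9, -157.1, 14.7]
tool_rot: [-1.676, 0.0, 1.723]
force: [0.2, -0.1, -2.9]
width: 16.6
clock: 44.6
eef_pos: [536.1, -157.4, 15.1]
tool_rot: [-1.676, 0.001, 1.722]
force: [0.0, -1.0, -2.4]
width: 16.4
[ 0.01 -1.02 -2.4 ] [ 536.11 -157.37   15.11] [-1.67610237e+00  9.55081868e-04  1.72247482e+00] [ 0.06  0.81  0.32  2.02 -0.86  0.36  2.8 ]
[-0.1  5.2 -0.1] [-0.002 -0.    -0.001]
```

View pics/w33.png

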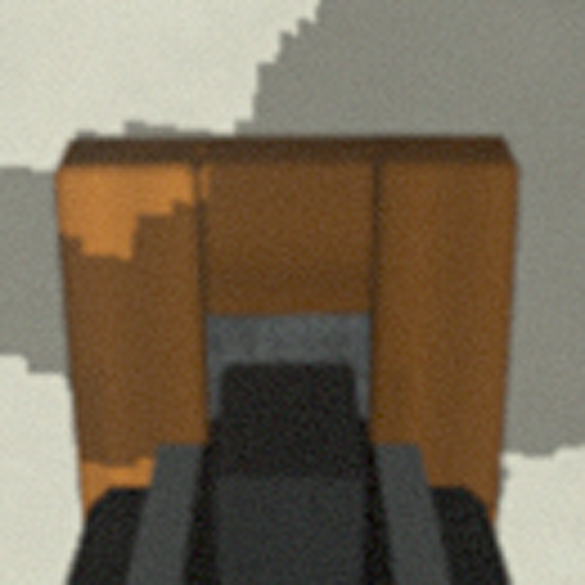

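```bash
python3 -m jog '[{"x":0,"y":2,"z":0,"ax":-0.001,"ay":0,"az":0,"grip":4},{"x":0,"y":4,"z":0.2,"ax":-0.001,"ay":0,"az":0,"grip":4},{"x":0,"y":6,"z":0.4,"ax":-0.001,"ay":0,"az":0,"grip":4},{"x":0,"y":8,"z":0.6,"ax":-0.001,"ay":0,"az":0,"grip":4},{"x":0,"y":8,"z":0.6,"ax":-0.001,"ay":0,"az":0,"grip":4}]'
```

```text
clock: 45.15
eef_pos: [536.2, -157.2, 6.9]
tool_rot: [-1.677, 0.001, 1.723]
force: [0.9, 0.3, -3.0]
width: 16.6
```

```bash
python3 -m jog '[{"x":0,"y":1,"z":0.1,"ax":0,"ay":0,"az":0,"grip":4},{"x":0,"y":2,"z":0.2,"ax":0,"ay":0,"az":0,"grip":4}]'; python3 -m jog '[{"x":0,"y":0.7,"z":0.1,"ax":0,"ay":0,"az":0,"grip":4},{"x":0,"y":0.7,"z":0.1,"ax":0,"ay":0,"az":0,"grip":4}]'
```

```text
clock: 45.35
eef_pos: [536.5, -157.3, 5.2]
tool_rot: [-1.677, 0.001, 1.723]
force: [0.2, 0.7, -2.9]
width: 16.3
clock: 45.55
eef_pos: [536.4, -157.2, 4.4]
tool_rot: [-1.677, 0.001, 1.723]
force: [0.1, -0.2, -3.4]
width: 16.3
```

```bash
python3 -m jog '[{"x":0,"y":0.6,"z":0.1,"ax":0,"ay":0,"az":0,"grip":4},{"x":0,"y":0.6,"z":0.1,"ax":0,"ay":0,"az":0,"grip":4}]'; python3 -m jog '[{"x":0,"y":0.5,"z":0.1,"ax":0,"ay":0,"az":0,"grip":4},{"x":0,"y":0.5,"z":0.1,"ax":0,"ay":0,"az":0,"grip":4}]'
```

```text
clock: 45.75
eef_pos: [536.5, -157.3, 4.1]
tool_rot: [-1.678, 0.001, 1.723]
force: [-0.6, 0.6, -0.5]
width: 16.2
clock: 45.95
eef_pos: [536.5, -157.3, 4.1]
tool_rot: [-1.678, 0.001, 1.723]
force: [-2.7, 0.6, 5.3]
width: 16.3
```

```bash
python3 -m jog '[{"x":0,"y":-0.3,"z":0,"ax":0,"ay":0,"az":0,"grip":17},{"x":0,"y":-0.3,"z":0,"ax":0,"ay":0,"az":0,"grip":19},{"x":0,"y":-0.3,"z":0,"ax":0,"ay":0,"az":0,"grip":22},{"x":0,"y":-0.3,"z":0,"ax":0,"ay":0,"az":0,"grip":26},{"x":0,"y":-0.3,"z":0,"ax":0,"ay":0,"az":0,"grip":32}]'; python3 -m jog '[{"x":0,"y":0,"z":0,"ax":0,"ay":0,"az":0,"grip":40},{"x":0,"y":0,"z":0,"ax":0,"ay":0,"az":0,"grip":44},{"x":0,"y":0,"z":0,"ax":0,"ay":0,"az":0,"grip":44}]'; python3 - <<'E'
from h import *
from cell import *
st=read_state();print(st["force"].round(2),st["eef_pos"].round(2),st["width"])
d=get_image("wrist");np.savez("w34.npz",**d);cv2.imwrite("pics/w34.png",cv2.resize(d["color"][100:350,150:360,::-1],None,fx=2.4,fy=2.4,interpolation=cv2.INTER_CUBIC))
E
```

```text
clock: 46.45
eef_pos: [536.5, -157.3, 3.7]
tool_rot: [-1.677, 0.001, 1.723]
force: [-0.8, -1.1, 0.3]
width: 32.0
clock: 46.75
eef_pos: [536.3, -157.3, 3.7]
tool_rot: [-1.677, 0.001, 1.723]
force: [-0.8, -0.4, -0.4]
width: 44.2
[-0.75 -0.42 -0.36] [ 536.33 -157.28    3.7 ] 44.18781668777983
```

View pics/w34.png

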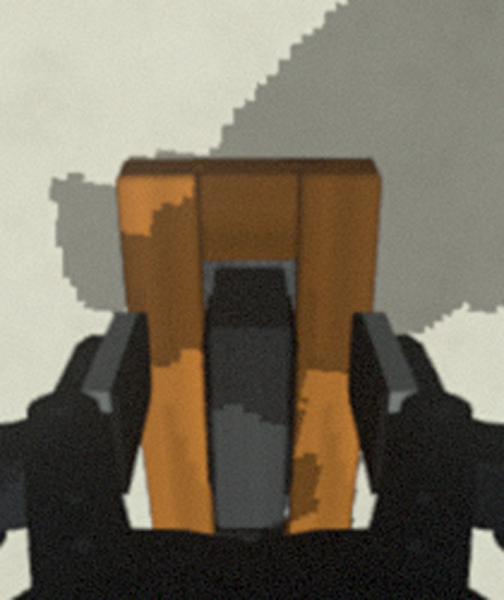

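```bash
python3 -m jog '[{"x":0,"y":-4,"z":0,"ax":0,"ay":0,"az":0,"grip":44},{"x":0,"y":-12,"z":0,"ax":0,"ay":0,"az":0,"grip":44},{"x":0,"y":-22,"z":0,"ax":0,"ay":0,"az":0,"grip":44},{"x":0,"y":-34,"z":0,"ax":0,"ay":0,"az":0,"grip":44},{"x":0,"y":-46,"z":0.5,"ax":0,"ay":0,"az":0,"grip":44}]'; python3 -m jog '[{"x":0,"y":-15,"z":1,"ax":0,"ay":0,"az":0,"grip":44},{"x":0,"y":-35,"z":3,"ax":0,"ay":0,"az":0,"grip":44},{"x":0,"y":-60,"z":10,"ax":0,"ay":0,"az":0,"grip":44},{"x":0,"y":-90,"z":20,"ax":0,"ay":0,"az":0,"grip":44},{"x":0,"y":-120,"z":40,"ax":0,"ay":0,"az":0,"grip":44}]'; python3 -m jog '[{"x":-20,"y":-10,"z":20,"ax":0,"ay":0,"az":0,"grip":44},{"x":-60,"y":-15,"z":35,"ax":0,"ay":0,"az":0,"grip":44},{"x":-100,"y":-15,"z":40,"ax":0,"ay":0,"az":0,"grip":44},{"x":-130,"y":-15,"z":40,"ax":0,"ay":0,"az":0,"grip":44},{"x":-130,"y":-15,"z":40,"ax":0,"ay":0,"az":0,"grip":44}]'; python3 - <<'E'
from h import *
from cell import *
st=read_state();print(st["force"].round(2),st["eef_pos"].round(2),st["width"])
for n in("scene","top"):
    d=get_image(n);np.savez(n+"F.npz",**d);cv2.imwrite(f"pics/{n}F.png",d["color"][:,:,::-1])
E
```

```text
clock: 47.3
eef_pos: [531.1, -158.1, 50.8]
tool_rot: [-1.678, 0.001, 1.723]
force: [0.3, 0.7, -0.1]
width: 44.0
clock: 47.8
eef_pos: [479.5, -165.8, 166.3]
tool_rot: [-1.679, 0.002, 1.724]
force: [0.2, -0.1, 1.8]
width: 44.2
clock: 48.3
eef_pos: [457.5, -306.3, 176.9]
tool_rot: [-1.679, 0.007, 1.717]
force: [-0.3, 1.0, -0.0]
width: 43.9
[-0.31  0.98 -0.03] [ 457.45 -306.28  176.92] 43.88518880070498
```

View pics/sceneF.png

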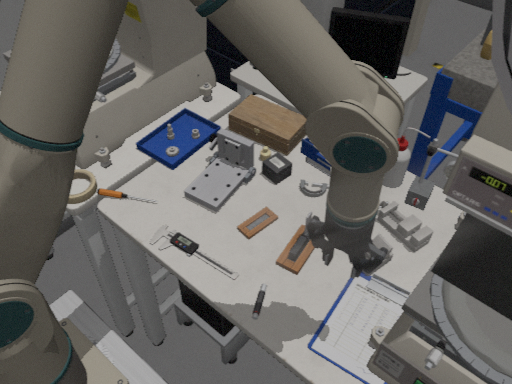

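View pics/topF.png

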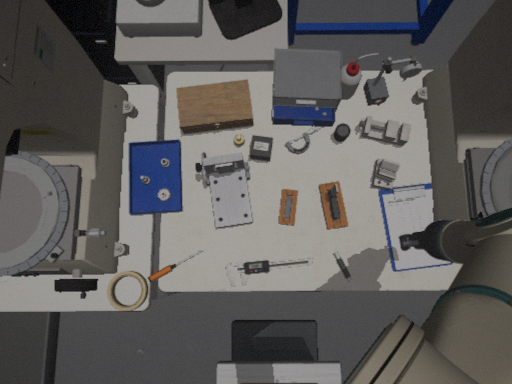

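```bash
python3 - <<'E'
from h import *
d=np.load("topF.npz");crop(d,310,170,50,65,8,"tF_sq.png")
a=np.load("sceneF.npz")["color"].astype(float);s31=np.load("s31.npz")["color"].astype(float);s25=np.load("s25.npz")["color"].astype(float)
def slope(n):
    g=cv2.cvtColor(np.load(n+".npz")["color"],cv2.COLOR_RGB2GRAY).astype(float);g=cv2.GaussianBlur(g,(1,5),0);out=[]
    for r in range(148,162):
        p=np.diff(g[r,244:260]);p[p<0]=0;k=p.argmax();s=slice(max(0,k-2),k+3);out.append((r,244.5+(p[s]*np.arange(len(p))[s]).sum()/p[s].sum()))
    out=np.array(out);return np.polyfit(out[:,0],out[:,1],1)[0].round(4),out[[0,6,-1],1].round(2)
print(slope("sceneF"))
t0=np.load("top0.npz")["color"].astype(float);tf=d["color"].astype(float)
diff=np.abs(tf-t0).sum(2);diff=cv2.GaussianBlur(diff,(5,5),0);print([(x0,round(diff[y0:y1,x0:x1].max())) for x0,x1,y0,y1 in((225,315,255,290),(140,205,245,285),(285,320,125,155),(250,275,135,162),(232,247,130,148),(330,352,120,142),(280,298,188,226),(333,352,248,280))])
E
```

```text
(np.float64(0.0005), array([253.29, 253.28, 253.27]))
[(225, 26), (140, 15), (285, 13), (250, 12), (232, 12), (330, 15), (280, 14), (333, 163)]
```

View pics/tF_sq.png

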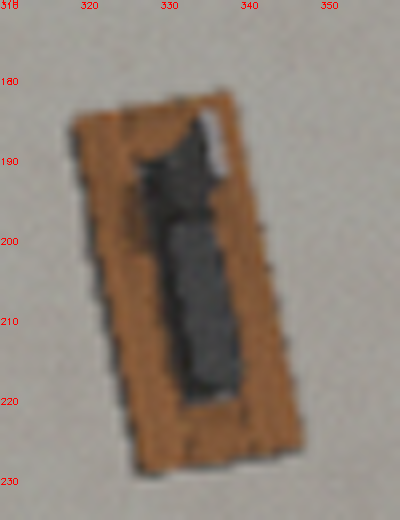

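```bash
python3 - <<'E'
from h import *
import cv2
def back(n,cols):
    g=cv2.cvtColor(np.load(n+".npz")["color"],cv2.COLOR_RGB2GRAY).astype(float);g=cv2.GaussianBlur(g,(5,1),0);o=[]
    for c in cols:
        p=-np.diff(g[150:176,c]);p[p<0]=0;k=p.argmax();s=slice(max(0,k-2),k+3);o.append(150.5+(p[s]*np.arange(len(p))[s]).sum()/p[s].sum())
    return np.array(o)
cols=range(233,241)
for n in("top0","t25","topF"): print(n,back(n,cols).round(2))
t=np.load("top0.npz")
for a in(-2,-1,0,1,2,10,11,12):
    r=np.radians(a);zb=26.3
    yy=np.linspace(-45,0,10)
    q=proj(t,pose(578,125.8,.147,np.c_[75-84*np.sin(r)+0*yy,yy,zb+84*np.cos(r)+0*yy]))
    o=np.argsort(q[:,0]);print(a,np.interp(list(cols),q[o,0],q[o,1]).round(2))
crop(np.load("topF.npz"),190,145,70,85,7,"tF_ap.png")
E
```

```text
top0 [170.5  167.1  166.97 166.67 166.36 166.31 166.28 166.24]
t25 [160.49 160.36 160.27 160.14 159.97 159.86 159.79 159.65]
topF [160.82 160.69 160.52 160.37 160.27 160.17 159.98 159.8 ]
-2 [159.32 159.17 159.02 158.87 158.72 158.57 158.42 158.27]
-1 [159.88 159.73 159.58 159.43 159.28 159.13 158.98 158.83]
0 [160.45 160.3  160.15 160.   159.85 159.7  159.55 159.4 ]
1 [161.02 160.87 160.72 160.57 160.42 160.27 160.12 159.96]
2 [161.59 161.44 161.29 161.14 160.99 160.84 160.69 160.54]
10 [166.25 166.1  165.95 165.8  165.64 165.49 165.34 165.19]
11 [166.84 166.69 166.54 166.38 166.23 166.08 165.93 165.78]
12 [167.43 167.28 167.12 166.97 166.82 166.67 166.52 166.37]
```

View pics/tF_ap.png

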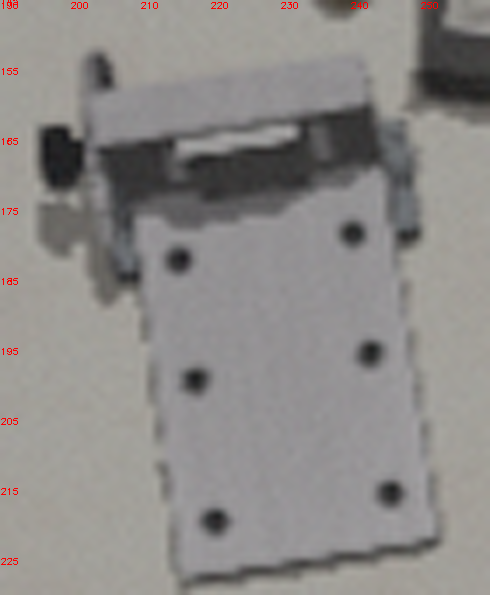

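```bash
python3 -m jog '[{"x":0,"y":0,"z":0,"ax":0,"ay":0,"az":0,"grip":44},{"x":0,"y":0,"z":0,"ax":0,"ay":0,"az":0,"grip":44},{"x":0,"y":0,"z":0,"ax":0,"ay":0,"az":0,"grip":44}]'; python3 - <<'E'
from cell import *
print(finish_job())
E
```

```text
clock: 48.7
eef_pos: [458.0, -299.4, 175.3]
tool_rot: [-1.677, 0.0, 1.724]
force: [-0.4, -0.3, 0.1]
width: 43.9
the job is handed in; nothing more can be done
None
```

I handed the job in at 48.7 s. The leaf is upright to within about 0.2–0.3° by my best check, and the square is back in its pocket, released and standing upright.

**What I did**
- I took the square out of its rest and pushed the leaf up with the square's foot on the base. My first check showed the leaf had gone about 0.8° past upright.
- I moved the leaf back a few degrees by pressing lightly from behind with the square. I then set the square down free so its foot stood flat, gripped it again, and pushed a second time until it stopped.
- I held it there for about 1.5 s with about 8–9 N on the base. The push on the sample came out at roughly 5 to 11 N, because friction under the foot cannot be separated out.

**Last checks**
- **Leaf:** touching the sample low and high with the square gave contact within 0.2 mm over 59 mm.
- **Other objects:** the top picture shows the bystanders in their places. Around the plug gauge it differs from the first picture, which I put down to the arm's shadow.

**What disagreed or went wrong**
- **Camera angle:** the absolute angle from the cameras reads about 0.6–1° of lean, which is within their calibration error. I trusted the touch check over it.
- **Square rocked:** on the first approach a tilted gripper ran into a joint limit and rocked the square in its pocket; it settled upright again.
- **Base force:** while sliding or before the leaf started to move, the force on the base rose to about 14–15 N a few times.
- **Fingertips:** they sat about 25 mm farther back than stated. The first closing missed above the stock, and I corrected the height by touch.

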